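# Stow the corner blocks in the barred bin

### The job

Put all the loose L-shaped corner blocks lying on the bench away in the barred bin: lift the bar level out of its two brackets, prise the sloping cover open with the scraper, put every block inside, shut the cover fully and lay the bar back down in both brackets. Put the scraper back upright in its stand, and leave the other things on the bench where they are.

Things in the scene. Friction and masses are not known exactly. Their poses are not given: they have to be found in the camera images.
- bin: Fixed pale wooden bin, 168 deep (its x) by 300 wide (its y), 173 high at the back, walls 8 to 10 thick; origin at the centre of its underside, its -x side is the front towards the robot. Inner floor 12 high, inner room x -77 to +73, y -140 to +140. The front wall is only 50 high; the sides slope up from it at 50 degrees to a fixed top board that covers x +28 to +83 at height 173 (10 thick). The sloping opening is closed by the cover.
- cover (a joint): Angle of the flat sloping plywood cover (160 long, 300 wide, 10 thick, 0.25 kg), hinged along its lower front edge: 0 = shut, lying up the slope at 50 degrees, 1.2 = stop, leaning 29 degrees past vertical towards the robot. Stiff hinge (about 0.22 N m): it stays where it is left. It has no handle, and the bar in its brackets stops it from opening.
- cover_hinge (a point): Middle of the cover's hinge line (axis along the bin's y), at bin x -85, z 50; the cover's inner face passes through this line.
- cover_edge (a point): Middle of the cover's upper edge on its inner face, 160 from the hinge line; moves with the cover. The outer face is 10 further out.
- pry_gap (a point): Middle of the gap between the shut cover's upper edge and the fixed top board, at the height of the board's top (173): 10 wide in the bin's x, about 280 long in its y, open below. A blade put 15 to 20 down into it and moved towards the bin's front (-x) opens the cover.
- bar: Loose wooden bar, 0.25 kg, 24 (x) by 380 (y) by 22 high, with an upright wooden grip block at its middle, 22 (x) by 36 (y), from 22 to 62 high; origin at the middle of its underside. At the start it lies in the two brackets across the front of the cover.
- bar_left (a point): On the bar's underside, 165 from the middle towards its +y end.
- bar_right (a point): On the bar's underside, 165 from the middle towards its -y end.
- slot_left (a point): Middle of the slot floor in the left (+y) steel U bracket on the bin, at bin x -87, y +165, z 83. Slot open at the top and in y, 32 wide in the bin's x, 22 long in y, cheeks 5 thick rising 30 above the floor. The bar lies back in place with its origin midway between both slots.
- slot_right (a point): The same for the right (-y) bracket, at bin y -165.
- scraper: Loose scraper, 0.12 kg, standing blade down: steel blade 2.6 thick (x), 40 wide (y), 56 long from the tip; wooden handle 28 (x) by 30 (y), from 55 to 145 above the tip. Origin at the middle of the blade's tip, z towards the handle. It stands in the stand with the handle's underside on the stand's top, tip 7 above the bench.
- stand: Fixed wooden block 70 (x) by 90 (y) by 62 high with a slot right through it from above, 14 (x) by 52 (y), for the scraper's blade; origin at the centre of its underside, below the slot.
- square1: L-shaped wooden corner block lying flat on the bench, 22 thick, 50 g, 56 by 56 over all, both legs 20 wide: one along its x (y -28 to -8), one along its y (x -28 to -8). Origin on the underside at the middle of the 56 square, by the inner corner. Between two and four of the four blocks are there.
- square2: L-shaped wooden corner block lying flat on the bench, 22 thick, 50 g, 56 by 56 over all, both legs 20 wide: one along its x (y -28 to -8), one along its y (x -28 to -8). Origin on the underside at the middle of the 56 square, by the inner corner. Between two and four of the four blocks are there.
- square3: L-shaped wooden corner block lying flat on the bench, 22 thick, 50 g, 56 by 56 over all, both legs 20 wide: one along its x (y -28 to -8), one along its y (x -28 to -8). Origin on the underside at the middle of the 56 square, by the inner corner. Between two and four of the four blocks are there.
- square4: L-shaped wooden corner block lying flat on the bench, 22 thick, 50 g, 56 by 56 over all, both legs 20 wide: one along its x (y -28 to -8), one along its y (x -28 to -8). Origin on the underside at the middle of the 56 square, by the inner corner. Between two and four of the four blocks are there.
- glue: Bystander: white glue bottle, 56 across, 150 high, loose; origin under its centre.
- jar: Bystander: glass jar with a steel lid, 60 across, 55 high, loose; origin under its centre.
- mallet: Bystander: hammer lying on the bench, loose.
- offcut: Bystander: offcut of board lying flat, 150 by 45 by 18, loose.
- trysquare: Bystander: try square lying flat, wooden stock 110 long, steel blade 160 long, loose.
- tape: Bystander: grey tape measure, 62 by 34 by 58 high, loose; origin under its centre.
Not all that is in view belongs to the job. Leave any orange look-alike of the square1 alone.

How it is judged:
On the way, in this order (a step that is already met when the one before it is completed fails the run):
1. the bar is lifted level clear of both brackets (z of each of bar_left, bar_right in the frame of bin above 0.115 m and angle between bar's own y axis and vertical between 1.4 and 1.74 rad), for 0.1 s.
2. the cover is prised open by at least 0.2 rad with the scraper (value of joint cover above 0.2 rad and contact force between scraper and cover above 0.3 N), for 0.05 s.
3. every corner block is inside the bin (x of square1 in the frame of bin between -0.08 and 0.075 m and y of square1 in the frame of bin between -0.14 and 0.14 m and z of square1 in the frame of bin between 0 and 0.13 m and x of square2 in the frame of bin between -0.08 and 0.075 m and y of square2 in the frame of bin between -0.14 and 0.14 m and z of square2 in the frame of bin between 0 and 0.13 m and x of square3 in the frame of bin between -0.08 and 0.075 m and y of square3 in the frame of bin between -0.14 and 0.14 m and z of square3 in the frame of bin between 0 and 0.13 m and x of square4 in the frame of bin between -0.08 and 0.075 m and y of square4 in the frame of bin between -0.14 and 0.14 m and z of square4 in the frame of bin between 0 and 0.13 m), for 0.2 s.
4. the cover is shut (value of joint cover below 0.04 rad), for 0.2 s.
At the end, for the whole second after the job is handed in: Every corner block lies at rest inside the bin; the cover is shut (under 0.04 rad); the bar lies on the floors of both brackets, its middle within 20 mm of midway between them along the bar, released; the scraper stands upright in its stand, its tip within 12 mm of the slot's middle (all of step 3 and linear speed of each of square1, square2, square3, square4, bar, scraper below 0.03 m/s and value of joint cover below 0.04 rad and x of bar in the frame of bin between -0.095 and -0.079 m and y of bar in the frame of bin between -0.02 and 0.02 m and z of bar in the frame of bin between 0.078 and 0.089 m and angle between the y axis of bar and the y axis of bin, either way round below 0.05 rad and angle between each of bar, scraper's own z axis and vertical below 0.1 rad and horizontal distance between scraper and stand below 0.012 m and height (world z) of scraper below 0.013 m); the robot touches nothing.
It fails at once if the glue bottle is knocked over or moved by more than 60 mm (angle between glue's own z axis and vertical above 0.5 rad or distance of glue from where it was at the start of the episode above 0.06 m).
It fails at once if the jar, hammer, tape measure, offcut or try square is moved by more than 60 mm (distance of any of jar, mallet, tape, offcut, trysquare from where it was at the start of the episode above 0.06 m).
Of square1, square2, square3, square4 only 2 to 4 are there at a start; the rules pass over those that are not, and their reading is None.
At some moment in a run one of square1, square2, square3, square4 may be knocked a few centimetres aside while the robot is not near it.
It also fails if it takes over 210 s, if anything falls off the work surface, if the arm or the gripper's body presses on something with over 40 N, if the wrist force passes 120 N, or if a joint passes its speed limit or range.

### The arm

A 6-joint arm with a two-finger parallel gripper is mounted at the origin on the work surface. World frame = base frame: x ahead of the robot, y to its left, z up, the work surface at z = 0. Lengths are in m, angles in rad, forces in N, time in s.
With the tool pointing down it reaches from about 0.35 to 0.85 m from the base axis. Payload 8.1 kg.
Tool frame: the origin (TCP) lies between the finger pads; the fingertips stand 14 mm ahead of it and the grasp point (between the pads) lies 5 mm behind it; z points along the fingers, y is the direction in which the jaws open and shut (so a half turn about z gives the same grasp; the last joint's range is limited). The gripper opens to 93 mm and grips with 3 to 60 N. Pads are 15 mm wide; open, the fingers measure 128 mm over their backs; the gripper's body (75 mm by 188 mm) begins 65 mm behind the grasp point.
Start: joints at [1.035, 0.13, 1.488, -0, 1.523, -0.085], TCP at [0.261, 0.54, 0.233] pointing down, gripper open.
Joint ranges: [-2.96, 2.96], [-0.89, 2.26], [0.02, 2.5], [-1.34, 4.48], [0, 2.73], [-2.66, 2.66]. Speed limits (rad/s): [2.39, 2.39, 2.79, 3.14, 3.14, 3.14].

### API

Orientations are given as a rotation vector (axis times angle).
In Python, from plant import robot gives the robot as it stands.
- The arm moves only by the tool step_arm, never from a script. Its argument "targets" is a list of rows, each an object of numbers: "tx", "ty", "tz": the shift along the tool's x, y, z in mm; "ax", "ay", "az": the turn, a rotation vector about the tool's x, y, z in rad; "grip": the closure in counts, from 0 (fully open) to 255 (shut). In form: [{"tx": .., "ty": .., "tz": .., "ax": .., "ay": .., "az": .., "grip": ..}, ...]. A call has 1 to 20 rows; each row shifts and turns the commanded pose from where the row before left it, along the tool's axes as they then stand; what a row does not reach is not made up. A row lasts 1/10 s, in which the tool goes at most 50 mm and 8.59 degrees, less where a joint would pass 70% of its speed; a pose out of reach is approached as far as the arm can. A call with a gripper value outside its range is refused whole. The fingers move at their own pace and stop on an object; "squeeze" is the grip in N (left out, the last holds). Time passes only in rows, so rows that do not move let the fingers close. It gives the time, the measured TCP pose, the force and the opening at its end, in the units of the state.
- robot.read_state(): the state, without advancing time (a new reading comes with each control period).
- robot.read_camera(name): name is "side" or "top" or "wrist"; returns a dict with "frame" (400x640x3 uint8, blue, green, red), "fx", "fy", "cx", "cy" (pixels), "R" (3x3) and "t" (3): a world point X has camera coordinates R X + t. Camera axes: x right, y down, z forward; pixel columns grow to the right and rows downward; lengths in m; the calibration is good to about 2 mm. A picture is of the moment at which its call begins. There is no depth.
- robot.close_job(): hands the job in, once; it reports no verdict.
The state is a dict: "t": time; "q": joint angles; "dq": joint speeds; "joint_torque": joint torques, N m; "tool_pos": TCP position; "orientation": TCP orientation; "force": force on the tool from outside, world axes, zero at the start; "wrist_torque": the same for the moment, N m; "opening": finger opening in m.
Only numpy, scipy, OpenCV 4.12 (cv2) and the standard library are available. Lean on these libraries where they do the work, as an engineer would, in place of code of your own. Each camera call takes 0.05 s, during which the arm holds its last target.

## Working session

There is one attempt and no reset: what is moved stays moved. The work goes in short steps, Python scripts to look and compute and a tool call to move; the robot and the scene stay as the last step left them, time stands still between calls to the robot, and variables do not carry over. Pictures are saved under pics/ and viewed, and the job is handed in when it is done.

Besides the shell and the picture viewer there is one more tool, called after "Request:" as name([rows], argument=value, ...), one row to a line, values as JSON. step_arm: Moves the arm, as the interface text tells. Its arguments: {"type":"object","properties":{"targets":{"type":"array"},"squeeze":{"type":"number"}},"required":["targets"]}

```bash
ls; mkdir -p pics
python3 - <<'E'
from plant import robot
import cv2
s=robot.read_state(); print({k:(v if isinstance(v,(int,float)) else [round(float(x),3) for x in v]) for k,v in s.items()})
for n in ["side","top","wrist"]:
    c=robot.read_camera(n); cv2.imwrite(f"pics/{n}0.png",c["frame"]); print(n,c["fx"],c["cx"],c["cy"],c["R"],c["t"])
E
```

```text
pics
{'t': 0.0, 'q': [1.035, 0.131, 1.489, -0.0, 1.523, -0.085], 'dq': [0.002, 0.001, 0.0, 0.001, 0.0, 0.001], 'joint_torque': [-0.001, -55.984, -49.176, 0.077, 0.035, -0.0], 'tool_pos': [0.261, 0.54, 0.232], 'orientation': [-0.702, -3.062, 0.003], 'force': [-0.734, 0.298, 0.323], 'wrist_torque': [-0.021, 0.05, -0.005], 'opening': 0.09286614991375007}
side 389.6659355678469 317.7673436537358 201.98060168784954 [[ 0.95159542 -0.30703623  0.01396113]
 [-0.17241738 -0.57087275 -0.80273068]
 [ 0.25443743  0.7614677  -0.59617828]] [-0.45438717  0.20026483  1.06129289]
top 467.5398884961414 321.84831848460095 197.17643704168296 [[ 0.02262091 -0.9997336  -0.00458566]
 [-0.99132737 -0.0218363  -0.12958868]
 [ 0.12945403  0.0074773  -0.99155723]] [0.00248672 0.49070456 1.48772635]
wrist 344.8669856242853 320.00678205538946 200.74713382622414 [[ 0.43522409  0.90032075 -0.00159186]
 [ 0.87180996 -0.42099892  0.25041427]
 [ 0.22478299 -0.11037412 -0.96813747]] [-0.59955334 -0.0305956   0.38925502]
```

View pics/top0.png

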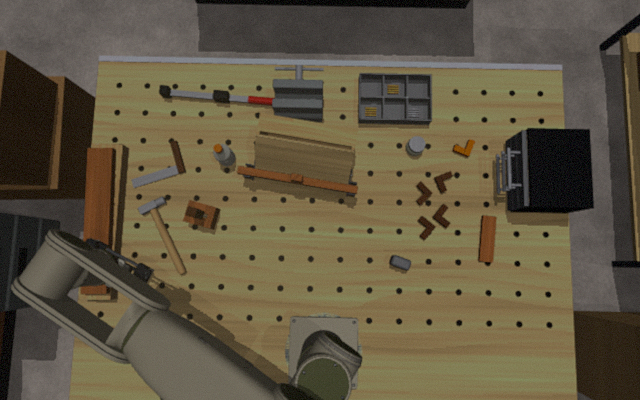

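View pics/side0.png

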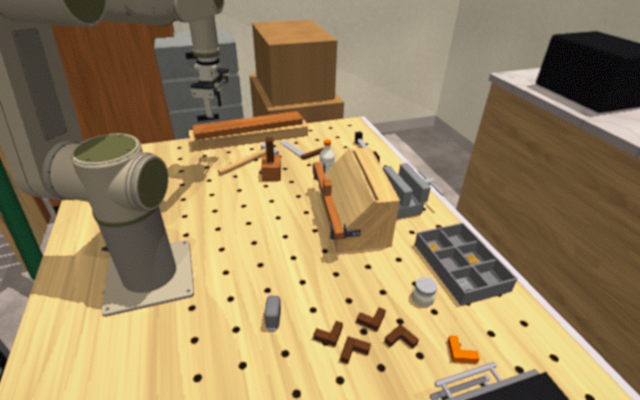

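View pics/wrist0.png

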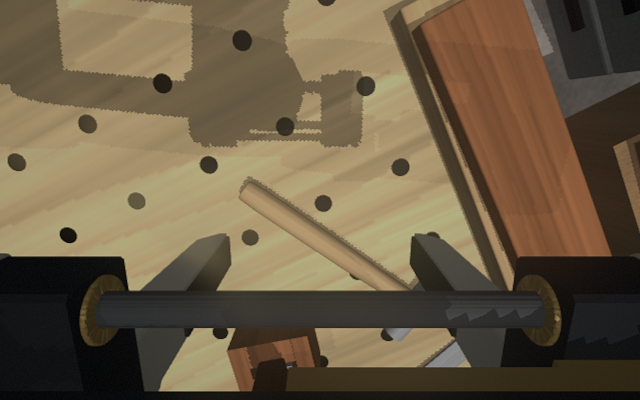

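The top view shows the bin at about (305,165) with the bar's ends at (240,170) and (356,188), and the stand with the scraper at (202,214). Four brown L blocks are at (424,192), (443,182), (441,216) and (426,228), and the orange look-alike is at (464,148). Next I'll measure in enlarged crops.

```bash
cat > h.py <<'E'
import numpy as np, cv2
from scipy.spatial.transform import Rotation as Rot
def robot_():
    from plant import robot
    return robot
def cam(n,save=None):
    c=robot_().read_camera(n); c["R"]=np.array(c["R"]);c["t"]=np.array(c["t"])
    if save: cv2.imwrite(f"pics/{save}.png",c["frame"])
    return c
def toplane(c,uv,z):
    uv=np.atleast_2d(np.array(uv,float))
    d=np.c_[(uv[:,0]-c["cx"])/c["fx"],(uv[:,1]-c["cy"])/c["fy"],np.ones(len(uv))]@c["R"]
    o=-c["R"].T@c["t"]
    return o+d*((z-o[2])/d[:,2])[:,None]
def proj(c,X):
    p=np.atleast_2d(X)@c["R"].T+c["t"]
    return np.c_[p[:,0]/p[:,2]*c["fx"]+c["cx"],p[:,1]/p[:,2]*c["fy"]+c["cy"]]
def tri(c1,u1,c2,u2):
    A=[];b=[]
    for c,u in((c1,u1),(c2,u2)):
        o=-c["R"].T@c["t"]; d=c["R"].T@np.array([(u[0]-c["cx"])/c["fx"],(u[1]-c["cy"])/c["fy"],1]); d/=np.linalg.norm(d)
        P=np.eye(3)-np.outer(d,d);A.append(P);b.append(P@o)
    x=np.linalg.solve(A[0]+A[1],b[0]+b[1]); return x
def crop(c,x0,y0,x1,y1,k,name):
    cv2.imwrite(f"pics/{name}.png",cv2.resize(c["frame"][y0:y1,x0:x1],None,fx=k,fy=k,interpolation=cv2.INTER_CUBIC))
def st():
    s=robot_().read_state(); R=Rot.from_rotvec(s["orientation"]).as_matrix()
    print("t",round(s["t"],2),"pos",np.round(s["tool_pos"],4),"x",np.round(R[:,0],3),"y",np.round(R[:,1],3),"z",np.round(R[:,2],3),"F",np.round(s["force"],1),"op",round(s["opening"],4),"q",np.round(s["q"],2)); return s,R
def goto(pos,yaw_y=None,Rt=None):
    """print the move in tool axes to bring TCP to pos; Rt target rotation"""
    s,R=st(); d=R.T@(np.array(pos)-np.array(s["tool_pos"]))*1000
    print("shift tool mm",np.round(d,1))
    if Rt is not None: print("turn tool rotvec",np.round(Rot.from_matrix(R.T@Rt).as_rotvec(),3))
def down(ydir):
    y=np.array([ydir[0],ydir[1],0.]);y/=np.linalg.norm(y);z=np.array([0,0,-1.]);return np.c_[np.cross(y,z),y,z]
E
python3 - <<'E'
from h import *
c=cam("top"); crop(c,220,115,380,215,5,"bin_a"); crop(c,120,130,240,220,6,"stand_a"); crop(c,380,130,520,235,5,"sq_a")
s=cam("side"); crop(s,290,130,420,255,4,"bin_s"); crop(s,220,120,340,200,6,"stand_s")
E
```

```text
(no output)
```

View pics/bin_a.png

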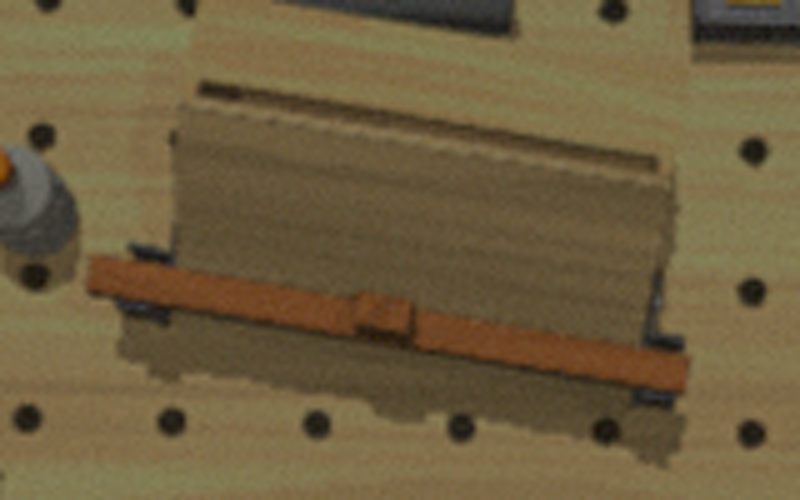

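View pics/stand_a.png

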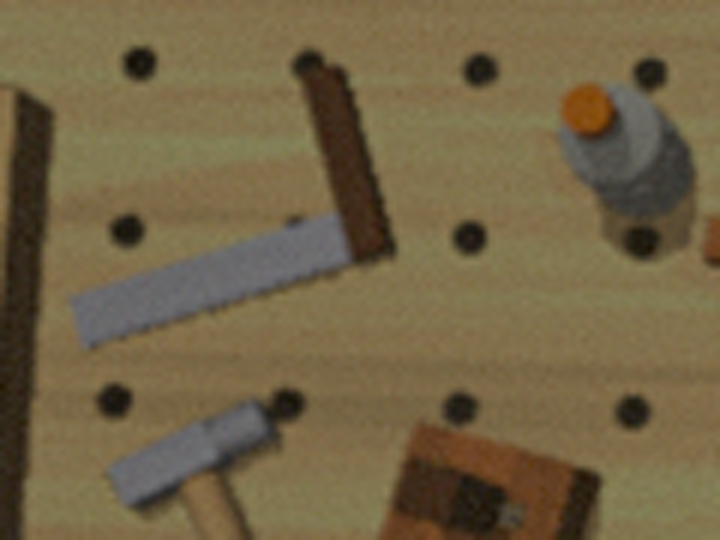

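View pics/sq_a.png

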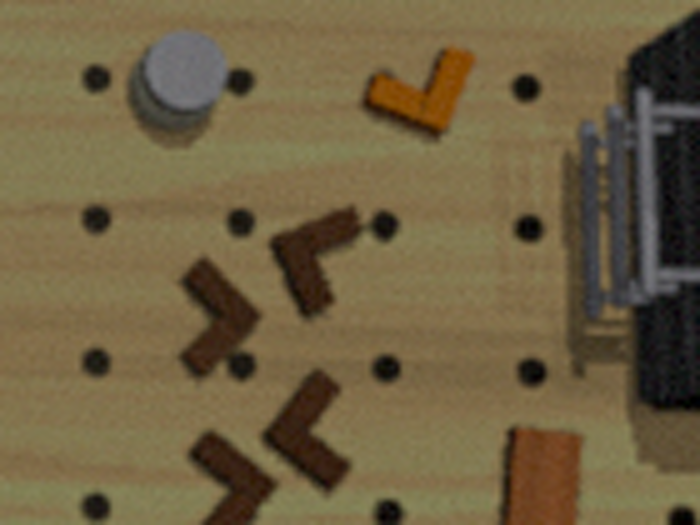

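View pics/bin_s.png

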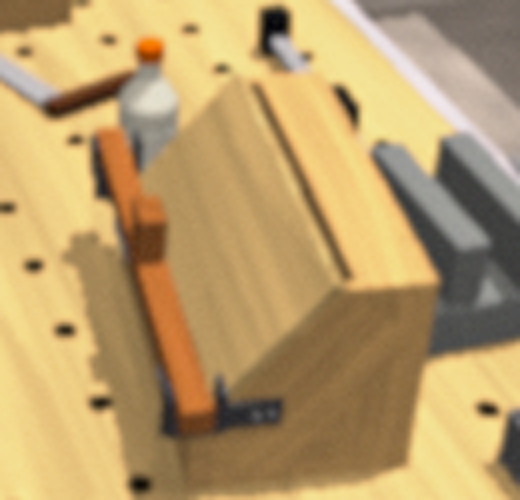

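View pics/stand_s.png

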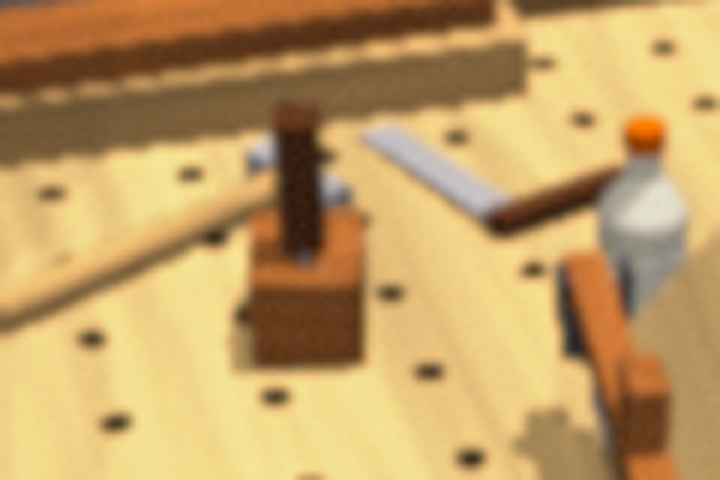

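Run:
```python
from h import *
c=cam("top"); s=cam("side")
print("cam o",-c["R"].T@c["t"],-s["R"].T@s["t"])
hsv=cv2.cvtColor(c["frame"],cv2.COLOR_BGR2HSV)
for n,p in dict(bar=(260,173),grip=(297,177),square=(424,192),stand=(205,207),orange=(464,150),offcut=(487,240),wood=(300,150),scr=(195,212)).items(): print(n,hsv[p[1],p[0]])
gapL,gapR=toplane(c,[(260,132.6),(351.6,147.4)],.173)
print("gap",gapL,gapR,np.linalg.norm(gapL-gapR))
crop(c,170,190,240,245,10,"stand_b"); crop(c,405,165,460,245,7,"sq_b")
```

```text
cam o [0.29380044 0.00207705 1.53876698] [ 0.19688926 -0.83332785  0.79982225]
bar [ 14 158 121]
grip [ 13 183 102]
square [ 10 181  48]
stand [ 12 159 111]
orange [ 15 223 113]
offcut [ 13 189 116]
wood [ 19 115  93]
scr [ 15 160  59]
gap [0.66348304 0.20242939 0.173     ] [ 0.62396144 -0.07307169  0.173     ] 0.27832140037596603
```

View pics/stand_b.png

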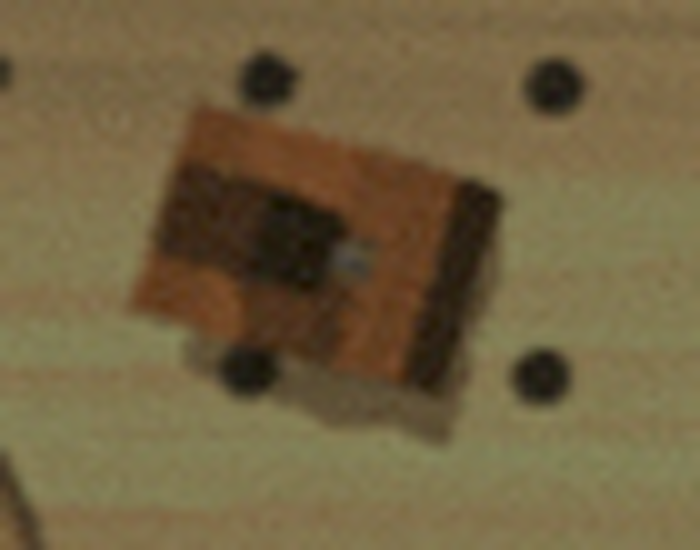

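View pics/sq_b.png

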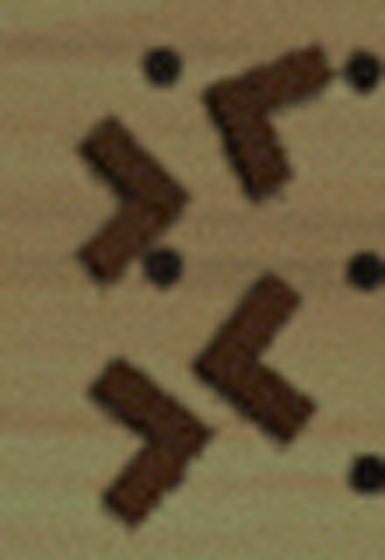

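Run:
```python
from h import *
c=cam("top"); s=cam("side")
f=c["frame"]; hsv=cv2.cvtColor(f,cv2.COLOR_BGR2HSV)
# bar
m=((hsv[...,0]<17)&(hsv[...,1]>135)&(hsv[...,2]>75)).astype(np.uint8)*255
m2=np.zeros_like(m); m2[160:200,232:362]=m[160:200,232:362]
k=cv2.findContours(m2,cv2.RETR_EXTERNAL,cv2.CHAIN_APPROX_NONE)[0]; k=max(k,key=cv2.contourArea)
bx=cv2.boxPoints(cv2.minAreaRect(k)); print("bar box",bx, cv2.minAreaRect(k))
P=toplane(c,bx,.105); print(P); print("bar centre",P.mean(0),[np.linalg.norm(P[i]-P[(i+1)%4]) for i in range(4)])
# squares
m=((hsv[...,0]<17)&(hsv[...,1]>140)&(hsv[...,2]<75)&(hsv[...,2]>25)).astype(np.uint8)*255
m3=np.zeros_like(m);m3[165:245,410:460]=m[165:245,410:460]
for k in cv2.findContours(m3,cv2.RETR_EXTERNAL,cv2.CHAIN_APPROX_NONE)[0]:
    if cv2.contourArea(k)<60: continue
    Pk=toplane(c,k[:,0],.022)[:,:2].astype(np.float32)*1000
    r=cv2.minAreaRect(Pk); print("sq",np.round(r[0],1),np.round(r[1],1),round(r[2],1), "area",cv2.contourArea(Pk))
    cen=toplane(c,[np.array([cv2.moments(k)['m10'],cv2.moments(k)['m01']])/cv2.moments(k)['m00']],.022)[0]; print("   centroid",np.round(cen*1000,1))
st_=toplane(c,[(190,200.5),(217,208),(210.5,228.5),(183,221)],.062); print("stand",st_.mean(0),[np.linalg.norm(st_[i]-st_[(i+1)%4]) for i in range(4)],st_[1]-st_[0],st_[0]-st_[3])
print("handle top",toplane(c,[(191.7,212.2)],.152))
```

```text
bar box [[236.7287  172.57835]
 [238.33551 163.22954]
 [357.73035 183.75053]
 [356.12354 193.09935]] ((297.2295227050781, 178.16444396972656), (121.14552307128906, 9.485908508300781), 9.752424240112305)
[[ 0.55244439  0.27987621  0.105     ]
 [ 0.58219814  0.27622334  0.105     ]
 [ 0.52544779 -0.09748646  0.105     ]
 [ 0.49604754 -0.09288742  0.105     ]]
bar centre [0.53903447 0.09143141 0.105     ] [np.float64(0.02997714186804), np.float64(0.3779942010816172), np.float64(0.029757783896188876), np.float64(0.3770057483506402)]
sq [ 401.7 -316.5] [54.3 51.1] 45.4 area 1248.9548168424517
   centroid [ 400.9 -326.6   22. ]
sq [ 439.2 -373.5] [69.2 43.1] 6.9 area 1334.6631126203574
   centroid [ 439.7 -375.5   22. ]
sq [ 512.  -308.1] [52.8 56.9] 45.7 area 1258.3639462054707
   centroid [ 513.  -317.5   22. ]
sq [ 551.4 -389.9] [53.4 55. ] 21.9 area 1221.8989630825818
   centroid [ 556.  -379.8   22. ]
stand [0.42276189 0.3982382  0.062     ] [np.float64(0.0901047892794941), np.float64(0.06777463448537847), np.float64(0.09112920397665045), np.float64(0.06837373037470637)] [-0.02210299 -0.08735176  0.        ] [ 0.06587095 -0.01832989  0.        ]
handle top [[0.42112309 0.39961087 0.152     ]]
```

Measurements agree with the given sizes: gap 278 long, bar 378, stand 90 by 68, blocks about 55. I'll check the bin frame by overlaying it on both views.

```bash
cat >> h.py <<'E'
YAW=-np.deg2rad(8.4); BO=np.array([.621,.068,0.])
BX=np.array([np.cos(YAW),np.sin(YAW),0]);BY=np.array([-np.sin(YAW),np.cos(YAW),0]);BZ=np.array([0,0,1.])
def B(x,y,z): return BO+np.array([BX,BY,BZ]).T@(np.array([x,y,z])/1000.)
SP=np.array([.4225,.399,0]); SY=np.deg2rad(-14.0)
E
python3 - <<'E'
from h import *
pts=[B(28,-150,173),B(28,150,173),B(83,-150,173),B(83,150,173),B(18,-150,173),B(18,150,173),B(-87,165,113),B(-87,-165,113),B(-84,-150,0),B(84,-150,0),B(-85,-150,60),B(-85,150,60)]
for n,(x0,y0,x1,y1,k) in dict(top=(220,115,380,215,5),side=(290,130,420,255,4)).items():
    c=cam(n); I=cv2.resize(c["frame"][y0:y1,x0:x1],None,fx=k,fy=k,interpolation=cv2.INTER_CUBIC)
    for i,p in enumerate(proj(c,pts)):
        q=((p-[x0,y0]+.5)*k).astype(int); cv2.circle(I,tuple(q),3,(0,0,255) if i<6 else (255,0,0),-1)
    cv2.imwrite(f"pics/ov_{n}.png",I)
s=cam("side");c=cam("top")
print("grip top",toplane(c,[(297,176.5)],.145))
E
```

```text
grip top [[0.5371655  0.08915477 0.145     ]]
```

View pics/ov_top.png

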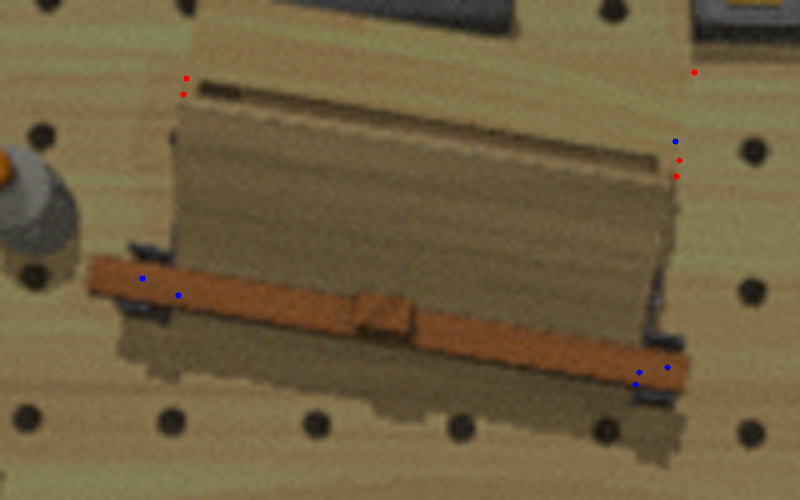

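View pics/ov_side.png

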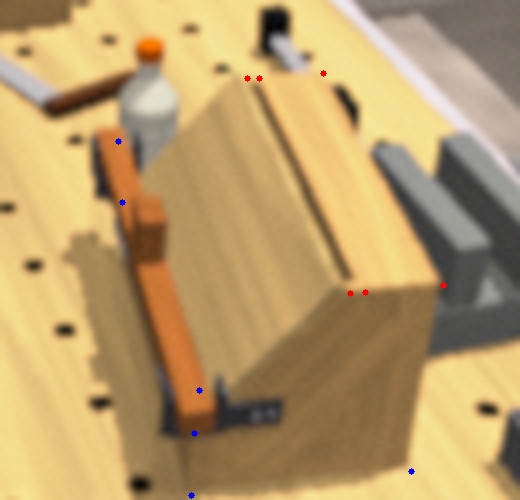

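Run:
```python
from h import *
goto([.537,.0895,.26],Rt=down(BY)); goto([.537,.0895,.26],Rt=down(-BY))
```

```text
t 0.65 pos [0.2614 0.5401 0.2326] x [-0.9    0.436 -0.   ] y [0.436 0.9   0.   ] z [ 0.  0. -1.] F [0.9 0.1 0.3] op 0.0928 q [ 1.03  0.13  1.49 -0.    1.52 -0.09]
shift tool mm [-444.4 -285.5  -27.4]
turn tool rotvec [ 0.     0.    -0.304]
t 0.65 pos [0.2614 0.5401 0.2326] x [-0.9    0.436 -0.   ] y [0.436 0.9   0.   ] z [ 0.  0. -1.] F [0.9 0.1 0.3] op 0.0928 q [ 1.03  0.13  1.49 -0.    1.52 -0.09]
shift tool mm [-444.4 -285.5  -27.4]
turn tool rotvec [ 0.    -0.     2.837]
```

Request:
step_arm([
  {"tx": -10,"ty": -6,"tz": -10},
  {"tx": -25,"ty": -16,"tz": -10},
  {"tx": -34,"ty": -22,"tz": -7},
  {"tx": -34,"ty": -22},
  {"tx": -34,"ty": -22},
  {"tx": -34,"ty": -22},
  {"tx": -34,"ty": -22},
  {"tx": -34,"ty": -22},
  {"tx": -34,"ty": -22},
  {"tx": -34,"ty": -22},
  {"tx": -34,"ty": -22},
  {"tx": -34,"ty": -22},
  {"tx": -34,"ty": -22},
  {"tx": -25,"ty": -16},
  {"tx": -10,"ty": -6},
  {"az": -0.1},
  {"az": -0.1},
  {"az": -0.1},
  {},
])

```text
schema error: expected keys tx, ty, tz, ax, ay, az, grip
```

Run:
```python
from h import *
goto([.537,.0895,.26],Rt=down(BY)); c=cam("wrist","w1"); print(proj(c,[B(23,140,173),B(23,-140,173),[.537,.0895,.145]]))
```

```text
t 0.65 pos [0.2614 0.5401 0.2326] x [-0.9    0.436 -0.   ] y [0.436 0.9   0.   ] z [ 0.  0. -1.] F [0.9 0.1 0.3] op 0.0928 q [ 1.03  0.13  1.49 -0.    1.52 -0.09]
shift tool mm [-444.4 -285.5  -27.4]
turn tool rotvec [ 0.     0.    -0.304]
[[193.22282056 700.1464786 ]
 [-48.38470507 747.37678979]
 [ 46.06430027 618.17029047]]
```

View pics/w1.png

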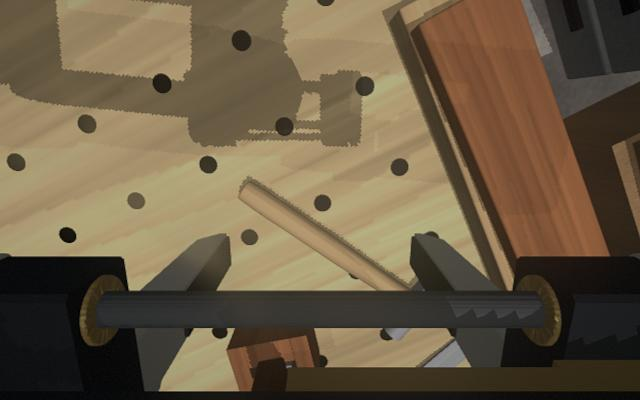

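Request:
step_arm([
  {"tx": -25,"ty": -16,"tz": -13,"ax": 0,"ay": 0,"az": 0,"grip": 0},
  {"tx": -35,"ty": -22.5,"tz": -14,"ax": 0,"ay": 0,"az": -0.05,"grip": 0},
  {"tx": -39,"ty": -23,"tz": 0,"ax": 0,"ay": 0,"az": 0,"grip": 0},
  {"tx": -39,"ty": -23,"tz": 0,"ax": 0,"ay": 0,"az": 0,"grip": 0},
  {"tx": -39,"ty": -23,"tz": 0,"ax": 0,"ay": 0,"az": 0,"grip": 0},
  {"tx": -39,"ty": -23,"tz": 0,"ax": 0,"ay": 0,"az": 0,"grip": 0},
  {"tx": -39,"ty": -23,"tz": 0,"ax": 0,"ay": 0,"az": 0,"grip": 0},
  {"tx": -39,"ty": -23,"tz": 0,"ax": 0,"ay": 0,"az": 0,"grip": 0},
  {"tx": -39,"ty": -23,"tz": 0,"ax": 0,"ay": 0,"az": 0,"grip": 0},
  {"tx": -39,"ty": -23,"tz": 0,"ax": 0,"ay": 0,"az": 0,"grip": 0},
  {"tx": -39,"ty": -23,"tz": 0,"ax": 0,"ay": 0,"az": 0,"grip": 0},
  {"tx": -25,"ty": -14,"tz": 0,"ax": 0,"ay": 0,"az": 0,"grip": 0},
  {"tx": 0,"ty": 0,"tz": 0,"ax": 0,"ay": 0,"az": -0.13,"grip": 0},
  {"tx": 0,"ty": 0,"tz": 0,"ax": 0,"ay": 0,"az": -0.124,"grip": 0},
  {"tx": 0,"ty": 0,"tz": 0,"ax": 0,"ay": 0,"az": 0,"grip": 0},
])

```text
t: 2.2
tool_pos: [0.5588, 0.1287, 0.2596]
orientation: [-0.228, -3.133, 0.0]
force: [-0.0, 0.3, -0.3]
opening: 0.093
```

Run:
```python
from h import *
goto([.537,.0895,.26],Rt=down(BY)); c=cam("wrist","w1"); print(proj(c,[B(23,140,173),B(23,-140,173),[.537,.0895,.145]]))
```

```text
t 2.2 pos [0.5588 0.1287 0.2596] x [-0.989  0.145  0.   ] y [ 0.145  0.989 -0.   ] z [-0. -0. -1.] F [-0.   0.3 -0.3] op 0.093 q [ 0.14  0.05  1.53 -0.    1.57 -1.29]
shift tool mm [ 15.8 -41.9  -0.4]
turn tool rotvec [-0.    -0.     0.001]
[[432.92786558 323.71537532]
 [ 76.87759356 323.29680964]
 [266.56401023 180.12243311]]
```

View pics/w1.png

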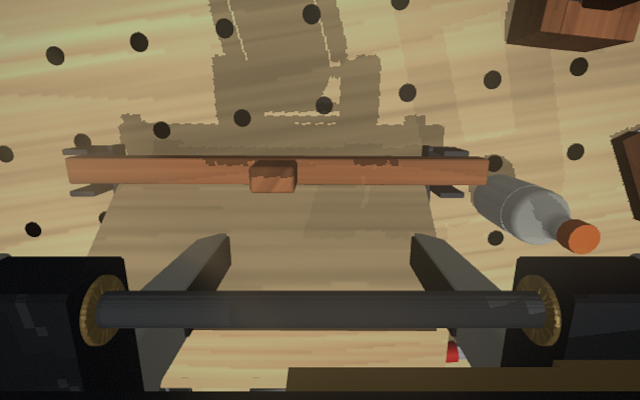

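Run:
```python
from h import *
c=cam("wrist"); P=toplane(c,[(250,180),(297,180),(273.5,168),(273.5,192)],.145);print(P,P.mean(0))
P=toplane(c,[(66,183),(490,183)],.105);print(P.mean(0))
print(B(-87,0,0), B(-87,9,0))
```

```text
[[0.53472065 0.07701444 0.145     ]
 [0.54021139 0.11353898 0.145     ]
 [0.52811151 0.09700672 0.145     ]
 [0.54698778 0.09351484 0.145     ]] [0.53750783 0.09526874 0.145     ]
[0.54772224 0.0922717  0.105     ]
[0.53493331 0.08070922 0.        ] [0.53624805 0.08961267 0.        ]
```

Request:
step_arm([
  {"tx": 8.2,"ty": -20,"tz": 0,"ax": 0,"ay": 0,"az": 0,"grip": 0},
  {"tx": 8.2,"ty": -18.5,"tz": 0,"ax": 0,"ay": 0,"az": 0,"grip": 0},
  {"tx": 0,"ty": 0,"tz": 30,"ax": 0,"ay": 0,"az": 0,"grip": 0},
  {"tx": 0,"ty": 0,"tz": 40,"ax": 0,"ay": 0,"az": 0,"grip": 0},
  {"tx": 0,"ty": 0,"tz": 30,"ax": 0,"ay": 0,"az": 0,"grip": 0},
  {"tx": 0,"ty": 0,"tz": 20,"ax": 0,"ay": 0,"az": 0,"grip": 0},
  {"tx": 0,"ty": 0,"tz": 14.6,"ax": 0,"ay": 0,"az": 0,"grip": 0},
  {"tx": 0,"ty": 0,"tz": 0,"ax": 0,"ay": 0,"az": 0,"grip": 0},
])

```text
t: 3.1
tool_pos: [0.5352, 0.0935, 0.1229]
orientation: [-0.232, -3.129, 0.001]
force: [-0.6, 0.8, -1.0]
opening: 0.093
```

Run:
```python
from h import *
st(); c=cam("wrist","w2")
```

```text
t 3.1 pos [0.5352 0.0935 0.1229] x [-0.989  0.148  0.004] y [ 0.148  0.989 -0.001] z [-0.004 -0.    -1.   ] F [-0.6  0.8 -1. ] op 0.093 q [ 0.08  0.06  1.77 -0.    1.32 -1.34]
```

View pics/w2.png

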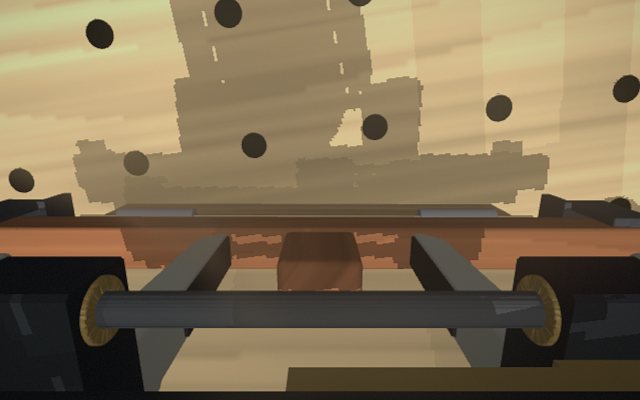

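The grip block, columns 278–362, sits centred between the fingers at 320. Now I'll close on it.

Request:
step_arm([
  {"tx": 0,"ty": 0,"tz": 0,"ax": 0,"ay": 0,"az": 0,"grip": 200},
  {"tx": 0,"ty": 0,"tz": 0,"ax": 0,"ay": 0,"az": 0,"grip": 200},
  {"tx": 0,"ty": 0,"tz": 0,"ax": 0,"ay": 0,"az": 0,"grip": 200},
  {"tx": 0,"ty": 0,"tz": 0,"ax": 0,"ay": 0,"az": 0,"grip": 200},
  {"tx": 0,"ty": 0,"tz": 0,"ax": 0,"ay": 0,"az": 0,"grip": 200},
  {"tx": 0,"ty": 0,"tz": 0,"ax": 0,"ay": 0,"az": 0,"grip": 200},
  {"tx": 0,"ty": 0,"tz": 0,"ax": 0,"ay": 0,"az": 0,"grip": 200},
], squeeze=40)

```text
t: 3.85
tool_pos: [0.5367, 0.0934, 0.125]
orientation: [-0.23, -3.133, -0.0]
force: [0.5, 0.1, 0.4]
opening: 0.0416
```

Run:
```python
from h import *
st()
```

```text
t 3.85 pos [0.5367 0.0934 0.125 ] x [-0.989  0.146  0.   ] y [0.146 0.989 0.   ] z [-0.  0. -1.] F [0.5 0.1 0.4] op 0.0416 q [ 0.08  0.06  1.76  0.    1.32 -1.35]
```

Request:
step_arm([
  {"tx": 0,"ty": 0,"tz": 0,"ax": 0,"ay": 0,"az": 0,"grip": 220},
  {"tx": 0,"ty": 0,"tz": 0,"ax": 0,"ay": 0,"az": 0,"grip": 220},
  {"tx": 0,"ty": 0,"tz": 0,"ax": 0,"ay": 0,"az": 0,"grip": 220},
  {"tx": 0,"ty": 0,"tz": 0,"ax": 0,"ay": 0,"az": 0,"grip": 220},
  {"tx": 0,"ty": 0,"tz": -5,"ax": 0,"ay": 0,"az": 0,"grip": 220},
  {"tx": 0,"ty": 0,"tz": -10,"ax": 0,"ay": 0,"az": 0,"grip": 220},
  {"tx": 0,"ty": 0,"tz": -10,"ax": 0,"ay": 0,"az": 0,"grip": 220},
  {"tx": 0,"ty": 0,"tz": -15,"ax": 0,"ay": 0,"az": 0,"grip": 220},
  {"tx": 0,"ty": 0,"tz": -15,"ax": 0,"ay": 0,"az": 0,"grip": 220},
  {"tx": 0,"ty": 0,"tz": -15,"ax": 0,"ay": 0,"az": 0,"grip": 220},
  {"tx": 0,"ty": 0,"tz": 0,"ax": 0,"ay": 0,"az": 0,"grip": 220},
])

```text
t: 4.95
tool_pos: [0.5386, 0.0936, 0.1988]
orientation: [0.23, 3.128, 0.001]
force: [0.4, -0.0, -1.7]
opening: 0.0354
```

Run:
```python
from h import *
st();c=cam("side");crop(c,240,100,440,260,4,"s3"); cam("wrist","w3")
```

```text
t 4.95 pos [0.5386 0.0936 0.1988] x [-0.989  0.146 -0.005] y [0.146 0.989 0.001] z [ 0.005  0.    -1.   ] F [ 0.4 -0.  -1.7] op 0.0354 q [ 0.08 -0.    1.69  0.    1.45 -1.35]
```

View pics/s3.png

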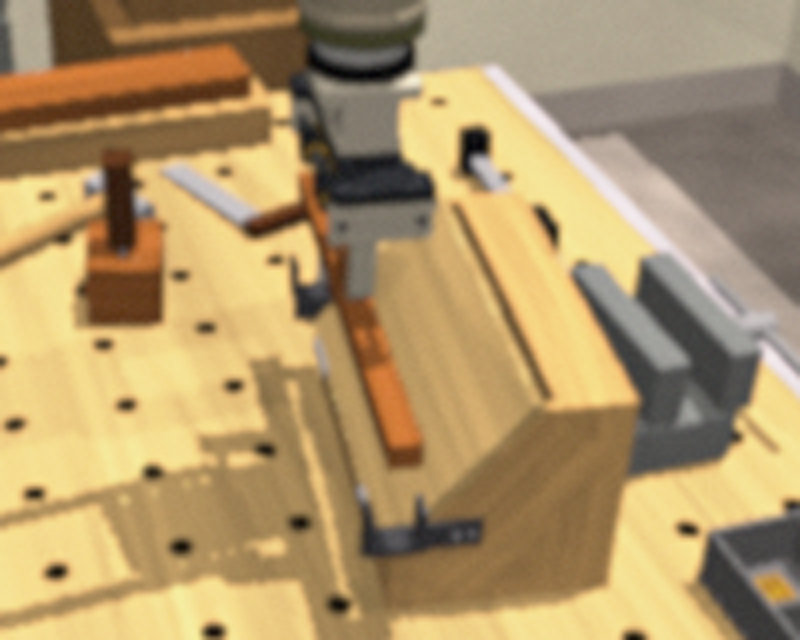

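View pics/w3.png

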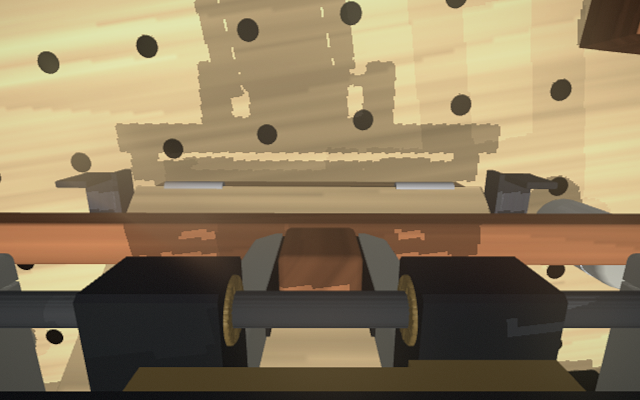

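Request:
step_arm([
  {"tx": 10,"ty": -5,"tz": -5,"ax": 0,"ay": 0,"az": 0,"grip": 220},
  {"tx": 20,"ty": -9,"tz": 0,"ax": 0,"ay": 0,"az": 0,"grip": 220},
  {"tx": 25,"ty": -11,"tz": 0,"ax": 0,"ay": 0,"az": 0,"grip": 220},
  {"tx": 30,"ty": -13,"tz": 0,"ax": 0,"ay": 0,"az": 0,"grip": 220},
  {"tx": 30,"ty": -13,"tz": 0,"ax": 0,"ay": 0,"az": 0,"grip": 220},
  {"tx": 20,"ty": -10,"tz": 10,"ax": 0,"ay": 0,"az": 0,"grip": 220},
  {"tx": 10,"ty": -4,"tz": 25,"ax": 0,"ay": 0,"az": 0,"grip": 220},
  {"tx": 0,"ty": 0,"tz": 30,"ax": 0,"ay": 0,"az": 0,"grip": 220},
  {"tx": 0,"ty": 0,"tz": 30,"ax": 0,"ay": 0,"az": 0,"grip": 220},
  {"tx": 0,"ty": 0,"tz": 30,"ax": 0,"ay": 0,"az": 0,"grip": 220},
  {"tx": 0,"ty": 0,"tz": 20,"ax": 0,"ay": 0,"az": 0,"grip": 220},
  {"tx": 0,"ty": 0,"tz": 10,"ax": 0,"ay": 0,"az": 0,"grip": 220},
  {"tx": 0,"ty": 0,"tz": 0,"ax": 0,"ay": 0,"az": 0,"grip": 220},
])

```text
t: 6.35
tool_pos: [0.3826, 0.0503, 0.0437]
orientation: [-0.23, -3.13, 0.0]
force: [0.3, 0.5, -1.8]
opening: 0.0357
```

Run:
```python
from h import *
st()
```

```text
t 6.35 pos [0.3826 0.0503 0.0437] x [-0.989  0.146  0.003] y [ 0.146  0.989 -0.   ] z [-0.003 -0.    -1.   ] F [ 0.3  0.5 -1.8] op 0.0357 q [-0.   -0.29  2.25 -0.    1.19 -1.43]
```

Request:
step_arm([
  {"tx": 0,"ty": 0,"tz": 0,"ax": 0,"ay": 0,"az": 0,"grip": 220},
  {"tx": 0,"ty": 0,"tz": 0,"ax": 0,"ay": 0,"az": 0,"grip": 220},
])

```text
t: 6.55
tool_pos: [0.3845, 0.0503, 0.0458]
orientation: [0.23, 3.132, 0.0]
force: [0.6, 0.1, -2.2]
opening: 0.0356
```

Run:
```python
from h import *
st()
```

```text
t 6.55 pos [0.3845 0.0503 0.0458] x [-0.989  0.146 -0.001] y [0.146 0.989 0.   ] z [ 0.001 -0.    -1.   ] F [ 0.6  0.1 -2.2] op 0.0356 q [-0.   -0.3   2.25 -0.    1.19 -1.43]
```

Request:
step_arm([
  {"tx": 0,"ty": 0,"tz": 2,"ax": 0,"ay": 0,"az": 0,"grip": 220},
  {"tx": 0,"ty": 0,"tz": 1,"ax": 0,"ay": 0,"az": 0,"grip": 220},
  {"tx": 0,"ty": 0,"tz": 0,"ax": 0,"ay": 0,"az": 0,"grip": 220},
  {"tx": 0,"ty": 0,"tz": 0,"ax": 0,"ay": 0,"az": 0,"grip": 220},
])

```text
t: 6.95
tool_pos: [0.3838, 0.0503, 0.0421]
orientation: [0.23, 3.133, -0.0]
force: [0.6, 0.6, -2.4]
opening: 0.0356
```

Run:
```python
from h import *
st()
```

```text
t 6.95 pos [0.3838 0.0503 0.0421] x [-0.989  0.146 -0.   ] y [ 0.146  0.989 -0.   ] z [ 0. -0. -1.] F [ 0.6  0.6 -2.4] op 0.0356 q [-0.   -0.29  2.25 -0.    1.18 -1.43]
```

Request:
step_arm([
  {"tx": 0,"ty": 0,"tz": 1,"ax": 0,"ay": 0,"az": 0,"grip": 220},
  {"tx": 0,"ty": 0,"tz": 0.5,"ax": 0,"ay": 0,"az": 0,"grip": 220},
  {"tx": 0,"ty": 0,"tz": 0,"ax": 0,"ay": 0,"az": 0,"grip": 60},
  {"tx": 0,"ty": 0,"tz": 0,"ax": 0,"ay": 0,"az": 0,"grip": 60},
  {"tx": 0,"ty": 0,"tz": 0,"ax": 0,"ay": 0,"az": 0,"grip": 60},
  {"tx": 0,"ty": 0,"tz": 0,"ax": 0,"ay": 0,"az": 0,"grip": 60},
  {"tx": 0,"ty": 0,"tz": -15,"ax": 0,"ay": 0,"az": 0,"grip": 60},
  {"tx": 0,"ty": 0,"tz": -40,"ax": 0,"ay": 0,"az": 0,"grip": 60},
  {"tx": 0,"ty": 0,"tz": -45,"ax": 0,"ay": 0,"az": 0,"grip": 60},
  {"tx": 0,"ty": 0,"tz": -45,"ax": 0,"ay": 0,"az": 0,"grip": 60},
  {"tx": 0,"ty": 0,"tz": -45,"ax": 0,"ay": 0,"az": 0,"grip": 60},
  {"tx": 0,"ty": 0,"tz": -30,"ax": 0,"ay": 0,"az": 0,"grip": 60},
  {"tx": 0,"ty": 0,"tz": 0,"ax": 0,"ay": 0,"az": 0,"grip": 60},
])

```text
t: 8.25
tool_pos: [0.3861, 0.0503, 0.2658]
orientation: [0.23, 3.125, 0.001]
force: [1.2, -0.6, 0.3]
opening: 0.0712
```

Run:
```python
from h import *
sx=np.array([np.cos(SY),np.sin(SY)])
goto([SP[0],SP[1],.26],Rt=down(sx)); goto([SP[0],SP[1],.26],Rt=down(-sx))
c=cam("top"); crop(c,220,115,380,260,5,"bin_c"); crop(c,170,190,240,245,10,"stand_c")
```

```text
t 8.25 pos [0.3861 0.0503 0.2658] x [-0.989  0.146 -0.008] y [0.146 0.989 0.001] z [ 0.009 -0.    -1.   ] F [ 1.2 -0.6  0.3] op 0.0712 q [-0.   -0.49  1.98  0.    1.65 -1.43]
shift tool mm [ 15.1 350.3   6.1]
turn tool rotvec [0.008 0.005 1.668]
t 8.25 pos [0.3861 0.0503 0.2658] x [-0.989  0.146 -0.008] y [0.146 0.989 0.001] z [ 0.009 -0.    -1.   ] F [ 1.2 -0.6  0.3] op 0.0712 q [-0.   -0.49  1.98  0.    1.65 -1.43]
shift tool mm [ 15.1 350.3   6.1]
turn tool rotvec [-0.005  0.008 -1.473]
```

View pics/bin_c.png

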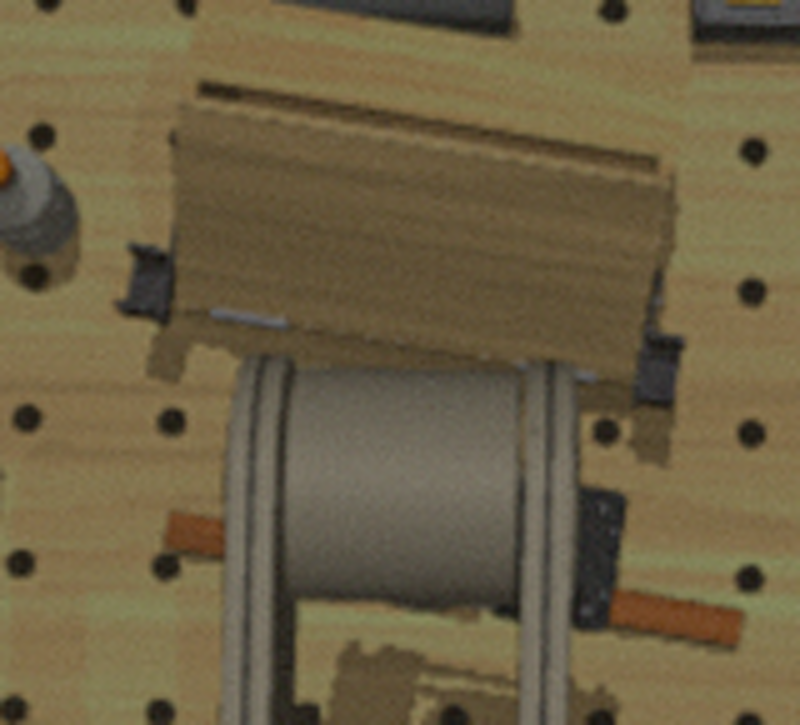

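View pics/stand_c.png

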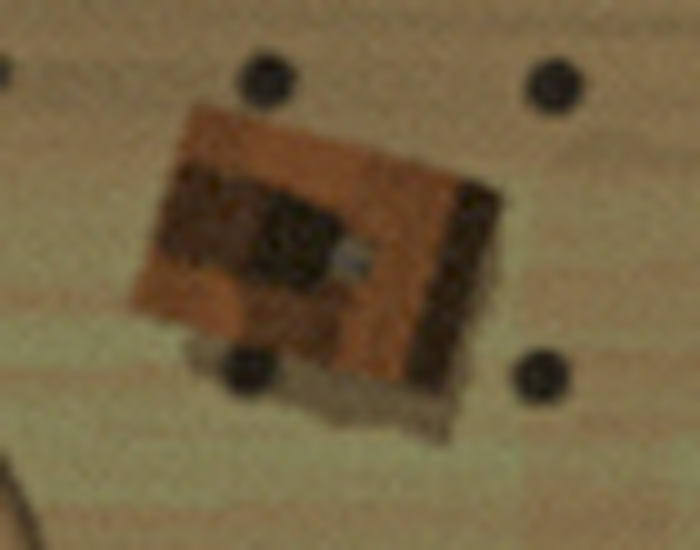

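Request:
step_arm([
  {"tx": 5,"ty": 40,"tz": 0,"ax": 0,"ay": 0,"az": 0,"grip": 60},
  {"tx": 5,"ty": 45,"tz": 0,"ax": 0,"ay": 0,"az": 0,"grip": 60},
  {"tx": 5,"ty": 45,"tz": 0,"ax": 0,"ay": 0,"az": 0,"grip": 60},
  {"tx": 0,"ty": 45,"tz": 0,"ax": 0,"ay": 0,"az": 0,"grip": 60},
  {"tx": 0,"ty": 45,"tz": 0,"ax": 0,"ay": 0,"az": 0,"grip": 60},
  {"tx": 0,"ty": 45,"tz": 0,"ax": 0,"ay": 0,"az": 0,"grip": 60},
  {"tx": 0,"ty": 45,"tz": 0,"ax": 0,"ay": 0,"az": 0,"grip": 60},
  {"tx": 0,"ty": 40,"tz": 0,"ax": 0,"ay": 0,"az": 0,"grip": 60},
  {"tx": 0,"ty": 0,"tz": 0,"ax": 0,"ay": 0,"az": 0.14,"grip": 60},
  {"tx": 0,"ty": 0,"tz": 0,"ax": 0,"ay": 0,"az": 0.14,"grip": 60},
  {"tx": 0,"ty": 0,"tz": 0,"ax": 0,"ay": 0,"az": 0.14,"grip": 60},
  {"tx": 0,"ty": 0,"tz": 0,"ax": 0,"ay": 0,"az": 0.14,"grip": 60},
  {"tx": 0,"ty": 0,"tz": 0,"ax": 0,"ay": 0,"az": 0.14,"grip": 60},
  {"tx": 0,"ty": 0,"tz": 0,"ax": 0,"ay": 0,"az": 0.14,"grip": 60},
  {"tx": 0,"ty": 0,"tz": 0,"ax": 0,"ay": 0,"az": 0.14,"grip": 60},
  {"tx": 0,"ty": 0,"tz": 0,"ax": 0,"ay": 0,"az": 0.14,"grip": 60},
  {"tx": 0,"ty": 0,"tz": 0,"ax": 0,"ay": 0,"az": 0.14,"grip": 60},
  {"tx": 0,"ty": 0,"tz": 0,"ax": 0,"ay": 0,"az": 0.14,"grip": 60},
  {"tx": 0,"ty": 0,"tz": 0,"ax": 0,"ay": 0,"az": 0.14,"grip": 60},
  {"tx": 0,"ty": 0,"tz": 0,"ax": 0,"ay": 0,"az": 0.128,"grip": 60},
])

```text
t: 10.3
tool_pos: [0.4194, 0.3981, 0.258]
orientation: [2.481, 1.928, -0.006]
force: [0.2, -0.2, -0.0]
opening: 0.0708
```

Request:
step_arm([
  {"tx": 0,"ty": 0,"tz": 0,"ax": 0,"ay": 0,"az": 0,"grip": 60},
])

```text
t: 10.4
tool_pos: [0.4194, 0.3982, 0.2582]
orientation: [2.477, 1.932, -0.005]
force: [0.4, -0.4, 1.1]
opening: 0.0713
```

Run:
```python
from h import *
sx=np.array([np.cos(SY),np.sin(SY)])
goto([SP[0],SP[1],.26],Rt=down(sx))
c=cam("wrist","w4"); print(proj(c,[[*SP[:2],.152],[*SP[:2],.062]]))
c=cam("top")
print("slots",toplane(c,[(249.2,171.2),(351.5,189.2)],.113),B(-87,165,113),B(-87,-165,113))
crop(c,220,115,380,260,5,"bin_d")
```

```text
t 10.4 pos [0.4194 0.3982 0.2582] x [ 0.244  0.97  -0.003] y [ 0.97  -0.244 -0.002] z [-0.003 -0.002 -1.   ] F [ 0.4 -0.4  1.1] op 0.0713 q [ 0.67  0.07  1.51 -0.    1.57  0.92]
shift tool mm [ 1.6  2.8 -1.8]
turn tool rotvec [-0.002  0.003 -0.002]
[[322.33904206 201.6360831 ]
 [322.02020542 179.16042619]]
slots [[ 0.55617989  0.23983903  0.113     ]
 [ 0.50673705 -0.07795928  0.113     ]] [0.55903701 0.24393916 0.113     ] [ 0.51082961 -0.08252071  0.113     ]
```

View pics/w4.png

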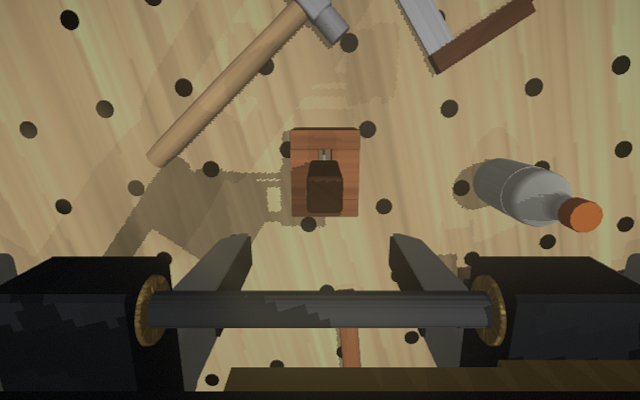

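View pics/bin_d.png

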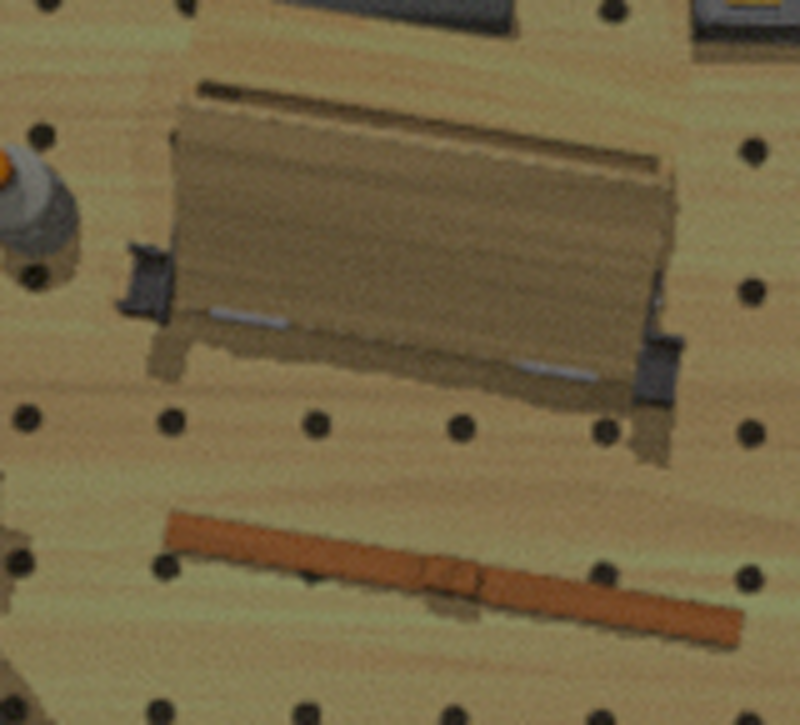

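Request:
step_arm([
  {"tx": 1,"ty": 4.5,"tz": 20,"ax": 0,"ay": 0,"az": 0,"grip": 60},
  {"tx": 0,"ty": 0,"tz": 35,"ax": 0,"ay": 0,"az": 0,"grip": 60},
  {"tx": 0,"ty": 0,"tz": 35,"ax": 0,"ay": 0,"az": 0,"grip": 60},
  {"tx": 0,"ty": 0,"tz": 30,"ax": 0,"ay": 0,"az": 0,"grip": 60},
  {"tx": 0,"ty": 0,"tz": 15,"ax": 0,"ay": 0,"az": 0,"grip": 60},
  {"tx": 0,"ty": 0,"tz": 8,"ax": 0,"ay": 0,"az": 0,"grip": 60},
  {"tx": 0,"ty": 0,"tz": 0,"ax": 0,"ay": 0,"az": 0,"grip": 60},
  {"tx": 0,"ty": 0,"tz": 0,"ax": 0,"ay": 0,"az": 0,"grip": 60},
])

```text
t: 11.3
tool_pos: [0.4256, 0.3993, 0.1191]
orientation: [2.475, 1.935, 0.004]
force: [0.1, -0.4, 0.2]
opening: 0.0709
```

Run:
```python
from h import *
st(); c=cam("wrist","w5")
```

```text
t 11.3 pos [0.4256 0.3993 0.1191] x [0.241 0.971 0.002] y [ 0.971 -0.241  0.001] z [ 0.002  0.001 -1.   ] F [ 0.1 -0.4  0.2] op 0.0709 q [ 0.67  0.17  1.66 -0.    1.31  0.91]
```

View pics/w5.png

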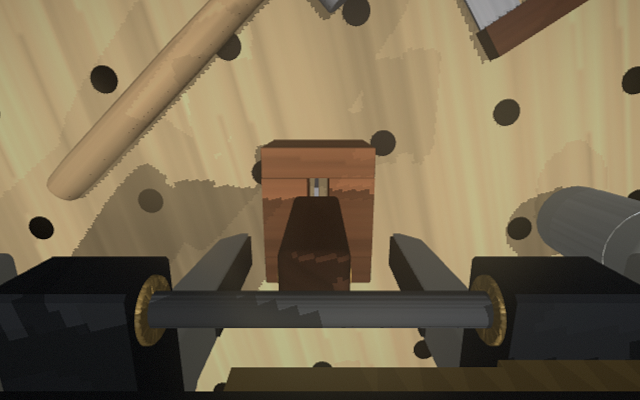

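Request:
step_arm([
  {"tx": 0,"ty": -1.5,"tz": 2,"ax": 0,"ay": 0,"az": 0,"grip": 60},
  {"tx": 0,"ty": 0,"tz": 0,"ax": 0,"ay": 0,"az": 0,"grip": 230},
  {"tx": 0,"ty": 0,"tz": 0,"ax": 0,"ay": 0,"az": 0,"grip": 230},
  {"tx": 0,"ty": 0,"tz": 0,"ax": 0,"ay": 0,"az": 0,"grip": 230},
  {"tx": 0,"ty": 0,"tz": 0,"ax": 0,"ay": 0,"az": 0,"grip": 230},
  {"tx": 0,"ty": 0,"tz": 0,"ax": 0,"ay": 0,"az": 0,"grip": 230},
  {"tx": 0,"ty": 0,"tz": 0,"ax": 0,"ay": 0,"az": 0,"grip": 230},
  {"tx": 0,"ty": 0,"tz": 0,"ax": 0,"ay": 0,"az": 0,"grip": 230},
  {"tx": 0,"ty": 0,"tz": 0,"ax": 0,"ay": 0,"az": 0,"grip": 230},
])

```text
t: 12.25
tool_pos: [0.4233, 0.399, 0.1155]
orientation: [-2.475, -1.935, 0.0]
force: [-0.5, 0.4, -0.4]
opening: 0.0279
```

Run:
```python
from h import *
st()
```

```text
t 12.25 pos [0.4233 0.399  0.1155] x [ 0.242  0.97  -0.   ] y [ 0.97  -0.242 -0.   ] z [-0. -0. -1.] F [-0.5  0.4 -0.4] op 0.0279 q [0.67 0.17 1.67 0.   1.31 0.91]
```

Request:
step_arm([
  {"tx": 0,"ty": 0,"tz": -10,"ax": 0,"ay": 0,"az": 0,"grip": 230},
  {"tx": 0,"ty": 0,"tz": -25,"ax": 0,"ay": 0,"az": 0,"grip": 230},
  {"tx": 0,"ty": 0,"tz": -35,"ax": 0,"ay": 0,"az": 0,"grip": 230},
  {"tx": 0,"ty": 0,"tz": -40,"ax": 0,"ay": 0,"az": 0,"grip": 230},
  {"tx": 0,"ty": 0,"tz": -40,"ax": 0,"ay": 0,"az": 0,"grip": 230},
  {"tx": 0,"ty": 0,"tz": -30,"ax": 0,"ay": 0,"az": 0,"grip": 230},
  {"tx": -15,"ty": 16,"tz": -15,"ax": 0,"ay": 0,"az": 0,"grip": 230},
  {"tx": -30,"ty": 32,"tz": 0,"ax": 0,"ay": 0,"az": 0,"grip": 230},
  {"tx": -32,"ty": 35,"tz": 0,"ax": 0,"ay": 0,"az": 0,"grip": 230},
  {"tx": -32,"ty": 35,"tz": 0,"ax": 0,"ay": 0,"az": 0,"grip": 230},
  {"tx": -32,"ty": 35,"tz": 0,"ax": 0,"ay": 0,"az": 0,"grip": 230},
  {"tx": -32,"ty": 35,"tz": 0,"ax": 0,"ay": 0,"az": 0,"grip": 230},
  {"tx": -32,"ty": 35,"tz": 0,"ax": 0,"ay": 0,"az": 0,"grip": 230},
  {"tx": -32,"ty": 35,"tz": 0,"ax": 0,"ay": 0,"az": 0,"grip": 230},
  {"tx": -24,"ty": 27,"tz": 0,"ax": 0,"ay": 0,"az": 0,"grip": 230},
  {"tx": -10,"ty": 10,"tz": 0,"ax": 0,"ay": 0,"az": -0.05,"grip": 230},
  {"tx": 0,"ty": 0,"tz": 0,"ax": 0,"ay": 0,"az": -0.045,"grip": 230},
  {"tx": 0,"ty": 0,"tz": 0,"ax": 0,"ay": 0,"az": 0,"grip": 230},
], squeeze=50)

```text
t: 14.05
tool_pos: [0.6442, 0.0639, 0.3108]
orientation: [-2.381, -2.049, 0.0]
force: [-0.4, 0.4, -1.6]
opening: 0.0279
```

Run:
```python
from h import *
goto(B(23,0,173)+[0,0,.1365],Rt=down(BX)); c=cam("side");crop(c,280,70,420,220,5,"s6"); cam("wrist","w6"); c=cam("top"); crop(c,220,100,380,220,5,"t6")
```

```text
t 14.05 pos [0.6442 0.0639 0.3108] x [0.149 0.989 0.   ] y [ 0.989 -0.149 -0.   ] z [-0.  0. -1.] F [-0.4  0.4 -1.6] op 0.0279 q [0.02 0.24 1.22 0.   1.68 0.17]
shift tool mm [ 0.6 -0.6  1.3]
turn tool rotvec [-0.    -0.    -0.003]
```

View pics/s6.png

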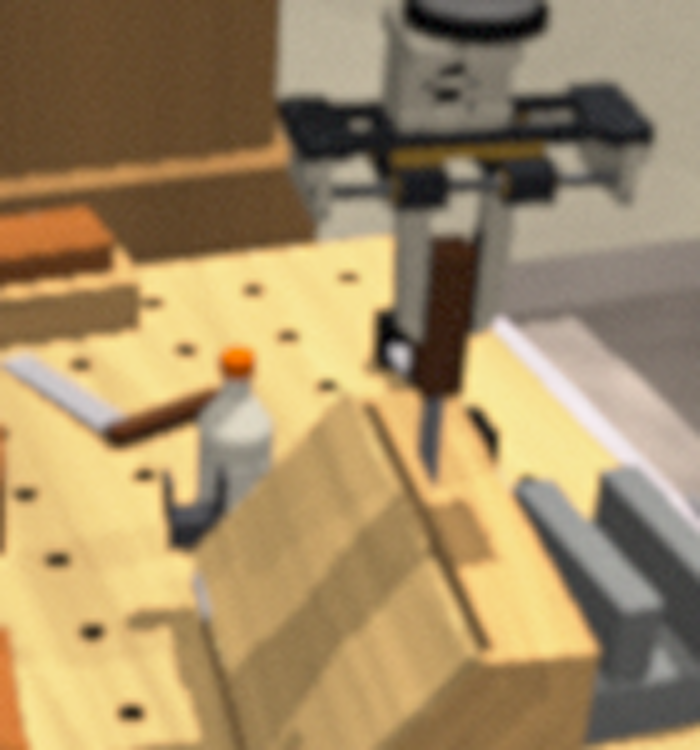

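View pics/w6.png

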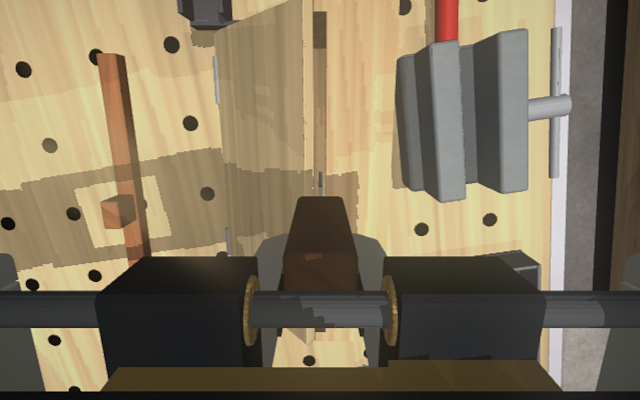

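View pics/t6.png

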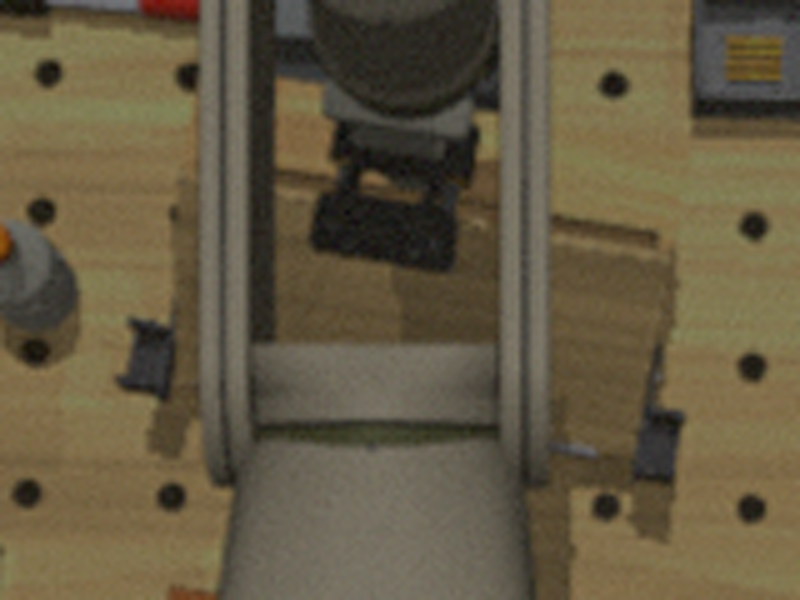

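Run:
```python
from h import *
c=cam("wrist"); crop(c,270,0,370,200,4,"w6c"); print(proj(c,[B(23,0,173),B(23,100,173),B(18,100,173),B(28,100,173)]))
```

```text
[[318.51284948 194.88111954]
 [318.04495458  72.05107631]
 [311.7283438   72.06906679]
 [324.36186102  72.03308499]]
```

View pics/w6c.png

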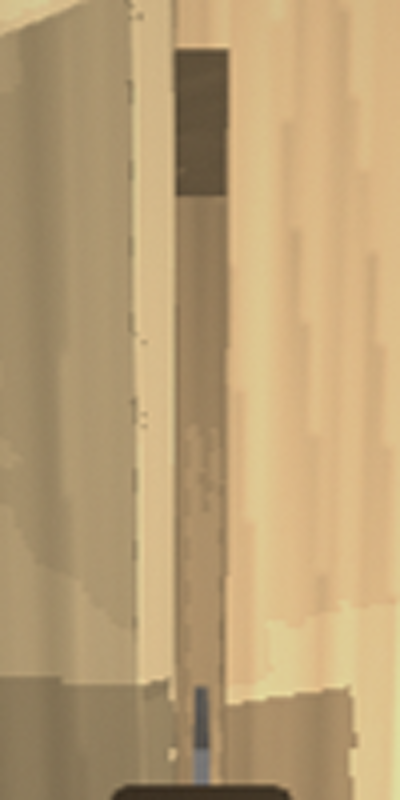

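Request:
step_arm([
  {"tx": 0,"ty": 0,"tz": 10,"ax": 0,"ay": 0,"az": 0,"grip": 230},
  {"tx": 0,"ty": 0,"tz": 12,"ax": 0,"ay": 0,"az": 0,"grip": 230},
  {"tx": 0,"ty": 0,"tz": 10,"ax": 0,"ay": 0,"az": 0,"grip": 230},
  {"tx": 0,"ty": 0,"tz": 6,"ax": 0,"ay": 0,"az": 0,"grip": 230},
  {"tx": 0,"ty": 0,"tz": 6,"ax": 0,"ay": 0,"az": 0,"grip": 230},
  {"tx": 0,"ty": 0,"tz": 4,"ax": 0,"ay": 0,"az": 0,"grip": 230},
  {"tx": 0,"ty": 0,"tz": 0,"ax": 0,"ay": 0,"az": 0,"grip": 230},
  {"tx": 0,"ty": 0,"tz": 0,"ax": 0,"ay": 0,"az": 0,"grip": 230},
])

```text
t: 15.05
tool_pos: [0.6442, 0.0647, 0.2629]
orientation: [2.38, 2.05, 0.001]
force: [-0.0, -1.2, 0.0]
opening: 0.0278
```

Run:
```python
from h import *
st(); c=cam("side");crop(c,280,70,420,220,5,"s7"); c=cam("wrist"); crop(c,250,50,390,250,4,"w7")
```

```text
t 15.05 pos [0.6442 0.0647 0.2629] x [0.149 0.989 0.   ] y [ 0.989 -0.149  0.   ] z [ 0.  0. -1.] F [-0.  -1.2  0. ] op 0.0278 q [ 0.02  0.25  1.3  -0.    1.59  0.17]
```

View pics/s7.png

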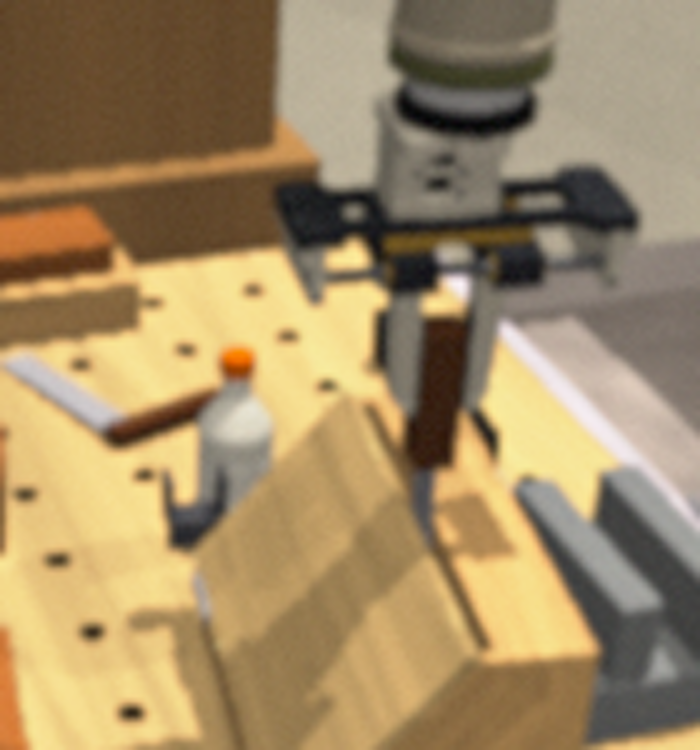

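View pics/w7.png

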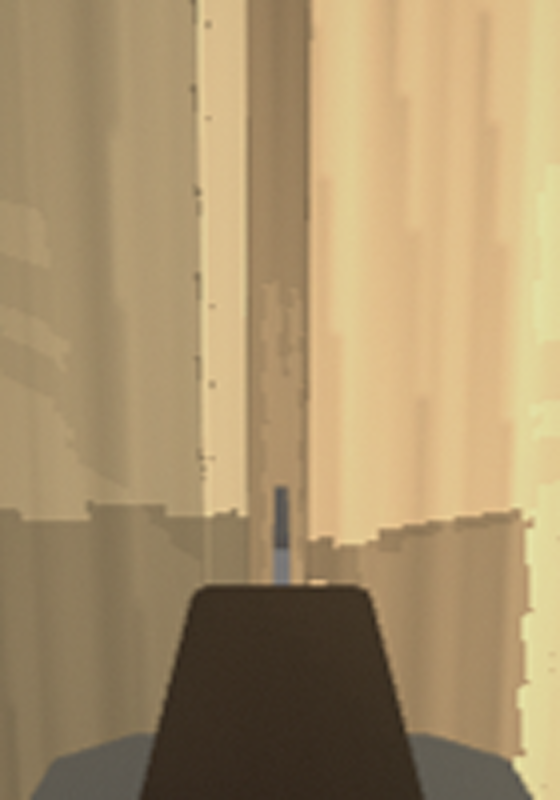

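Request:
step_arm([
  {"tx": 0,"ty": -5,"tz": 0,"ax": 0,"ay": 0,"az": 0,"grip": 230},
  {"tx": 0,"ty": -6,"tz": -4,"ax": 0,"ay": 0,"az": 0,"grip": 230},
  {"tx": 0,"ty": -6,"tz": -4,"ax": 0,"ay": 0,"az": 0,"grip": 230},
  {"tx": 0,"ty": -6,"tz": -4,"ax": 0,"ay": 0,"az": 0,"grip": 230},
  {"tx": 0,"ty": -6,"tz": -4,"ax": 0,"ay": 0,"az": 0,"grip": 230},
  {"tx": 0,"ty": -8,"tz": -4,"ax": 0,"ay": 0,"az": 0,"grip": 230},
  {"tx": 0,"ty": -8,"tz": -4,"ax": 0,"ay": 0,"az": 0,"grip": 230},
  {"tx": 0,"ty": -8,"tz": -3,"ax": 0,"ay": 0,"az": 0,"grip": 230},
])

```text
t: 15.95
tool_pos: [0.5909, 0.0728, 0.29]
orientation: [2.38, 2.05, 0.0]
force: [2.0, -0.6, 0.3]
opening: 0.0275
```

Run:
```python
from h import *
st(); c=cam("side");crop(c,280,70,420,220,5,"s8")
```

```text
t 15.95 pos [0.5909 0.0728 0.29  ] x [0.148 0.989 0.   ] y [ 0.989 -0.148  0.   ] z [ 0.  0. -1.] F [ 2.  -0.6  0.3] op 0.0275 q [0.04 0.1  1.42 0.   1.62 0.19]
```

View pics/s8.png

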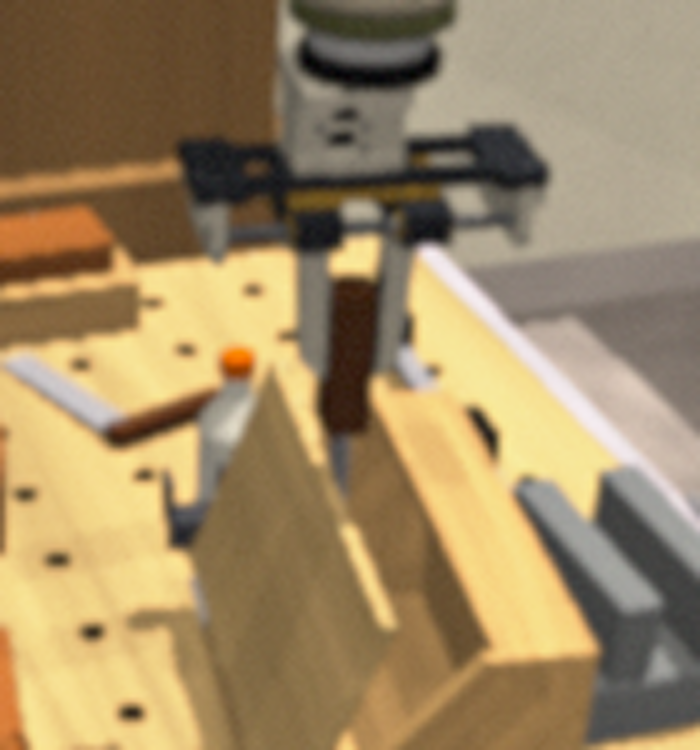

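The blade is in the gap and the cover is opening nicely, with 2 N of contact. I'll keep going.

Request:
step_arm([
  {"tx": 0,"ty": -9,"tz": -3,"ax": 0,"ay": 0,"az": 0,"grip": 230},
  {"tx": 0,"ty": -9,"tz": -3,"ax": 0,"ay": 0,"az": 0,"grip": 230},
  {"tx": 0,"ty": -9,"tz": -2,"ax": 0,"ay": 0,"az": 0,"grip": 230},
  {"tx": 0,"ty": -9,"tz": -1,"ax": 0,"ay": 0,"az": 0,"grip": 230},
  {"tx": 0,"ty": -9,"tz": -1,"ax": 0,"ay": 0,"az": 0,"grip": 230},
  {"tx": 0,"ty": -9,"tz": 0,"ax": 0,"ay": 0,"az": 0,"grip": 230},
  {"tx": 0,"ty": -9,"tz": 0,"ax": 0,"ay": 0,"az": 0,"grip": 230},
  {"tx": 0,"ty": -9,"tz": 0,"ax": 0,"ay": 0,"az": 0,"grip": 230},
  {"tx": 0,"ty": -9,"tz": 1,"ax": 0,"ay": 0,"az": 0,"grip": 230},
  {"tx": 0,"ty": -6,"tz": 1,"ax": 0,"ay": 0,"az": 0,"grip": 230},
  {"tx": 0,"ty": 0,"tz": 0,"ax": 0,"ay": 0,"az": 0,"grip": 230},
])

```text
t: 17.1
tool_pos: [0.5048, 0.0858, 0.2975]
orientation: [-2.38, -2.05, 0.001]
force: [0.5, -0.1, -1.3]
opening: 0.0281
```

Run:
```python
from h import *
st(); c=cam("side");crop(c,250,70,420,230,4,"s9")
```

```text
t 17.1 pos [0.5048 0.0858 0.2975] x [0.148 0.989 0.   ] y [ 0.989 -0.148 -0.001] z [-0.001  0.    -1.   ] F [ 0.5 -0.1 -1.3] op 0.0281 q [ 0.07 -0.13  1.63  0.    1.64  0.22]
```

View pics/s9.png

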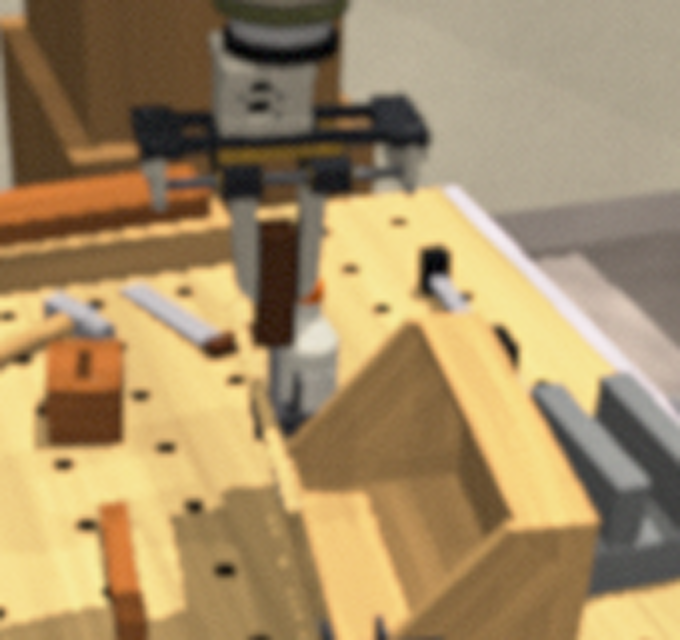

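Request:
step_arm([
  {"tx": 0,"ty": 5,"tz": -5,"ax": 0,"ay": 0,"az": 0,"grip": 230},
  {"tx": 0,"ty": 5,"tz": -15,"ax": 0,"ay": 0,"az": 0,"grip": 230},
  {"tx": 0,"ty": 0,"tz": -25,"ax": 0,"ay": 0,"az": 0,"grip": 230},
  {"tx": 15,"ty": -7,"tz": 0,"ax": 0,"ay": 0,"az": 0,"grip": 230},
  {"tx": 30,"ty": -14,"tz": 0,"ax": 0,"ay": 0,"az": 0,"grip": 230},
  {"tx": 40,"ty": -18,"tz": 0,"ax": 0,"ay": 0,"az": 0,"grip": 230},
  {"tx": 40,"ty": -18,"tz": 0,"ax": 0,"ay": 0,"az": 0,"grip": 230},
  {"tx": 40,"ty": -18,"tz": 0,"ax": 0,"ay": 0,"az": 0,"grip": 230},
  {"tx": 40,"ty": -18,"tz": 0,"ax": 0,"ay": 0,"az": 0,"grip": 230},
  {"tx": 40,"ty": -18,"tz": 0,"ax": 0,"ay": 0,"az": 0,"grip": 230},
  {"tx": 30,"ty": -15,"tz": 0,"ax": 0,"ay": 0,"az": 0,"grip": 230},
  {"tx": 15,"ty": -8,"tz": 0,"ax": 0,"ay": 0,"az": 0.05,"grip": 230},
  {"tx": 8,"ty": -3,"tz": 0,"ax": 0,"ay": 0,"az": 0.045,"grip": 230},
  {"tx": 0,"ty": 0,"tz": 0,"ax": 0,"ay": 0,"az": 0,"grip": 230},
  {"tx": 0,"ty": 0,"tz": 0,"ax": 0,"ay": 0,"az": 0,"grip": 230},
])

```text
t: 18.65
tool_pos: [0.4251, 0.3991, 0.3424]
orientation: [2.474, 1.936, -0.001]
force: [0.5, 1.0, -1.1]
opening: 0.0275
```

Run:
```python
from h import *
goto([.4233,.399,.24],Rt=down([.97,-.242])); c=cam("wrist","w10")
```

```text
t 18.65 pos [0.4251 0.3991 0.3424] x [ 0.24   0.971 -0.001] y [ 0.971 -0.24  -0.   ] z [-0. -0. -1.] F [ 0.5  1.  -1.1] op 0.0275 q [ 0.67  0.07  1.36 -0.    1.72  0.91]
shift tool mm [ -0.5  -1.7 102.4]
turn tool rotvec [-0.     0.001  0.002]
```

View pics/w10.png

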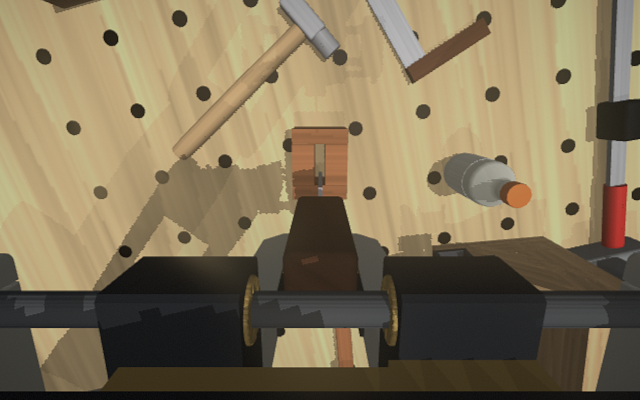

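Request:
step_arm([
  {"tx": -0.5,"ty": -1.2,"tz": 20,"ax": 0,"ay": 0,"az": 0,"grip": 230},
  {"tx": 0,"ty": 0,"tz": 35,"ax": 0,"ay": 0,"az": 0,"grip": 230},
  {"tx": 0,"ty": 0,"tz": 35,"ax": 0,"ay": 0,"az": 0,"grip": 230},
  {"tx": 0,"ty": 0,"tz": 20,"ax": 0,"ay": 0,"az": 0,"grip": 230},
  {"tx": 0,"ty": 0,"tz": 20,"ax": 0,"ay": 0,"az": 0,"grip": 230},
  {"tx": 0,"ty": 0,"tz": 20,"ax": 0,"ay": 0,"az": 0,"grip": 230},
  {"tx": 0,"ty": 0,"tz": 20,"ax": 0,"ay": 0,"az": 0,"grip": 230},
  {"tx": 0,"ty": 0,"tz": 20,"ax": 0,"ay": 0,"az": 0,"grip": 230},
  {"tx": 0,"ty": 0,"tz": 15,"ax": 0,"ay": 0,"az": 0,"grip": 230},
  {"tx": 0,"ty": 0,"tz": 10,"ax": 0,"ay": 0,"az": 0,"grip": 230},
  {"tx": 0,"ty": 0,"tz": 6,"ax": 0,"ay": 0,"az": 0,"grip": 230},
  {"tx": 0,"ty": 0,"tz": 3,"ax": 0,"ay": 0,"az": 0,"grip": 230},
  {"tx": 0,"ty": 0,"tz": 0,"ax": 0,"ay": 0,"az": 0,"grip": 230},
  {"tx": 0,"ty": 0,"tz": 0,"ax": 0,"ay": 0,"az": 0,"grip": 230},
])

```text
t: 20.1
tool_pos: [0.4239, 0.3994, 0.1194]
orientation: [-2.475, -1.935, -0.002]
force: [-0.2, 0.4, -0.8]
opening: 0.028
```

Run:
```python
from h import *
st(); cam("wrist","w11")
```

```text
t 20.1 pos [0.4239 0.3994 0.1194] x [0.241 0.97  0.001] y [ 0.97  -0.241  0.001] z [ 0.001  0.001 -1.   ] F [-0.2  0.4 -0.8] op 0.028 q [0.67 0.16 1.66 0.   1.31 0.91]
```

View pics/w11.png

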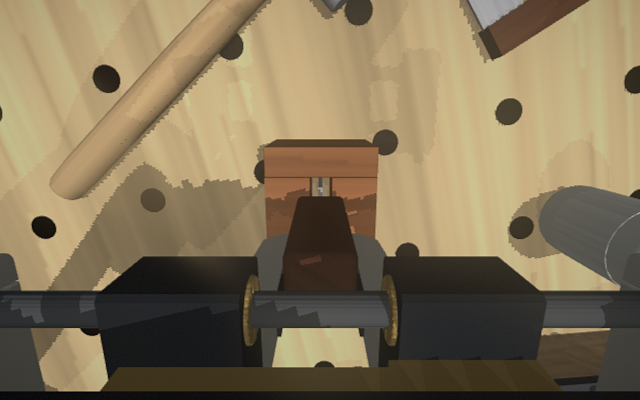

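Blade is in the slot. I'll seat it the last 3 mm, release, and rise.

Request:
step_arm([
  {"tx": 0,"ty": 0,"tz": 2,"ax": 0,"ay": 0,"az": 0,"grip": 230},
  {"tx": 0,"ty": 0,"tz": 2,"ax": 0,"ay": 0,"az": 0,"grip": 230},
  {"tx": 0,"ty": 0,"tz": 0,"ax": 0,"ay": 0,"az": 0,"grip": 230},
  {"tx": 0,"ty": 0,"tz": 0,"ax": 0,"ay": 0,"az": 0,"grip": 80},
  {"tx": 0,"ty": 0,"tz": 0,"ax": 0,"ay": 0,"az": 0,"grip": 80},
  {"tx": 0,"ty": 0,"tz": 0,"ax": 0,"ay": 0,"az": 0,"grip": 80},
  {"tx": 0,"ty": 0,"tz": 0,"ax": 0,"ay": 0,"az": 0,"grip": 80},
  {"tx": 0,"ty": 0,"tz": -10,"ax": 0,"ay": 0,"az": 0,"grip": 80},
  {"tx": 0,"ty": 0,"tz": -25,"ax": 0,"ay": 0,"az": 0,"grip": 80},
  {"tx": 0,"ty": 0,"tz": -40,"ax": 0,"ay": 0,"az": 0,"grip": 80},
  {"tx": 0,"ty": 0,"tz": -45,"ax": 0,"ay": 0,"az": 0,"grip": 80},
  {"tx": 0,"ty": 0,"tz": -45,"ax": 0,"ay": 0,"az": 0,"grip": 80},
  {"tx": 0,"ty": 0,"tz": -35,"ax": 0,"ay": 0,"az": 0,"grip": 80},
  {"tx": 0,"ty": 0,"tz": 0,"ax": 0,"ay": 0,"az": 0,"grip": 80},
])

```text
t: 21.55
tool_pos: [0.4253, 0.4005, 0.3228]
orientation: [-2.475, -1.935, -0.018]
force: [-0.1, -0.4, 0.7]
opening: 0.0638
```

```bash
cat >> h.py <<'E'
def blocks(c,box=(380,150,480,270)):
    hsv=cv2.cvtColor(c["frame"],cv2.COLOR_BGR2HSV)
    m=((hsv[...,0]<17)&(hsv[...,1]>140)&(hsv[...,2]<75)&(hsv[...,2]>25)).astype(np.uint8)*255
    x0,y0,x1,y1=box; m3=np.zeros_like(m);m3[y0:y1,x0:x1]=m[y0:y1,x0:x1]
    out=[]
    for k in cv2.findContours(m3,cv2.RETR_EXTERNAL,cv2.CHAIN_APPROX_NONE)[0]:
        if cv2.contourArea(k)<60: continue
        Pk=toplane(c,k[:,0],.022)[:,:2]
        # outer corner = hull point nearest to right angle opposite: use moments + triangle
        M=cv2.moments(k); cen=toplane(c,[[M['m10']/M['m00'],M['m01']/M['m00']]],.022)[0,:2]
        _,T=cv2.minEnclosingTriangle((Pk*1000).astype(np.float32)[:,None]); T=T[:,0]/1000
        ang=[abs(np.dot(T[(i+1)%3]-T[i],T[(i+2)%3]-T[i]))/np.linalg.norm(T[(i+1)%3]-T[i])/np.linalg.norm(T[(i+2)%3]-T[i]) for i in range(3)]
        i=int(np.argmin(ang)); u=T[(i+1)%3]-T[i];v=T[(i+2)%3]-T[i];u/=np.linalg.norm(u);v/=np.linalg.norm(v)
        # centroid-based corner: centroid of L is at 0.0202 along each leg from the outer corner
        corner=cen-.0202*(u+v)
        out.append((cen,corner,u,v)); print("blk cen",np.round(cen,4),"corner",np.round(corner,4),"tri",np.round(T[i],4),"u",np.round(u,2),"v",np.round(v,2),"cos",round(ang[i],2))
    return out
E
python3 - <<'E'
from h import *
st(); c=cam("top"); blocks(c); crop(c,385,150,485,250,6,"sq_f"); crop(c,170,110,370,250,4,"t_f")
s=cam("side"); crop(s,220,110,420,260,4,"s_f")
E
```

```text
t 21.55 pos [0.4253 0.4005 0.3228] x [0.241 0.97  0.009] y [ 0.97  -0.242  0.007] z [ 0.009  0.007 -1.   ] F [-0.1 -0.4  0.7] op 0.0638 q [0.67 0.06 1.4  0.   1.67 0.91]
blk cen [ 0.4018 -0.3264] corner [ 0.4049 -0.3551] tri [ 0.4045 -0.3544] u [-0.77  0.64] v [0.62 0.79] cos 0.02
blk cen [ 0.4395 -0.3755] corner [ 0.4355 -0.3461] tri [ 0.4344 -0.3456] u [ 0.77 -0.64] v [-0.57 -0.82] cos 0.08
blk cen [ 0.5134 -0.3173] corner [ 0.5118 -0.3456] tri [ 0.511  -0.3445] u [-0.67  0.74] v [0.75 0.66] cos 0.02
blk cen [ 0.5556 -0.3807] corner [ 0.5663 -0.3543] tri [ 0.5657 -0.354 ] u [ 0.39 -0.92] v [-0.92 -0.39] cos 0.01
```

View pics/sq_f.png

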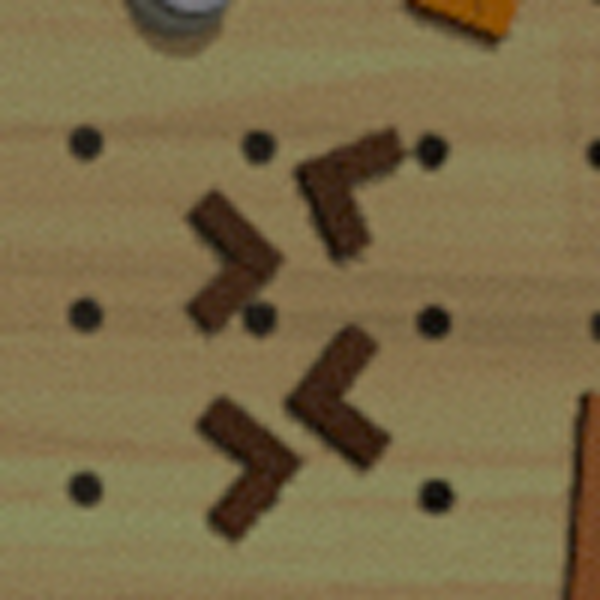

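View pics/t_f.png

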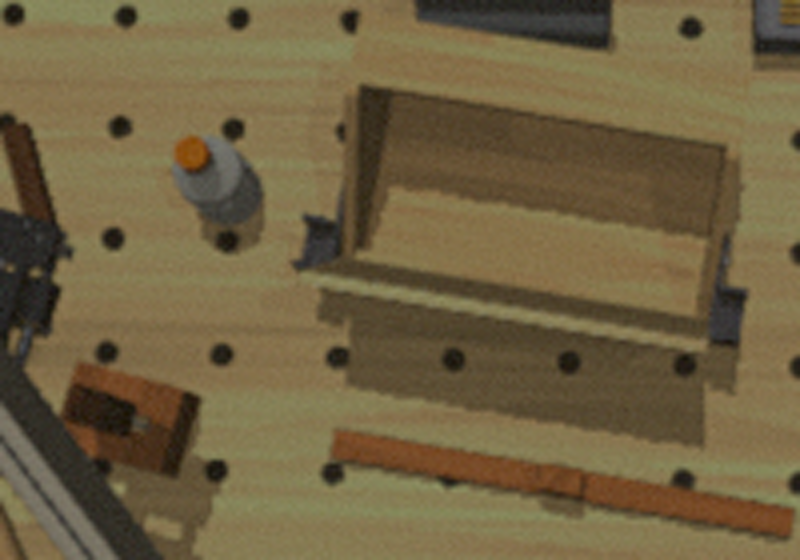

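View pics/s_f.png

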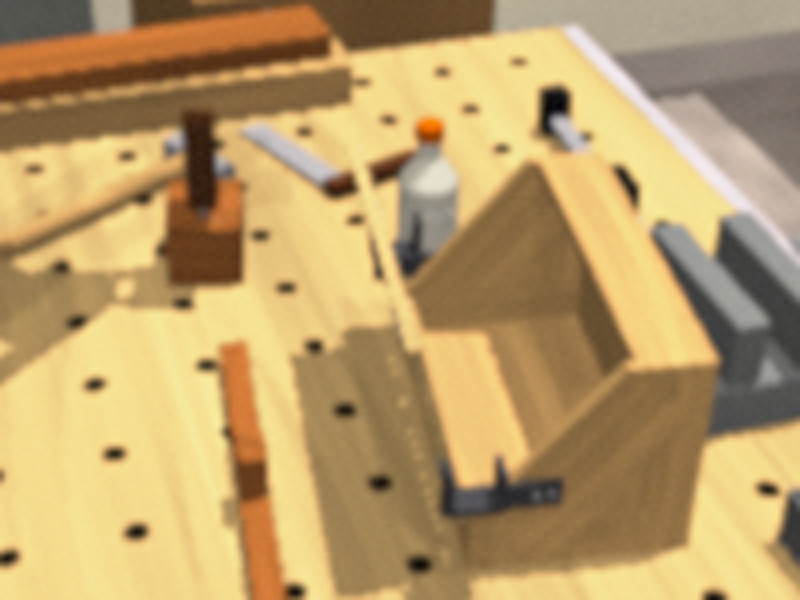

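Request:
step_arm([
  {"tx": -20,"ty": 4,"tz": 0,"ax": 0,"ay": 0,"az": 0,"grip": 100},
  {"tx": -40,"ty": 8,"tz": 0,"ax": 0,"ay": 0,"az": 0,"grip": 140},
  {"tx": -45,"ty": 8,"tz": 0,"ax": 0,"ay": 0,"az": 0,"grip": 140},
  {"tx": -45,"ty": 8,"tz": 0,"ax": 0,"ay": 0,"az": 0,"grip": 140},
  {"tx": -45,"ty": 8,"tz": 0,"ax": 0,"ay": 0,"az": 0,"grip": 140},
  {"tx": -45,"ty": 8,"tz": 0,"ax": 0,"ay": 0,"az": 0,"grip": 140},
  {"tx": -45,"ty": 8,"tz": 0,"ax": 0,"ay": 0,"az": 0,"grip": 140},
  {"tx": -45,"ty": 8,"tz": 0,"ax": 0,"ay": 0,"az": 0,"grip": 140},
  {"tx": -45,"ty": 8,"tz": 0,"ax": 0,"ay": 0,"az": 0,"grip": 140},
  {"tx": -45,"ty": 8,"tz": 0,"ax": 0,"ay": 0,"az": 0,"grip": 140},
  {"tx": -45,"ty": 8,"tz": 0,"ax": 0,"ay": 0,"az": 0,"grip": 140},
  {"tx": -45,"ty": 8,"tz": 0,"ax": 0,"ay": 0,"az": 0,"grip": 140},
  {"tx": -45,"ty": 9,"tz": 0,"ax": 0,"ay": 0,"az": 0,"grip": 140},
  {"tx": -45,"ty": 9,"tz": 0,"ax": 0,"ay": 0,"az": 0,"grip": 140},
  {"tx": -45,"ty": 9,"tz": 0,"ax": 0,"ay": 0,"az": 0,"grip": 140},
  {"tx": -45,"ty": 9,"tz": 0,"ax": 0,"ay": 0,"az": 0,"grip": 140},
  {"tx": -25,"ty": 5,"tz": 0,"ax": 0,"ay": 0,"az": 0,"grip": 140},
])

```text
t: 23.35
tool_pos: [0.3781, -0.3294, 0.3119]
orientation: [-2.475, -1.929, 0.002]
force: [0.3, 1.1, 0.5]
opening: 0.042
```

Request:
step_arm([
  {"tx": 0,"ty": 0,"tz": 10,"ax": 0,"ay": 0,"az": -0.144,"grip": 140},
  {"tx": 0,"ty": 0,"tz": 10,"ax": 0,"ay": 0,"az": -0.144,"grip": 140},
  {"tx": 0,"ty": 0,"tz": 10,"ax": 0,"ay": 0,"az": -0.144,"grip": 140},
  {"tx": 0,"ty": 0,"tz": 10,"ax": 0,"ay": 0,"az": -0.144,"grip": 140},
  {"tx": 0,"ty": 0,"tz": 10,"ax": 0,"ay": 0,"az": -0.144,"grip": 140},
  {"tx": 0,"ty": 0,"tz": 10,"ax": 0,"ay": 0,"az": -0.144,"grip": 140},
  {"tx": 0,"ty": 0,"tz": 10,"ax": 0,"ay": 0,"az": -0.144,"grip": 140},
  {"tx": 0,"ty": 0,"tz": 10,"ax": 0,"ay": 0,"az": -0.144,"grip": 140},
  {"tx": 0,"ty": 0,"tz": 0,"ax": 0,"ay": 0,"az": 0,"grip": 140},
  {"tx": 0,"ty": 0,"tz": 0,"ax": 0,"ay": 0,"az": 0,"grip": 140},
])

```text
t: 24.35
tool_pos: [0.3792, -0.3263, 0.2333]
orientation: [-1.028, -2.966, -0.002]
force: [-0.1, 0.6, 0.0]
opening: 0.0416
```

Run:
```python
from h import *
goto([.3819,-.3228,.10],Rt=down([.63,.777])); c=cam("wrist","w12"); print(proj(c,[[.3819,-.3228,.022]]))
```

```text
t 24.35 pos [ 0.3792 -0.3263  0.2333] x [-0.786  0.619  0.003] y [0.619 0.786 0.   ] z [-0.002  0.002 -1.   ] F [-0.1  0.6  0. ] op 0.0416 q [-0.81 -0.14  1.76 -0.    1.53 -1.72]
shift tool mm [ -0.3   4.4 133.3]
turn tool rotvec [ 0.    -0.003  0.014]
[[323.53871952 177.91639114]]
```

View pics/w12.png

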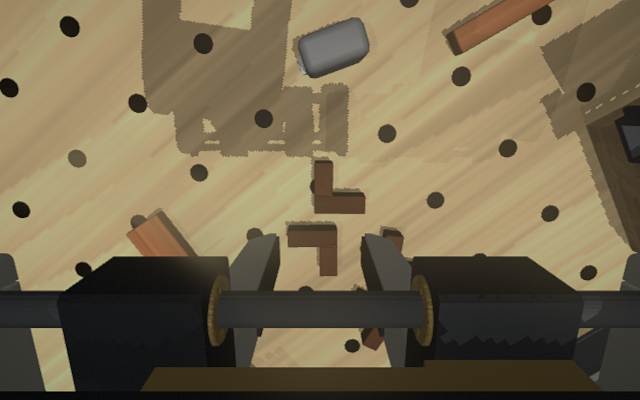

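Request:
step_arm([
  {"tx": 0,"ty": 4.2,"tz": 30,"ax": 0,"ay": 0,"az": 0,"grip": 140},
  {"tx": 0,"ty": 0,"tz": 45,"ax": 0,"ay": 0,"az": 0,"grip": 140},
  {"tx": 0,"ty": 0,"tz": 45,"ax": 0,"ay": 0,"az": 0,"grip": 140},
  {"tx": 0,"ty": 0,"tz": 40,"ax": 0,"ay": 0,"az": 0,"grip": 140},
  {"tx": 0,"ty": 0,"tz": 25,"ax": 0,"ay": 0,"az": 0,"grip": 140},
  {"tx": 0,"ty": 0,"tz": 15,"ax": 0,"ay": 0,"az": 0,"grip": 140},
  {"tx": 0,"ty": 0,"tz": 10,"ax": 0,"ay": 0,"az": 0,"grip": 140},
  {"tx": 0,"ty": 0,"tz": 4,"ax": 0,"ay": 0,"az": 0,"grip": 140},
  {"tx": 0,"ty": 0,"tz": 0,"ax": 0,"ay": 0,"az": 0,"grip": 140},
  {"tx": 0,"ty": 0,"tz": 0,"ax": 0,"ay": 0,"az": 0,"grip": 230},
  {"tx": 0,"ty": 0,"tz": 0,"ax": 0,"ay": 0,"az": 0,"grip": 230},
  {"tx": 0,"ty": 0,"tz": 0,"ax": 0,"ay": 0,"az": 0,"grip": 230},
  {"tx": 0,"ty": 0,"tz": 0,"ax": 0,"ay": 0,"az": 0,"grip": 230},
  {"tx": 0,"ty": 0,"tz": 0,"ax": 0,"ay": 0,"az": 0,"grip": 230},
], squeeze=30)

```text
t: 25.8
tool_pos: [0.3828, -0.3241, 0.0213]
orientation: [1.022, 2.97, -0.001]
force: [-0.7, 0.8, 5.5]
opening: 0.0194
```

Run:
```python
from h import *
goto(B(-25,90,160),Rt=down(BY))
```

```text
t 25.8 pos [ 0.3828 -0.3241  0.0213] x [-0.788  0.615 -0.001] y [ 0.615  0.788 -0.   ] z [ 0.001 -0.001 -1.   ] F [-0.7  0.8  5.5] op 0.0194 q [-0.8   0.08  1.95  0.    1.11 -1.71]
shift tool mm [ 119.5  521.6 -138.9]
turn tool rotvec [-0.     0.001 -0.516]
```

Request:
step_arm([
  {"tx": 0,"ty": 0,"tz": -15,"ax": 0,"ay": 0,"az": 0,"grip": 230},
  {"tx": 0,"ty": 0,"tz": -35,"ax": 0,"ay": 0,"az": 0,"grip": 230},
  {"tx": 0,"ty": 0,"tz": -45,"ax": 0,"ay": 0,"az": 0,"grip": 230},
  {"tx": 2,"ty": 15,"tz": -45,"ax": 0,"ay": 0,"az": 0,"grip": 230},
  {"tx": 5,"ty": 25,"tz": -40,"ax": 0,"ay": 0,"az": 0,"grip": 230},
  {"tx": 7,"ty": 30,"tz": -35,"ax": 0,"ay": 0,"az": 0,"grip": 230},
  {"tx": 9,"ty": 40,"tz": -25,"ax": 0,"ay": 0,"az": 0,"grip": 230},
  {"tx": 10,"ty": 45,"tz": -10,"ax": 0,"ay": 0,"az": 0,"grip": 230},
  {"tx": 11,"ty": 45,"tz": 0,"ax": 0,"ay": 0,"az": 0,"grip": 230},
  {"tx": 11,"ty": 45,"tz": 0,"ax": 0,"ay": 0,"az": 0,"grip": 230},
  {"tx": 11,"ty": 45,"tz": 0,"ax": 0,"ay": 0,"az": 0,"grip": 230},
  {"tx": 11,"ty": 45,"tz": 0,"ax": 0,"ay": 0,"az": 0,"grip": 230},
  {"tx": 11,"ty": 45,"tz": 0,"ax": 0,"ay": 0,"az": 0,"grip": 230},
  {"tx": 11,"ty": 45,"tz": 0,"ax": 0,"ay": 0,"az": 0,"grip": 230},
  {"tx": 11,"ty": 45,"tz": 0,"ax": 0,"ay": 0,"az": 0,"grip": 230},
  {"tx": 10,"ty": 32,"tz": 0,"ax": 0,"ay": 0,"az": -0.13,"grip": 230},
  {"tx": 0,"ty": 20,"tz": 0,"ax": 0,"ay": 0,"az": -0.13,"grip": 230},
  {"tx": 0,"ty": 0,"tz": 0,"ax": 0,"ay": 0,"az": -0.13,"grip": 230},
  {"tx": 0,"ty": 0,"tz": 0,"ax": 0,"ay": 0,"az": -0.126,"grip": 230},
  {"tx": 0,"ty": 0,"tz": 0,"ax": 0,"ay": 0,"az": 0,"grip": 230},
])

```text
t: 27.8
tool_pos: [0.6066, 0.1634, 0.2699]
orientation: [-0.226, -3.132, 0.0]
force: [0.6, -0.7, 0.2]
opening: 0.0197
```

Run:
```python
from h import *
goto(B(-25,90,120),Rt=down(BY)); cam("wrist","w13")
```

```text
t 27.8 pos [0.6066 0.1634 0.2699] x [-0.99   0.144  0.001] y [ 0.144  0.99  -0.   ] z [-0.001 -0.    -1.   ] F [ 0.6 -0.7  0.2] op 0.0197 q [ 0.18  0.2   1.35 -0.    1.6  -1.24]
shift tool mm [ -3.3  -2.2 149.9]
turn tool rotvec [-0.    -0.001  0.002]
```

View pics/w13.png

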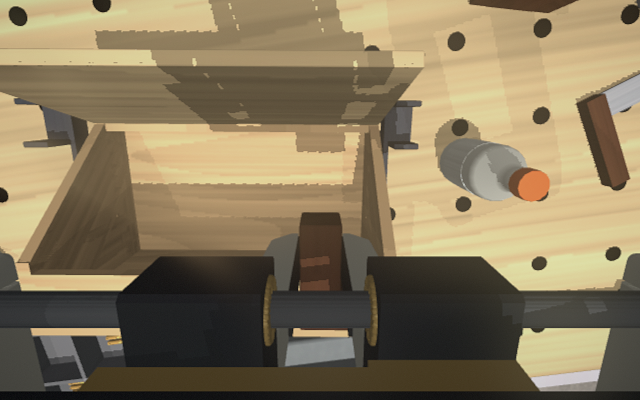

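Request:
step_arm([
  {"tx": -1,"ty": -24,"tz": 10,"ax": 0,"ay": 0,"az": 0,"grip": 230},
  {"tx": 0,"ty": 0,"tz": 30,"ax": 0,"ay": 0,"az": 0,"grip": 230},
  {"tx": 0,"ty": 0,"tz": 40,"ax": 0,"ay": 0,"az": 0,"grip": 230},
  {"tx": 0,"ty": 0,"tz": 35,"ax": 0,"ay": 0,"az": 0,"grip": 230},
  {"tx": 0,"ty": 0,"tz": 20,"ax": 0,"ay": 0,"az": 0,"grip": 230},
  {"tx": 0,"ty": 0,"tz": 10,"ax": 0,"ay": 0,"az": 0,"grip": 230},
  {"tx": 0,"ty": 0,"tz": 0,"ax": 0,"ay": 0,"az": 0,"grip": 150},
  {"tx": 0,"ty": 0,"tz": 0,"ax": 0,"ay": 0,"az": 0,"grip": 140},
  {"tx": 0,"ty": 0,"tz": 0,"ax": 0,"ay": 0,"az": 0,"grip": 140},
  {"tx": 0,"ty": 0,"tz": -20,"ax": 0,"ay": 0,"az": 0,"grip": 140},
  {"tx": 0,"ty": 0,"tz": -45,"ax": 0,"ay": 0,"az": 0,"grip": 140},
  {"tx": 0,"ty": 0,"tz": -45,"ax": 0,"ay": 0,"az": 0,"grip": 140},
  {"tx": 0,"ty": 0,"tz": -40,"ax": 0,"ay": 0,"az": 0,"grip": 140},
  {"tx": 0,"ty": 0,"tz": 0,"ax": 0,"ay": 0,"az": 0,"grip": 140},
])

```text
t: 29.25
tool_pos: [0.6079, 0.1398, 0.2859]
orientation: [0.23, 3.118, 0.005]
force: [-0.0, -0.4, -0.1]
opening: 0.042
```

Run:
```python
from h import *
st(); cam("wrist","w14"); c=cam("top"); b=blocks(c)
for cen,co,u,v in b:
  for a,bb,n in((u,v,"u"),(v,u,"v")):
    p=co+.038*a+.010*bb; psi=np.arctan2(bb[1],bb[0]); q1=np.arctan2(p[1],p[0])
    print(n,np.round(p,4),"jaw",np.round(bb,3),"q6 opts",np.round([q1-psi,q1-psi+np.pi,q1-psi-np.pi],2))
```

```text
t 29.25 pos [0.6079 0.1398 0.2859] x [-0.989  0.147 -0.014] y [0.147 0.989 0.004] z [ 0.015  0.002 -1.   ] F [-0.  -0.4 -0.1] op 0.042 q [ 0.14  0.16  1.35  0.    1.61 -1.28]
blk cen [ 0.4397 -0.3758] corner [ 0.4338 -0.3461] tri [ 0.4312 -0.3453] u [ 0.79 -0.61] v [-0.5  -0.86] cos 0.13
blk cen [ 0.5144 -0.3181] corner [ 0.5138 -0.3456] tri [ 0.5135 -0.3432] u [-0.72  0.7 ] v [0.75 0.66] cos 0.07
blk cen [ 0.5563 -0.3804] corner [ 0.5682 -0.3538] tri [ 0.567 -0.354] u [ 0.34 -0.94] v [-0.93 -0.38] cos 0.04
u [ 0.4589 -0.3779] jaw [-0.504 -0.864] q6 opts [ 1.41  4.55 -1.73]
v [ 0.4226 -0.385 ] jaw [ 0.793 -0.61 ] q6 opts [-0.08  3.06 -3.22]
u [ 0.4941 -0.3125] jaw [0.748 0.664] q6 opts [-1.29  1.85 -4.43]
v [ 0.535  -0.3134] jaw [-0.716  0.698] q6 opts [-2.9   0.24 -6.04]
u [ 0.5718 -0.3933] jaw [-0.927 -0.376] q6 opts [ 2.15  5.3  -0.99]
v [ 0.5363 -0.3775] jaw [ 0.338 -0.941] q6 opts [ 0.61  3.75 -2.53]
```

View pics/w14.png

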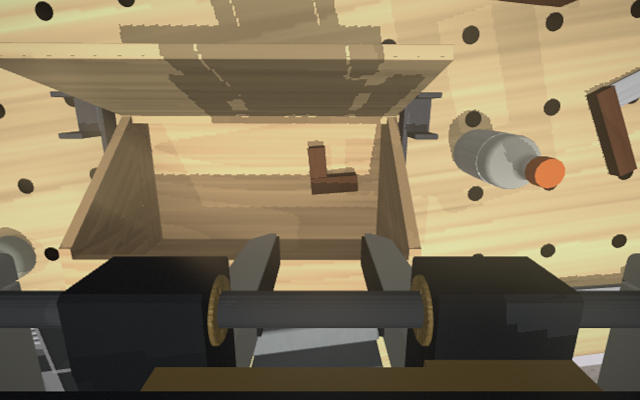

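Request:
step_arm([
  {"tx": 3,"ty": -25,"tz": 0,"ax": 0,"ay": 0,"az": 0,"grip": 140},
  {"tx": 6,"ty": -43,"tz": 0,"ax": 0,"ay": 0,"az": 0,"grip": 140},
  {"tx": 6,"ty": -46,"tz": 0,"ax": 0,"ay": 0,"az": 0,"grip": 140},
  {"tx": 6,"ty": -46,"tz": 0,"ax": 0,"ay": 0,"az": 0,"grip": 140},
  {"tx": 6,"ty": -46,"tz": 0,"ax": 0,"ay": 0,"az": 0,"grip": 140},
  {"tx": 6,"ty": -46,"tz": 0,"ax": 0,"ay": 0,"az": 0,"grip": 140},
  {"tx": 6,"ty": -46,"tz": 0,"ax": 0,"ay": 0,"az": 0,"grip": 140},
  {"tx": 6,"ty": -46,"tz": 0,"ax": 0,"ay": 0,"az": 0,"grip": 140},
  {"tx": 6,"ty": -46,"tz": 10,"ax": 0,"ay": 0,"az": 0,"grip": 140},
  {"tx": 6,"ty": -46,"tz": 15,"ax": 0,"ay": 0,"az": 0,"grip": 140},
  {"tx": 6,"ty": -46,"tz": 15,"ax": 0,"ay": 0,"az": 0,"grip": 140},
  {"tx": 6,"ty": -36,"tz": 20,"ax": 0,"ay": 0,"az": 0,"grip": 140},
  {"tx": 2,"ty": -15,"tz": 20,"ax": 0,"ay": 0,"az": 0.125,"grip": 140},
  {"tx": 0,"ty": 0,"tz": 0,"ax": 0,"ay": 0,"az": 0.125,"grip": 140},
  {"tx": 0,"ty": 0,"tz": 0,"ax": 0,"ay": 0,"az": 0.125,"grip": 140},
  {"tx": 0,"ty": 0,"tz": 0,"ax": 0,"ay": 0,"az": 0.122,"grip": 140},
  {"tx": 0,"ty": 0,"tz": 0,"ax": 0,"ay": 0,"az": 0,"grip": 140},
  {"tx": 0,"ty": 0,"tz": 0,"ax": 0,"ay": 0,"az": 0,"grip": 140},
])

```text
t: 31.15
tool_pos: [0.4556, -0.3772, 0.1944]
orientation: [-0.988, -2.981, -0.001]
force: [-0.1, 0.2, 0.2]
opening: 0.0423
```

Run:
```python
from h import *
goto([.4589,-.3768,.022],Rt=down([.6,.8])); c=cam("wrist","w15"); print(proj(c,[[.4589,-.3768,.022]])); crop(c,230,100,430,250,4,"w15c")
```

```text
t 31.15 pos [ 0.4556 -0.3772  0.1944] x [-0.802  0.597  0.002] y [0.597 0.802 0.   ] z [-0.001  0.001 -1.   ] F [-0.1  0.2  0.2] op 0.0423 q [-0.78  0.13  1.56 -0.    1.45 -1.71]
shift tool mm [ -2.7   2.2 172.4]
turn tool rotvec [ 0.    -0.002  0.003]
[[321.69825658 187.62215376]]
```

View pics/w15c.png

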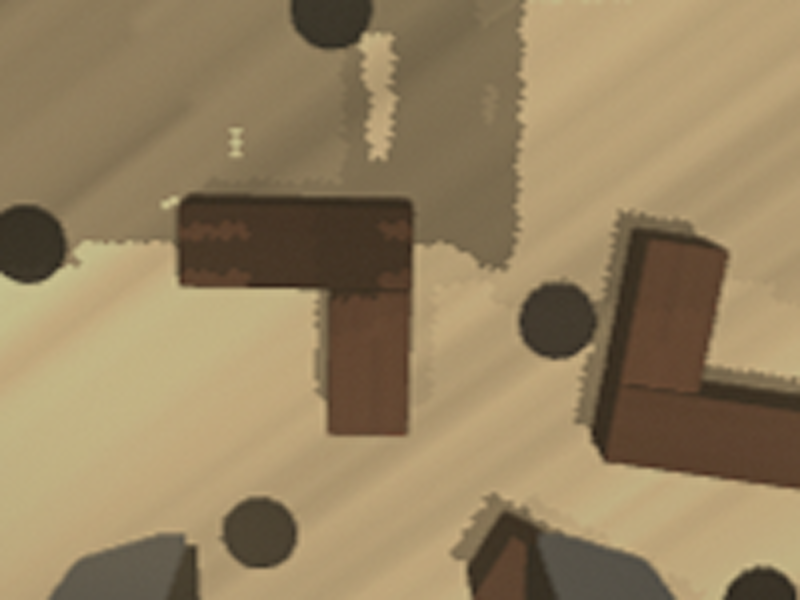

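Request:
step_arm([
  {"tx": -3.5,"ty": 2.7,"tz": 30,"ax": 0,"ay": 0,"az": 0,"grip": 140},
  {"tx": 0,"ty": 0,"tz": 45,"ax": 0,"ay": 0,"az": 0,"grip": 140},
  {"tx": 0,"ty": 0,"tz": 42,"ax": 0,"ay": 0,"az": 0,"grip": 140},
  {"tx": 0,"ty": 0,"tz": 30,"ax": 0,"ay": 0,"az": 0,"grip": 140},
  {"tx": 0,"ty": 0,"tz": 15,"ax": 0,"ay": 0,"az": 0,"grip": 140},
  {"tx": 0,"ty": 0,"tz": 8,"ax": 0,"ay": 0,"az": 0,"grip": 140},
  {"tx": 0,"ty": 0,"tz": 2,"ax": 0,"ay": 0,"az": 0,"grip": 140},
  {"tx": 0,"ty": 0,"tz": 0,"ax": 0,"ay": 0,"az": 0,"grip": 140},
  {"tx": 0,"ty": 0,"tz": 0,"ax": 0,"ay": 0,"az": 0,"grip": 230},
  {"tx": 0,"ty": 0,"tz": 0,"ax": 0,"ay": 0,"az": 0,"grip": 230},
  {"tx": 0,"ty": 0,"tz": 0,"ax": 0,"ay": 0,"az": 0,"grip": 230},
  {"tx": 0,"ty": 0,"tz": 0,"ax": 0,"ay": 0,"az": 0,"grip": 230},
  {"tx": 0,"ty": 0,"tz": 0,"ax": 0,"ay": 0,"az": 0,"grip": 230},
])

```text
t: 32.5
tool_pos: [0.4609, -0.378, 0.0244]
orientation: [0.993, 2.979, -0.001]
force: [-0.8, 0.4, 4.9]
opening: 0.0197
```

Run:
```python
from h import *
goto(B(-25,40,280),Rt=down(BY))
```

```text
t 32.5 pos [ 0.4609 -0.378   0.0244] x [-0.8    0.6   -0.001] y [ 0.6  0.8 -0. ] z [ 0.001 -0.001 -1.   ] F [-0.8  0.4  4.9] op 0.0197 q [-0.77  0.31  1.68 -0.    1.15 -1.7 ]
shift tool mm [ 180.4  476.  -255.9]
turn tool rotvec [-0.     0.001 -0.497]
```

Request:
step_arm([
  {"tx": 0,"ty": 0,"tz": -15,"ax": 0,"ay": 0,"az": 0,"grip": 230},
  {"tx": 0,"ty": 0,"tz": -35,"ax": 0,"ay": 0,"az": 0,"grip": 230},
  {"tx": 0,"ty": 0,"tz": -45,"ax": 0,"ay": 0,"az": 0,"grip": 230},
  {"tx": 4,"ty": 12,"tz": -45,"ax": 0,"ay": 0,"az": 0,"grip": 230},
  {"tx": 9,"ty": 24,"tz": -40,"ax": 0,"ay": 0,"az": 0,"grip": 230},
  {"tx": 12,"ty": 31,"tz": -35,"ax": 0,"ay": 0,"az": 0,"grip": 230},
  {"tx": 15,"ty": 39,"tz": -25,"ax": 0,"ay": 0,"az": 0,"grip": 230},
  {"tx": 16,"ty": 43,"tz": -10,"ax": 0,"ay": 0,"az": 0,"grip": 230},
  {"tx": 16,"ty": 43,"tz": -5,"ax": 0,"ay": 0,"az": 0,"grip": 230},
  {"tx": 16,"ty": 43,"tz": 0,"ax": 0,"ay": 0,"az": 0,"grip": 230},
  {"tx": 16,"ty": 43,"tz": 0,"ax": 0,"ay": 0,"az": 0,"grip": 230},
  {"tx": 16,"ty": 43,"tz": 0,"ax": 0,"ay": 0,"az": 0,"grip": 230},
  {"tx": 16,"ty": 43,"tz": 0,"ax": 0,"ay": 0,"az": 0,"grip": 230},
  {"tx": 16,"ty": 43,"tz": 0,"ax": 0,"ay": 0,"az": 0,"grip": 230},
  {"tx": 16,"ty": 40,"tz": 0,"ax": 0,"ay": 0,"az": 0,"grip": 230},
  {"tx": 12,"ty": 29,"tz": 0,"ax": 0,"ay": 0,"az": -0.125,"grip": 230},
  {"tx": 0,"ty": 0,"tz": 0,"ax": 0,"ay": 0,"az": -0.125,"grip": 230},
  {"tx": 0,"ty": 0,"tz": 0,"ax": 0,"ay": 0,"az": -0.125,"grip": 230},
  {"tx": 0,"ty": 0,"tz": 0,"ax": 0,"ay": 0,"az": -0.122,"grip": 230},
  {"tx": 0,"ty": 0,"tz": 0,"ax": 0,"ay": 0,"az": 0,"grip": 230},
])

```text
t: 34.5
tool_pos: [0.6019, 0.1113, 0.2791]
orientation: [-0.227, -3.133, 0.0]
force: [-0.7, -0.7, -1.4]
opening: 0.0197
```

Run:
```python
from h import *
goto(B(-20,40,120),Rt=down(BY))
```

```text
t 34.5 pos [0.6019 0.1113 0.2791] x [-0.99   0.144  0.   ] y [ 0.144  0.99  -0.   ] z [-0. -0. -1.] F [-0.7 -0.7 -1.4] op 0.0197 q [ 0.1   0.15  1.38 -0.    1.61 -1.33]
shift tool mm [-5.200e+00 -1.000e-01  1.591e+02]
turn tool rotvec [-0.    -0.     0.002]
```

Request:
step_arm([
  {"tx": -5,"ty": 0,"tz": 20,"ax": 0,"ay": 0,"az": 0,"grip": 230},
  {"tx": 0,"ty": 0,"tz": 40,"ax": 0,"ay": 0,"az": 0,"grip": 230},
  {"tx": 0,"ty": 0,"tz": 40,"ax": 0,"ay": 0,"az": 0,"grip": 230},
  {"tx": 0,"ty": 0,"tz": 30,"ax": 0,"ay": 0,"az": 0,"grip": 230},
  {"tx": 0,"ty": 0,"tz": 20,"ax": 0,"ay": 0,"az": 0,"grip": 230},
  {"tx": 0,"ty": 0,"tz": 4,"ax": 0,"ay": 0,"az": 0,"grip": 230},
  {"tx": 0,"ty": 0,"tz": 0,"ax": 0,"ay": 0,"az": 0,"grip": 150},
  {"tx": 0,"ty": 0,"tz": 0,"ax": 0,"ay": 0,"az": 0,"grip": 140},
  {"tx": 0,"ty": 0,"tz": 0,"ax": 0,"ay": 0,"az": 0,"grip": 140},
  {"tx": 0,"ty": 0,"tz": -20,"ax": 0,"ay": 0,"az": 0,"grip": 140},
  {"tx": 0,"ty": 0,"tz": -45,"ax": 0,"ay": 0,"az": 0,"grip": 140},
  {"tx": 0,"ty": 0,"tz": -45,"ax": 0,"ay": 0,"az": 0,"grip": 140},
  {"tx": 0,"ty": 0,"tz": -40,"ax": 0,"ay": 0,"az": 0,"grip": 140},
  {"tx": 0,"ty": 0,"tz": 0,"ax": 0,"ay": 0,"az": 0,"grip": 140},
])

```text
t: 35.9
tool_pos: [0.6107, 0.1108, 0.2847]
orientation: [0.23, 3.119, 0.004]
force: [0.8, 0.5, 1.2]
opening: 0.0422
```

Run:
```python
from h import *
st(); cam("wrist","w16"); c=cam("top"); b=blocks(c)
```

```text
t 35.9 pos [0.6107 0.1108 0.2847] x [-0.989  0.147 -0.014] y [0.147 0.989 0.004] z [ 0.015  0.001 -1.   ] F [0.8 0.5 1.2] op 0.0422 q [ 0.1   0.16  1.37  0.    1.6  -1.33]
blk cen [ 0.5114 -0.3178] corner [ 0.5106 -0.3452] tri [ 0.5132 -0.343 ] u [-0.72  0.7 ] v [0.75 0.66] cos 0.08
blk cen [ 0.5557 -0.3801] corner [ 0.5676 -0.3534] tri [ 0.5666 -0.3529] u [ 0.34 -0.94] v [-0.93 -0.38] cos 0.04
```

View pics/w16.png

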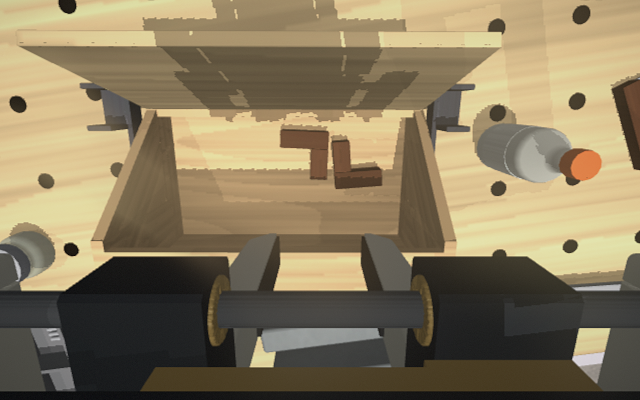

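Request:
step_arm([
  {"tx": 3,"ty": -23,"tz": 0,"ax": 0,"ay": 0,"az": 0,"grip": 140},
  {"tx": 6,"ty": -42,"tz": 0,"ax": 0,"ay": 0,"az": 0,"grip": 140},
  {"tx": 6,"ty": -45,"tz": 0,"ax": 0,"ay": 0,"az": 0,"grip": 140},
  {"tx": 6,"ty": -45,"tz": 0,"ax": 0,"ay": 0,"az": 0,"grip": 140},
  {"tx": 6,"ty": -45,"tz": 0,"ax": 0,"ay": 0,"az": 0,"grip": 140},
  {"tx": 6,"ty": -45,"tz": 0,"ax": 0,"ay": 0,"az": 0,"grip": 140},
  {"tx": 6,"ty": -45,"tz": 10,"ax": 0,"ay": 0,"az": 0,"grip": 140},
  {"tx": 6,"ty": -45,"tz": 15,"ax": 0,"ay": 0,"az": 0,"grip": 140},
  {"tx": 6,"ty": -45,"tz": 20,"ax": 0,"ay": 0,"az": 0,"grip": 140},
  {"tx": 4,"ty": -35,"tz": 20,"ax": 0,"ay": 0,"az": 0,"grip": 140},
  {"tx": 1,"ty": -20,"tz": 20,"ax": 0,"ay": 0,"az": 0.13,"grip": 140},
  {"tx": 0,"ty": 0,"tz": 0,"ax": 0,"ay": 0,"az": 0.13,"grip": 140},
  {"tx": 0,"ty": 0,"tz": 0,"ax": 0,"ay": 0,"az": 0.13,"grip": 140},
  {"tx": 0,"ty": 0,"tz": 0,"ax": 0,"ay": 0,"az": 0.13,"grip": 140},
  {"tx": 0,"ty": 0,"tz": 0,"ax": 0,"ay": 0,"az": 0.117,"grip": 140},
  {"tx": 0,"ty": 0,"tz": 0,"ax": 0,"ay": 0,"az": 0,"grip": 140},
  {"tx": 0,"ty": 0,"tz": 0,"ax": 0,"ay": 0,"az": 0,"grip": 140},
])

```text
t: 37.7
tool_pos: [0.4876, -0.3112, 0.1884]
orientation: [-1.194, -2.904, -0.001]
force: [0.2, 0.0, 0.5]
opening: 0.0419
```

Run:
```python
from h import *
goto([.4912,-.311,.023],Rt=down([.707,.707])); c=cam("wrist","w17"); print(proj(c,[[.4912,-.311,.022]])); crop(c,230,100,430,250,4,"w17c")
```

```text
t 37.7 pos [ 0.4876 -0.3112  0.1884] x [-0.711  0.704  0.002] y [ 0.704  0.711 -0.   ] z [-0.002  0.001 -1.   ] F [0.2 0.  0.5] op 0.0419 q [-0.66  0.1   1.6  -0.    1.44 -1.45]
shift tool mm [ -2.7   2.7 165.3]
turn tool rotvec [-0.    -0.002  0.005]
[[322.16224428 189.09518271]]
```

View pics/w17c.png

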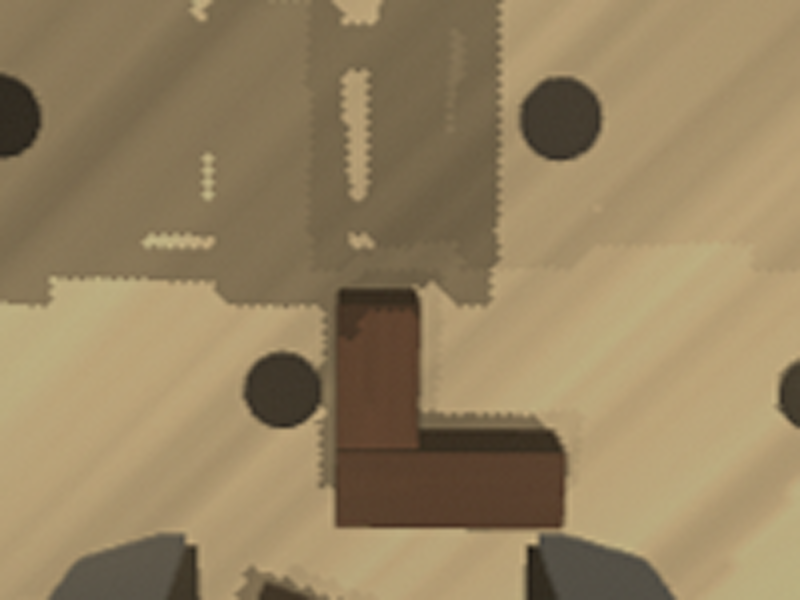

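Request:
step_arm([
  {"tx": -5,"ty": 5,"tz": 30,"ax": 0,"ay": 0,"az": 0,"grip": 140},
  {"tx": 0,"ty": 0,"tz": 45,"ax": 0,"ay": 0,"az": 0,"grip": 140},
  {"tx": 0,"ty": 0,"tz": 40,"ax": 0,"ay": 0,"az": 0,"grip": 140},
  {"tx": 0,"ty": 0,"tz": 28,"ax": 0,"ay": 0,"az": 0,"grip": 140},
  {"tx": 0,"ty": 0,"tz": 13,"ax": 0,"ay": 0,"az": 0,"grip": 140},
  {"tx": 0,"ty": 0,"tz": 7,"ax": 0,"ay": 0,"az": 0,"grip": 140},
  {"tx": 0,"ty": 0,"tz": 2,"ax": 0,"ay": 0,"az": 0,"grip": 140},
  {"tx": 0,"ty": 0,"tz": 0,"ax": 0,"ay": 0,"az": 0,"grip": 140},
  {"tx": 0,"ty": 0,"tz": 0,"ax": 0,"ay": 0,"az": 0,"grip": 230},
  {"tx": 0,"ty": 0,"tz": 0,"ax": 0,"ay": 0,"az": 0,"grip": 230},
  {"tx": 0,"ty": 0,"tz": 0,"ax": 0,"ay": 0,"az": 0,"grip": 230},
  {"tx": 0,"ty": 0,"tz": 0,"ax": 0,"ay": 0,"az": 0,"grip": 230},
  {"tx": 0,"ty": 0,"tz": 0,"ax": 0,"ay": 0,"az": 0,"grip": 230},
])

```text
t: 39.05
tool_pos: [0.4957, -0.312, 0.0253]
orientation: [1.199, 2.902, -0.001]
force: [-0.9, 0.5, 5.6]
opening: 0.0195
```

Run:
```python
from h import *
goto(B(-25,-65,280),Rt=down(BY))
```

```text
t 39.05 pos [ 0.4957 -0.312   0.0253] x [-0.708  0.706 -0.001] y [0.706 0.708 0.   ] z [ 0.001 -0.001 -1.   ] F [-0.9  0.5  5.6] op 0.0195 q [-0.65  0.29  1.71 -0.    1.15 -1.44]
shift tool mm [ 160.6  290.5 -254.8]
turn tool rotvec [-0.     0.001 -0.637]
```

Request:
step_arm([
  {"tx": 0,"ty": 0,"tz": -15,"ax": 0,"ay": 0,"az": 0,"grip": 230},
  {"tx": 0,"ty": 0,"tz": -35,"ax": 0,"ay": 0,"az": 0,"grip": 230},
  {"tx": 0,"ty": 0,"tz": -45,"ax": 0,"ay": 0,"az": 0,"grip": 230},
  {"tx": 4,"ty": 8,"tz": -45,"ax": 0,"ay": 0,"az": 0,"grip": 230},
  {"tx": 10,"ty": 18,"tz": -40,"ax": 0,"ay": 0,"az": 0,"grip": 230},
  {"tx": 14,"ty": 26,"tz": -35,"ax": 0,"ay": 0,"az": 0,"grip": 230},
  {"tx": 18,"ty": 33,"tz": -25,"ax": 0,"ay": 0,"az": 0,"grip": 230},
  {"tx": 20,"ty": 37,"tz": -10,"ax": 0,"ay": 0,"az": 0,"grip": 230},
  {"tx": 20,"ty": 37,"tz": -5,"ax": 0,"ay": 0,"az": 0,"grip": 230},
  {"tx": 20,"ty": 37,"tz": 0,"ax": 0,"ay": 0,"az": 0,"grip": 230},
  {"tx": 20,"ty": 37,"tz": 0,"ax": 0,"ay": 0,"az": 0,"grip": 230},
  {"tx": 18,"ty": 33,"tz": 0,"ax": 0,"ay": 0,"az": 0,"grip": 230},
  {"tx": 14,"ty": 25,"tz": 0,"ax": 0,"ay": 0,"az": -0.13,"grip": 230},
  {"tx": 0,"ty": 0,"tz": 0,"ax": 0,"ay": 0,"az": -0.13,"grip": 230},
  {"tx": 0,"ty": 0,"tz": 0,"ax": 0,"ay": 0,"az": -0.13,"grip": 230},
  {"tx": 0,"ty": 0,"tz": 0,"ax": 0,"ay": 0,"az": -0.13,"grip": 230},
  {"tx": 0,"ty": 0,"tz": 0,"ax": 0,"ay": 0,"az": -0.117,"grip": 230},
  {"tx": 0,"ty": 0,"tz": 0,"ax": 0,"ay": 0,"az": 0,"grip": 230},
])

```text
t: 40.85
tool_pos: [0.5885, 0.006, 0.2802]
orientation: [0.227, 3.133, -0.0]
force: [-0.2, 0.1, -0.4]
opening: 0.0196
```

Run:
```python
from h import *
goto(B(-25,-62,120),Rt=down(BY))
```

```text
t 40.85 pos [0.5885 0.006  0.2802] x [-0.99   0.144 -0.   ] y [ 0.144  0.99  -0.   ] z [ 0. -0. -1.] F [-0.2  0.1 -0.4] op 0.0196 q [-0.08  0.08  1.45 -0.    1.61 -1.5 ]
shift tool mm [  2.    4.  160.2]
turn tool rotvec [-0.     0.     0.002]
```

Request:
step_arm([
  {"tx": 2,"ty": 4,"tz": 20,"ax": 0,"ay": 0,"az": 0,"grip": 230},
  {"tx": 0,"ty": 0,"tz": 40,"ax": 0,"ay": 0,"az": 0,"grip": 230},
  {"tx": 0,"ty": 0,"tz": 40,"ax": 0,"ay": 0,"az": 0,"grip": 230},
  {"tx": 0,"ty": 0,"tz": 30,"ax": 0,"ay": 0,"az": 0,"grip": 230},
  {"tx": 0,"ty": 0,"tz": 20,"ax": 0,"ay": 0,"az": 0,"grip": 230},
  {"tx": 0,"ty": 0,"tz": 5,"ax": 0,"ay": 0,"az": 0,"grip": 230},
  {"tx": 0,"ty": 0,"tz": 0,"ax": 0,"ay": 0,"az": 0,"grip": 150},
  {"tx": 0,"ty": 0,"tz": 0,"ax": 0,"ay": 0,"az": 0,"grip": 140},
  {"tx": 0,"ty": 0,"tz": 0,"ax": 0,"ay": 0,"az": 0,"grip": 140},
  {"tx": 0,"ty": 0,"tz": -20,"ax": 0,"ay": 0,"az": 0,"grip": 140},
  {"tx": 0,"ty": 0,"tz": -45,"ax": 0,"ay": 0,"az": 0,"grip": 140},
  {"tx": 0,"ty": 0,"tz": -45,"ax": 0,"ay": 0,"az": 0,"grip": 140},
  {"tx": 0,"ty": 0,"tz": -40,"ax": 0,"ay": 0,"az": 0,"grip": 140},
  {"tx": 0,"ty": 0,"tz": 0,"ax": 0,"ay": 0,"az": 0,"grip": 140},
])

```text
t: 42.25
tool_pos: [0.5909, 0.01, 0.2843]
orientation: [0.23, 3.119, 0.0]
force: [1.5, 0.5, 1.2]
opening: 0.042
```

Run:
```python
from h import *
st(); cam("wrist","w18"); c=cam("top"); b=blocks(c); crop(c,385,130,485,250,5,"sq_g")
```

```text
t 42.25 pos [0.5909 0.01   0.2843] x [-0.989  0.147 -0.014] y [0.147 0.989 0.001] z [ 0.014 -0.001 -1.   ] F [1.5 0.5 1.2] op 0.042 q [-0.07  0.08  1.45 -0.    1.6  -1.49]
blk cen [ 0.5556 -0.3808] corner [ 0.5672 -0.355 ] tri [ 0.5664 -0.3557] u [ 0.36 -0.93] v [-0.94 -0.35] cos 0.01
```

View pics/w18.png

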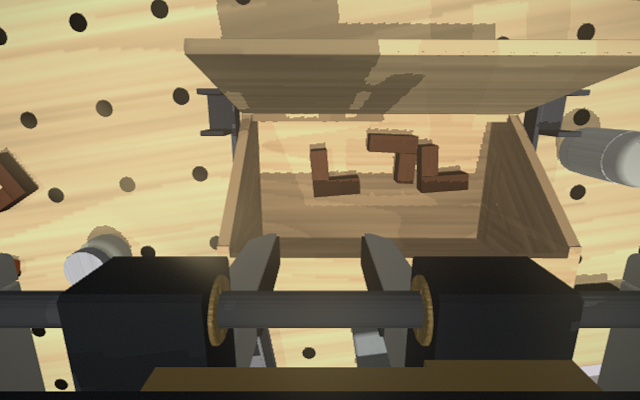

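View pics/sq_g.png

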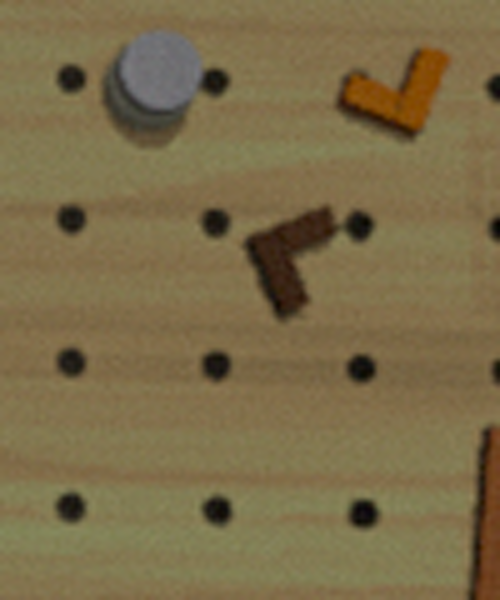

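Request:
step_arm([
  {"tx": -2,"ty": -22,"tz": 0,"ax": 0,"ay": 0,"az": 0,"grip": 140},
  {"tx": -4,"ty": -42,"tz": 0,"ax": 0,"ay": 0,"az": 0,"grip": 140},
  {"tx": -5,"ty": -45,"tz": 0,"ax": 0,"ay": 0,"az": 0,"grip": 140},
  {"tx": -5,"ty": -45,"tz": 0,"ax": 0,"ay": 0,"az": 0,"grip": 140},
  {"tx": -5,"ty": -45,"tz": 0,"ax": 0,"ay": 0,"az": 0,"grip": 140},
  {"tx": -5,"ty": -45,"tz": 10,"ax": 0,"ay": 0,"az": 0,"grip": 140},
  {"tx": -4,"ty": -45,"tz": 15,"ax": 0,"ay": 0,"az": 0,"grip": 140},
  {"tx": -4,"ty": -45,"tz": 20,"ax": 0,"ay": 0,"az": 0,"grip": 140},
  {"tx": -4,"ty": -40,"tz": 20,"ax": 0,"ay": 0,"az": 0,"grip": 140},
  {"tx": -2,"ty": -28,"tz": 20,"ax": 0,"ay": 0,"az": 0.13,"grip": 140},
  {"tx": 0,"ty": 0,"tz": 0,"ax": 0,"ay": 0,"az": 0.14,"grip": 140},
  {"tx": 0,"ty": 0,"tz": 0,"ax": 0,"ay": 0,"az": 0.14,"grip": 140},
  {"tx": 0,"ty": 0,"tz": 0,"ax": 0,"ay": 0,"az": 0.14,"grip": 140},
  {"tx": 0,"ty": 0,"tz": 0,"ax": 0,"ay": 0,"az": 0.14,"grip": 140},
  {"tx": 0,"ty": 0,"tz": 0,"ax": 0,"ay": 0,"az": 0.14,"grip": 140},
  {"tx": 0,"ty": 0,"tz": 0,"ax": 0,"ay": 0,"az": 0.14,"grip": 140},
  {"tx": 0,"ty": 0,"tz": 0,"ax": 0,"ay": 0,"az": 0.087,"grip": 140},
  {"tx": 0,"ty": 0,"tz": 0,"ax": 0,"ay": 0,"az": 0,"grip": 140},
  {"tx": 0,"ty": 0,"tz": 0,"ax": 0,"ay": 0,"az": 0,"grip": 140},
])

```text
t: 44.25
tool_pos: [0.5676, -0.3929, 0.1882]
orientation: [-1.774, -2.59, -0.0]
force: [0.5, -0.6, 0.4]
opening: 0.0419
```

Run:
```python
from h import *
goto([.5713,-.394,.023],Rt=down([.934,.358])); c=cam("wrist","w19"); print(proj(c,[[.5713,-.394,.022]])); crop(c,230,100,430,250,4,"w19c")
```

```text
t 44.25 pos [ 0.5676 -0.3929  0.1882] x [-0.361  0.932  0.002] y [ 0.932  0.361 -0.001] z [-0.002  0.001 -1.   ] F [ 0.5 -0.6  0.4] op 0.0419 q [-0.68  0.4   1.26 -0.    1.49 -1.05]
shift tool mm [ -2.6   3.2 165.1]
turn tool rotvec [-0.001 -0.002  0.004]
[[322.34798285 189.48218111]]
```

View pics/w19c.png

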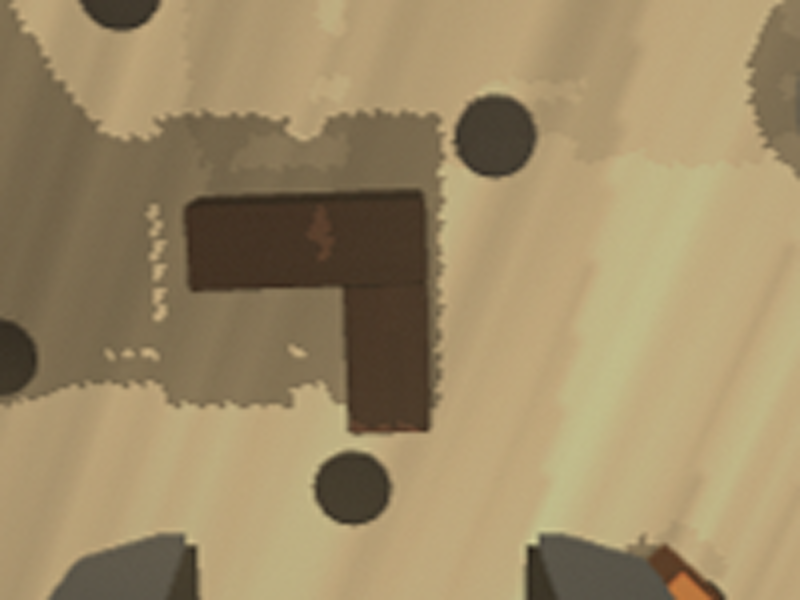

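Request:
step_arm([
  {"tx": -2.6,"ty": 7.3,"tz": 30,"ax": 0,"ay": 0,"az": 0,"grip": 140},
  {"tx": 0,"ty": 0,"tz": 45,"ax": 0,"ay": 0,"az": 0,"grip": 140},
  {"tx": 0,"ty": 0,"tz": 40,"ax": 0,"ay": 0,"az": 0,"grip": 140},
  {"tx": 0,"ty": 0,"tz": 28,"ax": 0,"ay": 0,"az": 0,"grip": 140},
  {"tx": 0,"ty": 0,"tz": 13,"ax": 0,"ay": 0,"az": 0,"grip": 140},
  {"tx": 0,"ty": 0,"tz": 7,"ax": 0,"ay": 0,"az": 0,"grip": 140},
  {"tx": 0,"ty": 0,"tz": 2,"ax": 0,"ay": 0,"az": 0,"grip": 140},
  {"tx": 0,"ty": 0,"tz": 0,"ax": 0,"ay": 0,"az": 0,"grip": 140},
  {"tx": 0,"ty": 0,"tz": 0,"ax": 0,"ay": 0,"az": 0,"grip": 230},
  {"tx": 0,"ty": 0,"tz": 0,"ax": 0,"ay": 0,"az": 0,"grip": 230},
  {"tx": 0,"ty": 0,"tz": 0,"ax": 0,"ay": 0,"az": 0,"grip": 230},
  {"tx": 0,"ty": 0,"tz": 0,"ax": 0,"ay": 0,"az": 0,"grip": 230},
  {"tx": 0,"ty": 0,"tz": 0,"ax": 0,"ay": 0,"az": 0,"grip": 230},
])

```text
t: 45.6
tool_pos: [0.5763, -0.3935, 0.0255]
orientation: [1.778, 2.589, -0.0]
force: [-0.9, 1.0, 5.6]
opening: 0.0199
```

Run:
```python
from h import *
goto(B(-20,-86,280),Rt=down(BY))
```

```text
t 45.6 pos [ 0.5763 -0.3935  0.0255] x [-0.359  0.933 -0.001] y [0.933 0.359 0.001] z [ 0.001 -0.001 -1.   ] F [-0.9  1.   5.6] op 0.0199 q [-0.67  0.55  1.36 -0.    1.23 -1.04]
shift tool mm [ 349.4  147.8 -254.8]
turn tool rotvec [-0.000e+00  1.000e-03 -1.057e+00]
```

Request:
step_arm([
  {"tx": 0,"ty": 0,"tz": -15,"ax": 0,"ay": 0,"az": 0,"grip": 230},
  {"tx": 0,"ty": 0,"tz": -35,"ax": 0,"ay": 0,"az": 0,"grip": 230},
  {"tx": 0,"ty": 0,"tz": -45,"ax": 0,"ay": 0,"az": 0,"grip": 230},
  {"tx": 10,"ty": 4,"tz": -45,"ax": 0,"ay": 0,"az": 0,"grip": 230},
  {"tx": 20,"ty": 8,"tz": -40,"ax": 0,"ay": 0,"az": 0,"grip": 230},
  {"tx": 30,"ty": 13,"tz": -35,"ax": 0,"ay": 0,"az": 0,"grip": 230},
  {"tx": 38,"ty": 16,"tz": -25,"ax": 0,"ay": 0,"az": 0,"grip": 230},
  {"tx": 42,"ty": 18,"tz": -10,"ax": 0,"ay": 0,"az": 0,"grip": 230},
  {"tx": 42,"ty": 18,"tz": -5,"ax": 0,"ay": 0,"az": 0,"grip": 230},
  {"tx": 42,"ty": 18,"tz": 0,"ax": 0,"ay": 0,"az": 0,"grip": 230},
  {"tx": 42,"ty": 18,"tz": 0,"ax": 0,"ay": 0,"az": 0,"grip": 230},
  {"tx": 42,"ty": 17,"tz": 0,"ax": 0,"ay": 0,"az": 0,"grip": 230},
  {"tx": 28,"ty": 12,"tz": 0,"ax": 0,"ay": 0,"az": 0,"grip": 230},
  {"tx": 14,"ty": 6,"tz": 0,"ax": 0,"ay": 0,"az": -0.137,"grip": 230},
])

```text
t: 47.0
tool_pos: [0.5881, -0.0102, 0.2804]
orientation: [1.593, 2.707, 0.001]
force: [-0.4, -1.2, 0.1]
opening: 0.0195
```

Request:
step_arm([
  {"tx": 0,"ty": 0,"tz": 0,"ax": 0,"ay": 0,"az": -0.14,"grip": 230},
  {"tx": 0,"ty": 0,"tz": 0,"ax": 0,"ay": 0,"az": -0.14,"grip": 230},
  {"tx": 0,"ty": 0,"tz": 0,"ax": 0,"ay": 0,"az": -0.14,"grip": 230},
  {"tx": 0,"ty": 0,"tz": 0,"ax": 0,"ay": 0,"az": -0.14,"grip": 230},
  {"tx": 0,"ty": 0,"tz": 0,"ax": 0,"ay": 0,"az": -0.14,"grip": 230},
  {"tx": 0,"ty": 0,"tz": 0,"ax": 0,"ay": 0,"az": -0.14,"grip": 230},
  {"tx": 0,"ty": 0,"tz": 0,"ax": 0,"ay": 0,"az": -0.08,"grip": 230},
  {"tx": 0,"ty": 0,"tz": 0,"ax": 0,"ay": 0,"az": 0,"grip": 230},
])

```text
t: 47.8
tool_pos: [0.5883, -0.0133, 0.2802]
orientation: [0.228, 3.133, 0.0]
force: [-1.2, -1.1, 0.0]
opening: 0.0197
```

Run:
```python
from h import *
goto(B(-20,-86,120),Rt=down(BY))
```

```text
t 47.8 pos [ 0.5883 -0.0133  0.2802] x [-0.989  0.145 -0.   ] y [0.145 0.989 0.   ] z [ 0.  0. -1.] F [-1.2 -1.1  0. ] op 0.0197 q [-0.11  0.08  1.45  0.    1.61 -1.53]
shift tool mm [ -0.4  -0.8 160.2]
turn tool rotvec [0.    0.    0.001]
```

Request:
step_arm([
  {"tx": 0,"ty": 0,"tz": 20,"ax": 0,"ay": 0,"az": 0,"grip": 230},
  {"tx": 0,"ty": 0,"tz": 40,"ax": 0,"ay": 0,"az": 0,"grip": 230},
  {"tx": 0,"ty": 0,"tz": 40,"ax": 0,"ay": 0,"az": 0,"grip": 230},
  {"tx": 0,"ty": 0,"tz": 30,"ax": 0,"ay": 0,"az": 0,"grip": 230},
  {"tx": 0,"ty": 0,"tz": 20,"ax": 0,"ay": 0,"az": 0,"grip": 230},
  {"tx": 0,"ty": 0,"tz": 5,"ax": 0,"ay": 0,"az": 0,"grip": 230},
  {"tx": 0,"ty": 0,"tz": 0,"ax": 0,"ay": 0,"az": 0,"grip": 170},
  {"tx": 0,"ty": 0,"tz": 0,"ax": 0,"ay": 0,"az": 0,"grip": 160},
  {"tx": 0,"ty": 0,"tz": 0,"ax": 0,"ay": 0,"az": 0,"grip": 160},
  {"tx": 0,"ty": 0,"tz": -20,"ax": 0,"ay": 0,"az": 0,"grip": 160},
  {"tx": 0,"ty": 0,"tz": -45,"ax": 0,"ay": 0,"az": 0,"grip": 160},
  {"tx": 0,"ty": 0,"tz": -45,"ax": 0,"ay": 0,"az": 0,"grip": 160},
  {"tx": 0,"ty": 0,"tz": -40,"ax": 0,"ay": 0,"az": 0,"grip": 160},
  {"tx": 0,"ty": 0,"tz": 0,"ax": 0,"ay": 0,"az": 0,"grip": 200},
])

```text
t: 49.2
tool_pos: [0.592, -0.0137, 0.2843]
orientation: [0.23, 3.119, -0.001]
force: [-0.1, 0.3, 0.5]
opening: 0.0303
```

Run:
```python
from h import *
st(); cam("wrist","w20"); c=cam("side"); crop(c,250,100,420,260,4,"s20"); c=cam("top"); blocks(c)
```

```text
t 49.2 pos [ 0.592  -0.0137  0.2843] x [-0.989  0.146 -0.014] y [0.147 0.989 0.001] z [ 0.014 -0.002 -1.   ] F [-0.1  0.3  0.5] op 0.0303 q [-0.11  0.08  1.45  0.    1.6  -1.53]
```

View pics/w20.png

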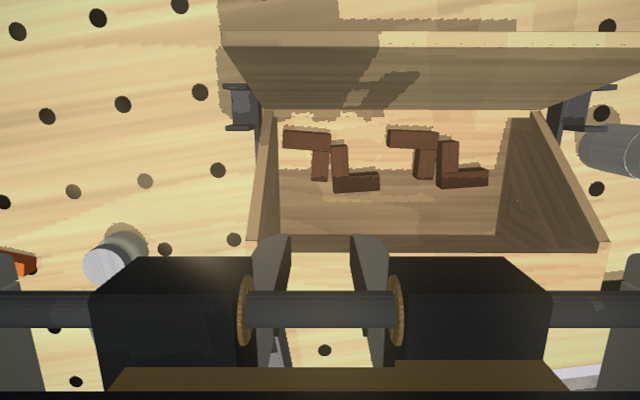

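View pics/s20.png

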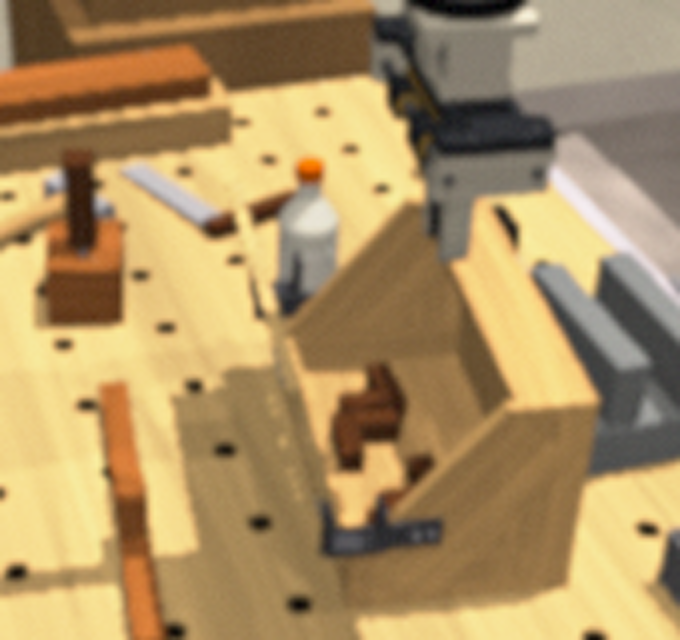

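Request:
step_arm([
  {"tx": 10,"ty": 7,"tz": -15,"ax": 0,"ay": 0,"az": 0,"grip": 255},
  {"tx": 25,"ty": 15,"tz": 0,"ax": 0,"ay": 0,"az": 0,"grip": 255},
  {"tx": 35,"ty": 20,"tz": 0,"ax": 0,"ay": 0,"az": 0,"grip": 255},
  {"tx": 35,"ty": 20,"tz": 0,"ax": 0,"ay": 0,"az": 0,"grip": 255},
  {"tx": 30,"ty": 15,"tz": 0,"ax": 0,"ay": 0,"az": 0,"grip": 255},
  {"tx": 13,"ty": 8,"tz": 0,"ax": 0,"ay": 0,"az": 0,"grip": 255},
  {"tx": 0,"ty": 0,"tz": 0,"ax": 0,"ay": 0,"az": 0,"grip": 255},
  {"tx": 0,"ty": 0,"tz": 0,"ax": 0,"ay": 0,"az": 0,"grip": 255},
])

```text
t: 50.15
tool_pos: [0.4548, 0.0923, 0.2896]
orientation: [0.229, 3.133, -0.001]
force: [-0.2, -0.9, 0.2]
opening: 0.0005
```

Run:
```python
from h import *
goto(B(-165,0,184),Rt=down(BY)); cam("wrist","w21")
```

```text
t 50.15 pos [0.4548 0.0923 0.2896] x [-0.989  0.146 -0.   ] y [ 0.146  0.989 -0.   ] z [ 0. -0. -1.] F [-0.2 -0.9  0.2] op 0.0005 q [ 0.09 -0.26  1.76 -0.    1.64 -1.33]
shift tool mm [ -3.    0.3 105.6]
turn tool rotvec [-0.  0.  0.]
```

View pics/w21.png

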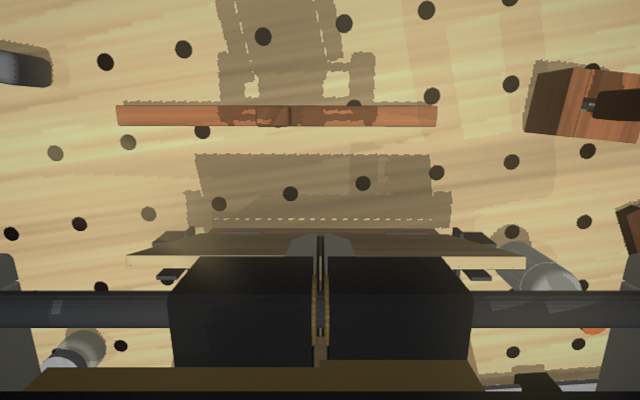

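Request:
step_arm([
  {"tx": 0,"ty": 0,"tz": 30,"ax": 0,"ay": 0,"az": 0,"grip": 255},
  {"tx": 0,"ty": 0,"tz": 40,"ax": 0,"ay": 0,"az": 0,"grip": 255},
  {"tx": 0,"ty": 0,"tz": 36,"ax": 0,"ay": 0,"az": 0,"grip": 255},
  {"tx": -10,"ty": 0,"tz": 0,"ax": 0,"ay": 0,"az": 0,"grip": 255},
  {"tx": -10,"ty": 0,"tz": 0,"ax": 0,"ay": 0,"az": 0,"grip": 255},
  {"tx": -10,"ty": 0,"tz": 0,"ax": 0,"ay": 0,"az": 0,"grip": 255},
  {"tx": -10,"ty": 0,"tz": 0,"ax": 0,"ay": 0,"az": 0,"grip": 255},
  {"tx": -10,"ty": 0,"tz": 0,"ax": 0,"ay": 0,"az": 0,"grip": 255},
  {"tx": -10,"ty": 0,"tz": 0,"ax": 0,"ay": 0,"az": 0,"grip": 255},
  {"tx": -10,"ty": 0,"tz": 0,"ax": 0,"ay": 0,"az": 0,"grip": 255},
  {"tx": -10,"ty": 0,"tz": 0,"ax": 0,"ay": 0,"az": 0,"grip": 255},
])

```text
t: 51.3
tool_pos: [0.5345, 0.0806, 0.1837]
orientation: [0.23, 3.133, 0.0]
force: [-2.1, 0.3, 1.3]
opening: 0.0003
```

Run:
```python
from h import *
st(); c=cam("side"); crop(c,250,100,420,260,4,"s22")
```

```text
t 51.3 pos [0.5345 0.0806 0.1837] x [-0.989  0.146 -0.   ] y [0.146 0.989 0.   ] z [ 0.  0. -1.] F [-2.1  0.3  1.3] op 0.0003 q [ 0.05 -0.    1.72  0.    1.43 -1.37]
```

View pics/s22.png

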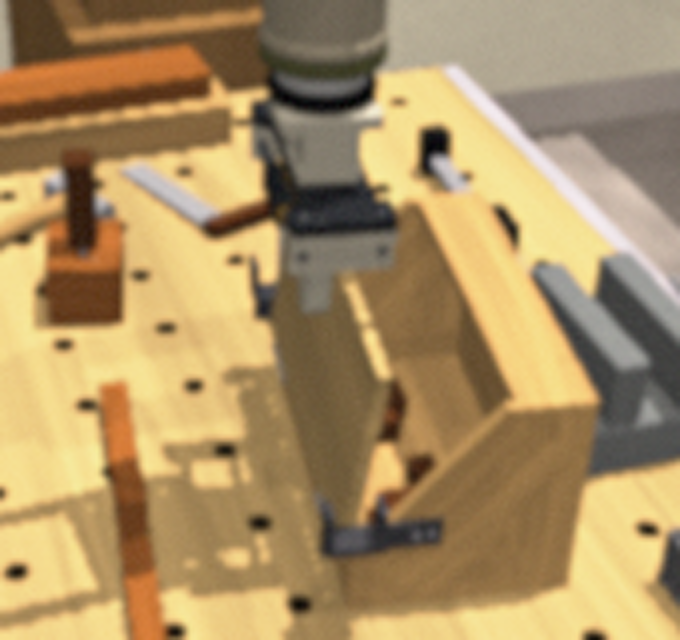

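Request:
step_arm([
  {"tx": -10,"ty": 0,"tz": 0,"ax": 0,"ay": 0,"az": 0,"grip": 255},
  {"tx": -10,"ty": 0,"tz": 0,"ax": 0,"ay": 0,"az": 0,"grip": 255},
  {"tx": -10,"ty": 0,"tz": 0,"ax": 0,"ay": 0,"az": 0,"grip": 255},
  {"tx": -10,"ty": 0,"tz": 0,"ax": 0,"ay": 0,"az": 0,"grip": 255},
  {"tx": -10,"ty": 0,"tz": 0,"ax": 0,"ay": 0,"az": 0,"grip": 255},
  {"tx": -8,"ty": 0,"tz": 0,"ax": 0,"ay": 0,"az": 0,"grip": 255},
  {"tx": -5,"ty": 0,"tz": 0,"ax": 0,"ay": 0,"az": 0,"grip": 255},
  {"tx": 0,"ty": 0,"tz": 0,"ax": 0,"ay": 0,"az": 0,"grip": 255},
])

```text
t: 52.15
tool_pos: [0.5968, 0.0713, 0.1836]
orientation: [0.231, 3.132, -0.0]
force: [-0.6, -0.2, -0.7]
opening: 0.0007
```

Run:
```python
from h import *
st(); c=cam("side"); crop(c,250,100,420,260,4,"s23")
```

```text
t 52.15 pos [0.5968 0.0713 0.1836] x [-0.989  0.146 -0.001] y [0.146 0.989 0.   ] z [ 0.001 -0.    -1.   ] F [-0.6 -0.2 -0.7] op 0.0007 q [ 0.03  0.16  1.55 -0.    1.44 -1.39]
```

View pics/s23.png

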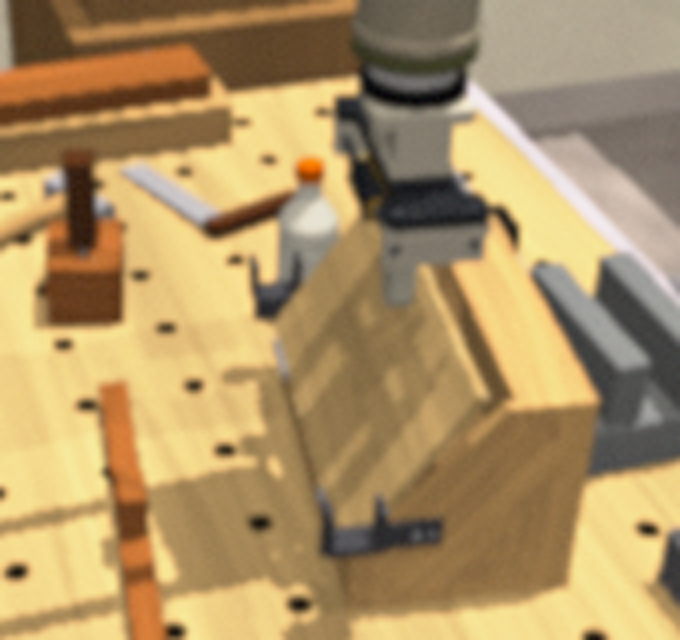

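Request:
step_arm([
  {"tx": -5,"ty": 0,"tz": 0,"ax": 0,"ay": 0,"az": 0,"grip": 255},
  {"tx": -4,"ty": 0,"tz": 0,"ax": 0,"ay": 0,"az": 0,"grip": 255},
  {"tx": -3,"ty": 0,"tz": 0,"ax": 0,"ay": 0,"az": 0,"grip": 255},
  {"tx": 0,"ty": 0,"tz": 0,"ax": 0,"ay": 0,"az": 0,"grip": 255},
])

```text
t: 52.6
tool_pos: [0.6082, 0.0697, 0.1836]
orientation: [0.23, 3.133, 0.0]
force: [-0.2, 0.5, 0.0]
opening: 0.0008
```

Request:
step_arm([
  {"tx": -2,"ty": 0,"tz": 0,"ax": 0,"ay": 0,"az": 0,"grip": 255},
  {"tx": -1,"ty": 0,"tz": 1,"ax": 0,"ay": 0,"az": 0,"grip": 255},
  {"tx": 0,"ty": 0,"tz": 0,"ax": 0,"ay": 0,"az": 0,"grip": 255},
])

```text
t: 52.9
tool_pos: [0.611, 0.0692, 0.1826]
orientation: [0.23, 3.133, -0.0]
force: [0.3, 1.2, 0.8]
opening: 0.0004
```

Run:
```python
from h import *
st(); c=cam("side"); crop(c,250,100,420,260,4,"s24")
```

```text
t 52.9 pos [0.611  0.0692 0.1826] x [-0.989  0.146 -0.   ] y [0.146 0.989 0.   ] z [ 0. -0. -1.] F [0.3 1.2 0.8] op 0.0004 q [ 0.03  0.2   1.51 -0.    1.44 -1.39]
```

View pics/s24.png

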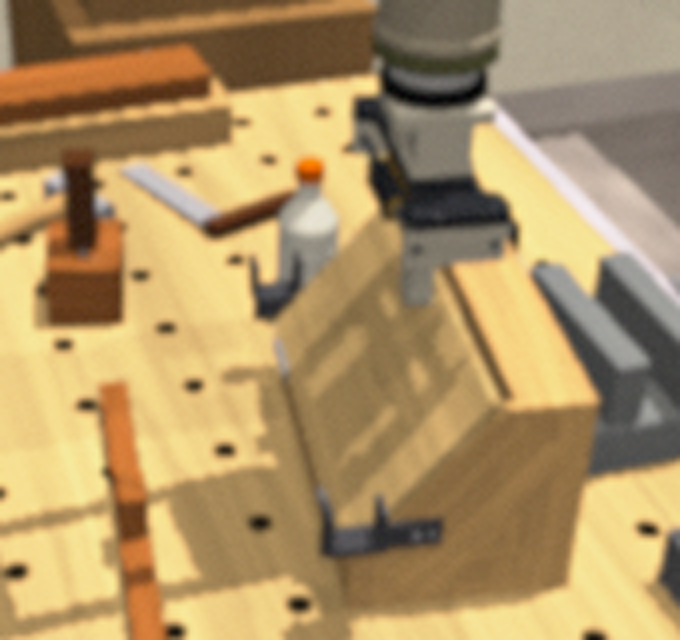

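Request:
step_arm([
  {"tx": -1,"ty": 0,"tz": 2,"ax": 0,"ay": 0,"az": 0,"grip": 255},
  {"tx": 0,"ty": 0,"tz": 2,"ax": 0,"ay": 0,"az": 0,"grip": 255},
  {"tx": 0,"ty": 0,"tz": 0,"ax": 0,"ay": 0,"az": 0,"grip": 255},
])

```text
t: 53.25
tool_pos: [0.6123, 0.0692, 0.18]
orientation: [0.23, 3.132, 0.0]
force: [-2.9, 0.3, 8.5]
opening: 0.0003
```

Request:
step_arm([
  {"tx": 0,"ty": 0,"tz": 1.5,"ax": 0,"ay": 0,"az": 0,"grip": 255},
  {"tx": 0,"ty": 0,"tz": 0,"ax": 0,"ay": 0,"az": 0,"grip": 255},
  {"tx": 0,"ty": 0,"tz": 0,"ax": 0,"ay": 0,"az": 0,"grip": 255},
])

```text
t: 53.55
tool_pos: [0.6125, 0.0691, 0.1797]
orientation: [0.23, 3.131, 0.0]
force: [-6.7, -0.6, 14.7]
opening: 0.0008
```

Run:
```python
from h import *
st()
goto([.384,.0503,.26],Rt=down(BY))
```

```text
t 53.55 pos [0.6125 0.0691 0.1797] x [-0.989  0.146 -0.003] y [0.146 0.989 0.   ] z [ 0.003 -0.    -1.   ] F [-6.7 -0.6 14.7] op 0.0008 q [ 0.03  0.2   1.51 -0.    1.43 -1.39]
t 53.55 pos [0.6125 0.0691 0.1797] x [-0.989  0.146 -0.003] y [0.146 0.989 0.   ] z [ 0.003 -0.    -1.   ] F [-6.7 -0.6 14.7] op 0.0008 q [ 0.03  0.2   1.51 -0.    1.43 -1.39]
shift tool mm [223.1 -52.  -80.9]
turn tool rotvec [ 0.     0.003 -0.   ]
```

Request:
step_arm([
  {"tx": 2,"ty": 0,"tz": -10,"ax": 0,"ay": 0,"az": 0,"grip": 255},
  {"tx": 0,"ty": 0,"tz": -30,"ax": 0,"ay": 0,"az": 0,"grip": 200},
  {"tx": 10,"ty": -3,"tz": -30,"ax": 0,"ay": 0,"az": 0,"grip": 60},
  {"tx": 30,"ty": -7,"tz": -15,"ax": 0,"ay": 0,"az": 0,"grip": 60},
  {"tx": 40,"ty": -9,"tz": 0,"ax": 0,"ay": 0,"az": 0,"grip": 60},
  {"tx": 40,"ty": -9,"tz": 0,"ax": 0,"ay": 0,"az": 0,"grip": 60},
  {"tx": 40,"ty": -9,"tz": 0,"ax": 0,"ay": 0,"az": 0,"grip": 60},
  {"tx": 35,"ty": -9,"tz": 0,"ax": 0,"ay": 0,"az": 0,"grip": 60},
  {"tx": 20,"ty": -5,"tz": 0,"ax": 0,"ay": 0,"az": 0,"grip": 60},
  {"tx": 7,"ty": -2,"tz": 0,"ax": 0,"ay": 0,"az": 0,"grip": 60},
  {"tx": 0,"ty": 0,"tz": 0,"ax": 0,"ay": 0,"az": 0,"grip": 60},
  {"tx": 0,"ty": 0,"tz": 0,"ax": 0,"ay": 0,"az": 0,"grip": 60},
])

```text
t: 54.75
tool_pos: [0.3832, 0.0495, 0.2623]
orientation: [0.231, 3.132, 0.0]
force: [-0.3, -0.6, -0.5]
opening: 0.071
```

Run:
```python
from h import *
goto([.384,.0503,.043],Rt=down(BY)); c=cam("side"); crop(c,290,130,420,255,5,"s25"); cam("wrist","w25"); c=cam("top"); crop(c,220,115,380,215,5,"t25")
```

```text
t 54.75 pos [0.3832 0.0495 0.2623] x [-0.989  0.146 -0.001] y [0.146 0.989 0.   ] z [ 0.001  0.    -1.   ] F [-0.3 -0.6 -0.5] op 0.071 q [-0.   -0.49  1.98  0.    1.65 -1.43]
shift tool mm [ -0.5   0.9 219.3]
turn tool rotvec [ 0.     0.001 -0.   ]
```

View pics/s25.png

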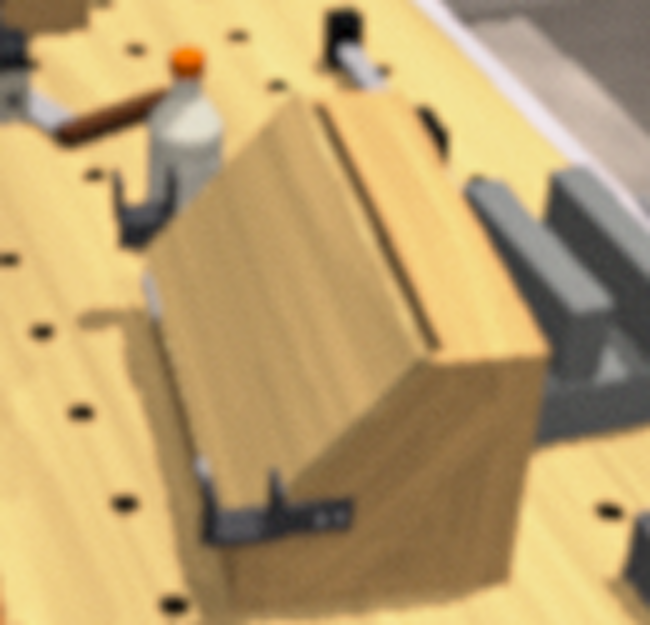

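View pics/w25.png

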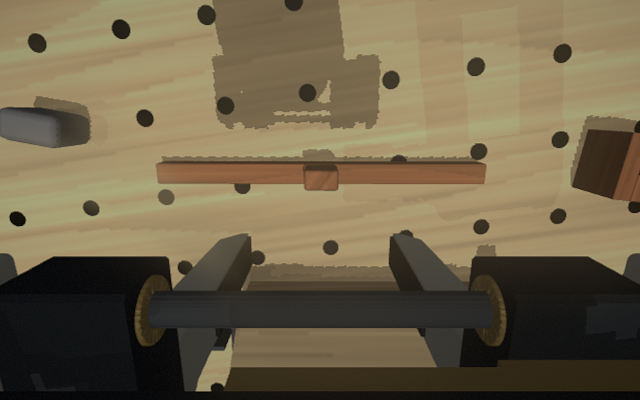

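View pics/t25.png

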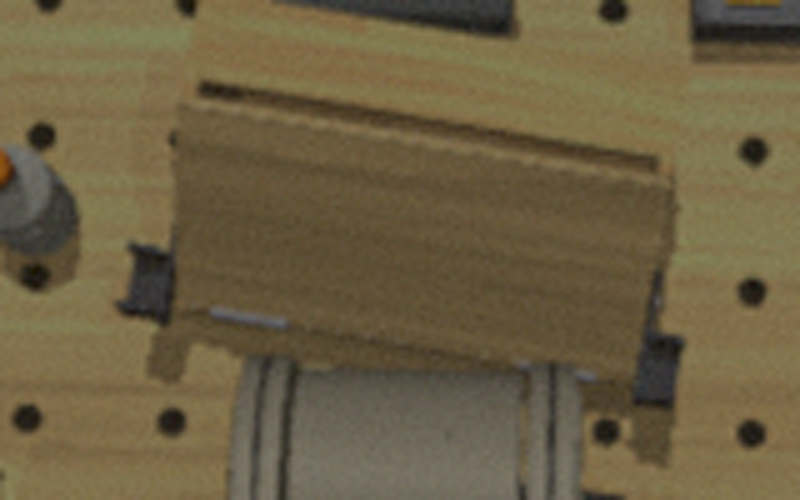

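Request:
step_arm([
  {"tx": -0.5,"ty": 0.9,"tz": 30,"ax": 0,"ay": 0,"az": 0,"grip": 60},
  {"tx": 0,"ty": 0,"tz": 45,"ax": 0,"ay": 0,"az": 0,"grip": 60},
  {"tx": 0,"ty": 0,"tz": 45,"ax": 0,"ay": 0,"az": 0,"grip": 60},
  {"tx": 0,"ty": 0,"tz": 45,"ax": 0,"ay": 0,"az": 0,"grip": 60},
  {"tx": 0,"ty": 0,"tz": 28,"ax": 0,"ay": 0,"az": 0,"grip": 60},
  {"tx": 0,"ty": 0,"tz": 15,"ax": 0,"ay": 0,"az": 0,"grip": 60},
  {"tx": 0,"ty": 0,"tz": 8,"ax": 0,"ay": 0,"az": 0,"grip": 60},
  {"tx": 0,"ty": 0,"tz": 3,"ax": 0,"ay": 0,"az": 0,"grip": 60},
  {"tx": 0,"ty": 0,"tz": 0,"ax": 0,"ay": 0,"az": 0,"grip": 60},
  {"tx": 0,"ty": 0,"tz": 0,"ax": 0,"ay": 0,"az": 0,"grip": 60},
], squeeze=40)

```text
t: 55.9
tool_pos: [0.3841, 0.0503, 0.0441]
orientation: [0.23, 3.131, 0.0]
force: [0.3, 0.1, 0.5]
opening: 0.0709
```

Run:
```python
from h import *
goto([.3838,.0503,.0415],Rt=down([.146,.989]))
```

```text
t 55.9 pos [0.3841 0.0503 0.0441] x [-0.989  0.146 -0.002] y [0.146 0.989 0.   ] z [ 0.002 -0.    -1.   ] F [0.3 0.1 0.5] op 0.0709 q [-0.   -0.29  2.25 -0.    1.19 -1.43]
shift tool mm [ 0.3 -0.   2.6]
turn tool rotvec [ 0.     0.002 -0.   ]
```

Request:
step_arm([
  {"tx": 0,"ty": 0,"tz": 1.5,"ax": 0,"ay": 0,"az": 0,"grip": 220},
  {"tx": 0,"ty": 0,"tz": 0,"ax": 0,"ay": 0,"az": 0,"grip": 220},
  {"tx": 0,"ty": 0,"tz": 0,"ax": 0,"ay": 0,"az": 0,"grip": 220},
  {"tx": 0,"ty": 0,"tz": 0,"ax": 0,"ay": 0,"az": 0,"grip": 220},
  {"tx": 0,"ty": 0,"tz": 0,"ax": 0,"ay": 0,"az": 0,"grip": 220},
  {"tx": 0,"ty": 0,"tz": 0,"ax": 0,"ay": 0,"az": 0,"grip": 220},
  {"tx": 0,"ty": 0,"tz": 0,"ax": 0,"ay": 0,"az": 0,"grip": 220},
  {"tx": 0,"ty": 0,"tz": -10,"ax": 0,"ay": 0,"az": 0,"grip": 220},
  {"tx": 0,"ty": 0,"tz": -30,"ax": 0,"ay": 0,"az": 0,"grip": 220},
  {"tx": 0,"ty": 0,"tz": -35,"ax": 0,"ay": 0,"az": 0,"grip": 220},
  {"tx": 0,"ty": 0,"tz": -35,"ax": 0,"ay": 0,"az": 0,"grip": 220},
  {"tx": -10,"ty": 5,"tz": -30,"ax": 0,"ay": 0,"az": 0,"grip": 220},
  {"tx": -25,"ty": 10,"tz": -20,"ax": 0,"ay": 0,"az": 0,"grip": 220},
  {"tx": -30,"ty": 10,"tz": 0,"ax": 0,"ay": 0,"az": 0,"grip": 220},
  {"tx": -30,"ty": 10,"tz": 0,"ax": 0,"ay": 0,"az": 0,"grip": 220},
  {"tx": -28,"ty": 10,"tz": 0,"ax": 0,"ay": 0,"az": 0,"grip": 220},
  {"tx": -15,"ty": 6,"tz": 0,"ax": 0,"ay": 0,"az": 0,"grip": 220},
  {"tx": -6,"ty": 3,"tz": 0,"ax": 0,"ay": 0,"az": 0,"grip": 220},
  {"tx": 0,"ty": 0,"tz": 0,"ax": 0,"ay": 0,"az": 0,"grip": 220},
  {"tx": 0,"ty": 0,"tz": 0,"ax": 0,"ay": 0,"az": 0,"grip": 220},
])

```text
t: 57.9
tool_pos: [0.5326, 0.0826, 0.2015]
orientation: [-0.23, -3.132, 0.0]
force: [0.4, 0.8, -2.5]
opening: 0.036
```

Run:
```python
from h import *
goto([.5351,.0825,.125],Rt=down([.146,.989])); cam("wrist","w26"); c=cam("side"); crop(c,280,110,420,255,5,"s26"); c=cam("top"); crop(c,220,115,380,215,5,"t26")
```

```text
t 57.9 pos [0.5326 0.0826 0.2015] x [-0.989  0.146  0.001] y [ 0.146  0.989 -0.   ] z [-0.001 -0.    -1.   ] F [ 0.4  0.8 -2.5] op 0.036 q [ 0.06 -0.02  1.7  -0.    1.46 -1.37]
shift tool mm [-2.6  0.3 76.5]
turn tool rotvec [-0.    -0.001 -0.   ]
```

View pics/w26.png

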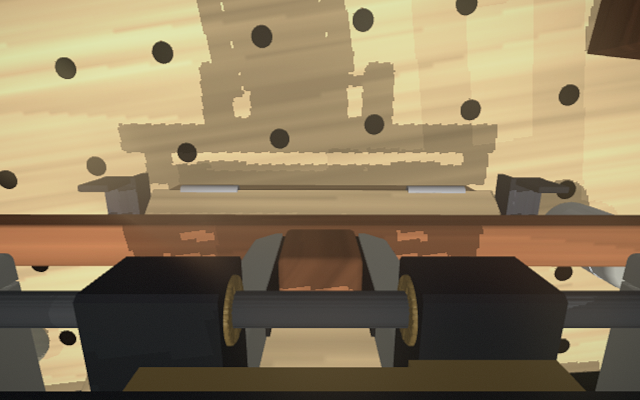

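View pics/s26.png

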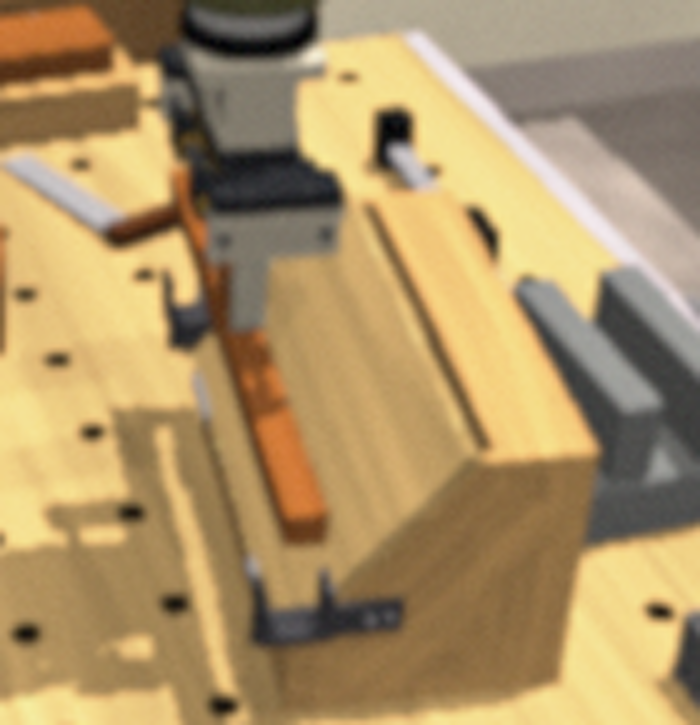

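View pics/t26.png

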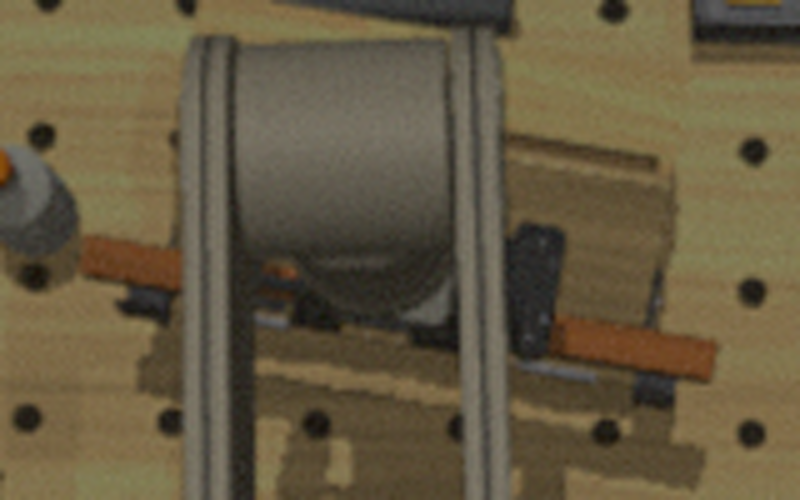

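Request:
step_arm([
  {"tx": -2.6,"ty": 2.5,"tz": 15,"ax": 0,"ay": 0,"az": 0,"grip": 220},
  {"tx": 0,"ty": 0,"tz": 15,"ax": 0,"ay": 0,"az": 0,"grip": 220},
  {"tx": 0,"ty": 0,"tz": 7,"ax": 0,"ay": 0,"az": 0,"grip": 220},
  {"tx": 0,"ty": 0,"tz": 0,"ax": 0,"ay": 0,"az": 0,"grip": 220},
  {"tx": 0,"ty": 0,"tz": 0,"ax": 0,"ay": 0,"az": 0,"grip": 220},
])

```text
t: 58.55
tool_pos: [0.536, 0.0847, 0.164]
orientation: [-0.23, -3.132, 0.0]
force: [0.8, -0.1, -1.1]
opening: 0.0359
```

Run:
```python
from h import *
goto([.5354,.0848,.125],Rt=down([.146,.989])); c=cam("side"); crop(c,280,130,380,255,6,"s27"); c=cam("top"); crop(c,220,130,380,215,5,"t27")
```

```text
t 58.55 pos [0.536  0.0847 0.164 ] x [-0.989  0.146  0.001] y [ 0.146  0.989 -0.   ] z [-0.001 -0.    -1.   ] F [ 0.8 -0.1 -1.1] op 0.0359 q [ 0.06  0.02  1.73 -0.    1.39 -1.36]
shift tool mm [ 0.6  0.  39. ]
turn tool rotvec [-0.    -0.001 -0.   ]
```

View pics/s27.png

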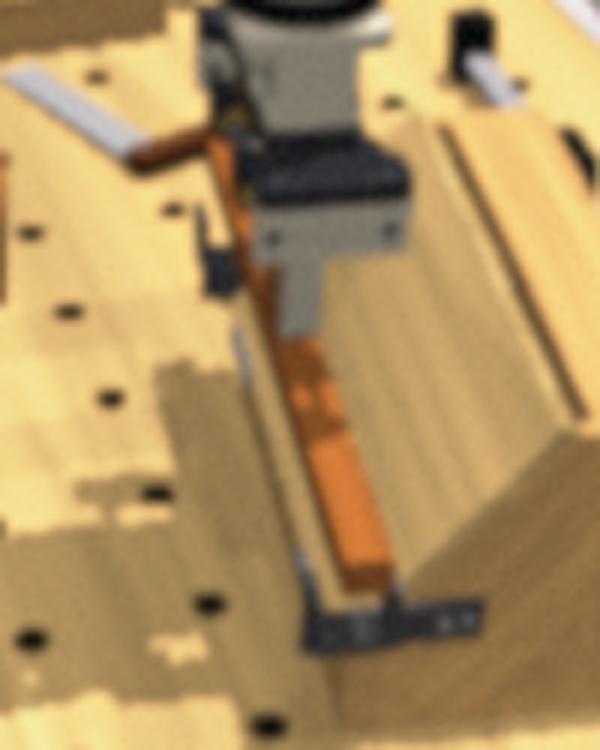

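View pics/t27.png

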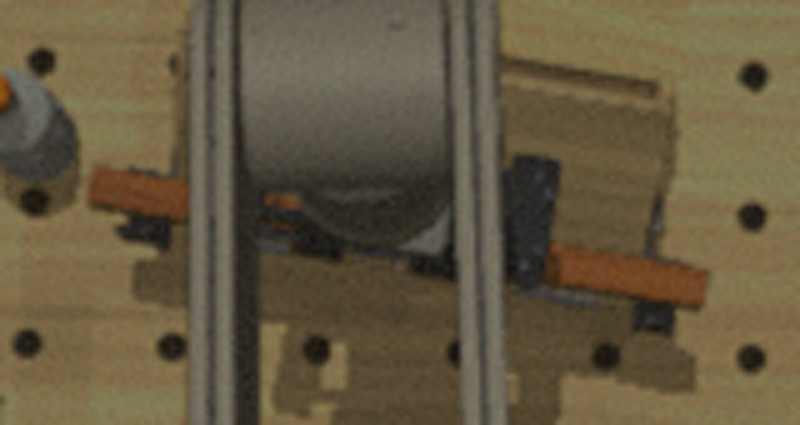

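Run:
```python
from h import *
c=cam("side")
P=np.array([.536,.0847,.122]); e=P-.190*np.array([.146,.989,0])
a,b=proj(c,[e,e-[0,0,.039]]); print((a-[280,130])*6,(b-[280,130])*6)
print((proj(c,[B(-87,-176,83),B(-103,-176,113),B(-71,-176,113)])-[280,130])*6)
```

```text
[367.57189632 597.49690263] [363.28910206 662.75922265]
[[357.72726574 648.50224456]
 [326.0412774  602.14436316]
 [395.58271385 595.23449339]]
```

Request:
step_arm([
  {"tx": 0.5,"ty": 0,"tz": 8,"ax": 0,"ay": 0,"az": 0,"grip": 220},
  {"tx": 0,"ty": 0,"tz": 8,"ax": 0,"ay": 0,"az": 0,"grip": 220},
  {"tx": 0,"ty": 0,"tz": 8,"ax": 0,"ay": 0,"az": 0,"grip": 220},
  {"tx": 0,"ty": 0,"tz": 6,"ax": 0,"ay": 0,"az": 0,"grip": 220},
  {"tx": 0,"ty": 0,"tz": 4,"ax": 0,"ay": 0,"az": 0,"grip": 220},
  {"tx": 0,"ty": 0,"tz": 0,"ax": 0,"ay": 0,"az": 0,"grip": 220},
  {"tx": 0,"ty": 0,"tz": 0,"ax": 0,"ay": 0,"az": 0,"grip": 220},
])

```text
t: 59.4
tool_pos: [0.5359, 0.0848, 0.1306]
orientation: [-0.23, -3.133, -0.0]
force: [0.3, -0.4, -1.5]
opening: 0.0357
```

Request:
step_arm([
  {"tx": 0,"ty": 0,"tz": 2,"ax": 0,"ay": 0,"az": 0,"grip": 220},
  {"tx": 0,"ty": 0,"tz": 1,"ax": 0,"ay": 0,"az": 0,"grip": 220},
  {"tx": 0,"ty": 0,"tz": 0,"ax": 0,"ay": 0,"az": 0,"grip": 220},
  {"tx": 0,"ty": 0,"tz": 0,"ax": 0,"ay": 0,"az": 0,"grip": 220},
])

```text
t: 59.8
tool_pos: [0.5359, 0.0848, 0.1276]
orientation: [0.23, 3.133, 0.0]
force: [0.7, -0.1, -2.4]
opening: 0.0357
```

Run:
```python
from h import *
st(); c=cam("side"); crop(c,280,130,380,255,6,"s28")
```

```text
t 59.8 pos [0.5359 0.0848 0.1276] x [-0.989  0.146 -0.   ] y [0.146 0.989 0.   ] z [ 0.  0. -1.] F [ 0.7 -0.1 -2.4] op 0.0357 q [ 0.06  0.05  1.77  0.    1.32 -1.36]
```

View pics/s28.png

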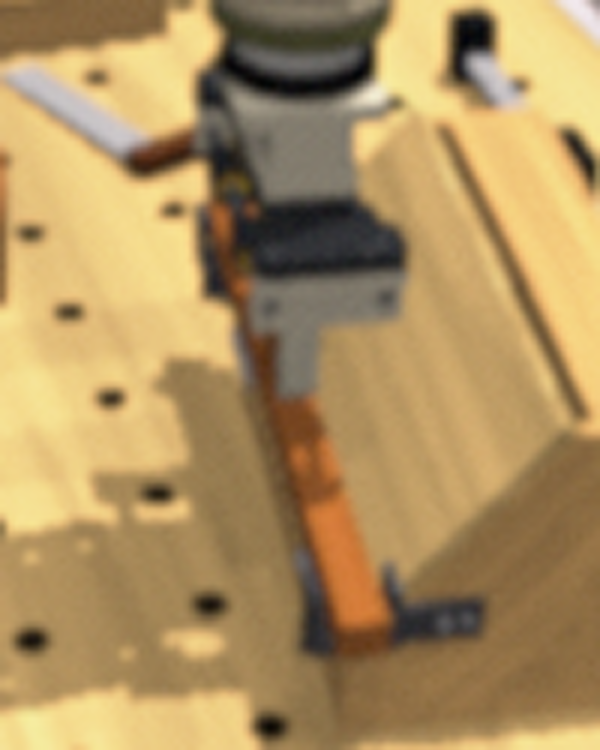

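Request:
step_arm([
  {"tx": 0,"ty": 0,"tz": 1.5,"ax": 0,"ay": 0,"az": 0,"grip": 220},
  {"tx": 0,"ty": 0,"tz": 0.5,"ax": 0,"ay": 0,"az": 0,"grip": 220},
  {"tx": 0,"ty": 0,"tz": 0,"ax": 0,"ay": 0,"az": 0,"grip": 220},
  {"tx": 0,"ty": 0,"tz": 0,"ax": 0,"ay": 0,"az": 0,"grip": 220},
])

```text
t: 60.25
tool_pos: [0.5358, 0.0848, 0.1255]
orientation: [-0.23, -3.133, 0.0]
force: [0.2, -0.2, -1.9]
opening: 0.0359
```

Request:
step_arm([
  {"tx": 0,"ty": 0,"tz": 1,"ax": 0,"ay": 0,"az": 0,"grip": 220},
  {"tx": 0,"ty": 0,"tz": 0,"ax": 0,"ay": 0,"az": 0,"grip": 220},
  {"tx": 0,"ty": 0,"tz": 0,"ax": 0,"ay": 0,"az": 0,"grip": 220},
])

```text
t: 60.55
tool_pos: [0.536, 0.0848, 0.1247]
orientation: [0.23, 3.133, 0.0]
force: [0.8, 0.0, -1.7]
opening: 0.0356
```

Request:
step_arm([
  {"tx": 0,"ty": 0,"tz": 1,"ax": 0,"ay": 0,"az": 0,"grip": 220},
  {"tx": 0,"ty": 0,"tz": 0,"ax": 0,"ay": 0,"az": 0,"grip": 220},
  {"tx": 0,"ty": 0,"tz": 0,"ax": 0,"ay": 0,"az": 0,"grip": 220},
])

```text
t: 60.85
tool_pos: [0.5361, 0.0848, 0.1246]
orientation: [0.23, 3.133, 0.0]
force: [-3.7, -0.9, 7.4]
opening: 0.0359
```

Request:
step_arm([
  {"tx": 0,"ty": 0,"tz": 0,"ax": 0,"ay": 0,"az": 0,"grip": 60},
  {"tx": 0,"ty": 0,"tz": 0,"ax": 0,"ay": 0,"az": 0,"grip": 60},
  {"tx": 0,"ty": 0,"tz": 0,"ax": 0,"ay": 0,"az": 0,"grip": 60},
  {"tx": 0,"ty": 0,"tz": 0,"ax": 0,"ay": 0,"az": 0,"grip": 60},
  {"tx": 0,"ty": 0,"tz": 0,"ax": 0,"ay": 0,"az": 0,"grip": 60},
  {"tx": 0,"ty": 0,"tz": -10,"ax": 0,"ay": 0,"az": 0,"grip": 60},
  {"tx": 0,"ty": 0,"tz": -30,"ax": 0,"ay": 0,"az": 0,"grip": 60},
  {"tx": 0,"ty": 0,"tz": -40,"ax": 0,"ay": 0,"az": 0,"grip": 60},
  {"tx": 0,"ty": 0,"tz": -45,"ax": 0,"ay": 0,"az": 0,"grip": 60},
  {"tx": 20,"ty": -35,"tz": -30,"ax": 0,"ay": 0,"az": 0,"grip": 60},
  {"tx": 20,"ty": -40,"tz": 0,"ax": 0,"ay": 0,"az": 0,"grip": 60},
  {"tx": 20,"ty": -40,"tz": 0,"ax": 0,"ay": 0,"az": 0,"grip": 60},
  {"tx": 20,"ty": -40,"tz": 0,"ax": 0,"ay": 0,"az": 0,"grip": 60},
  {"tx": 20,"ty": -40,"tz": 0,"ax": 0,"ay": 0,"az": 0,"grip": 60},
  {"tx": 10,"ty": -40,"tz": 0,"ax": 0,"ay": 0,"az": 0,"grip": 60},
  {"tx": 0,"ty": -40,"tz": 0,"ax": 0,"ay": 0,"az": 0,"grip": 60},
  {"tx": 0,"ty": -30,"tz": 0,"ax": 0,"ay": 0,"az": 0,"grip": 60},
  {"tx": 0,"ty": 0,"tz": 0,"ax": 0,"ay": 0,"az": 0,"grip": 60},
])

```text
t: 62.65
tool_pos: [0.3817, -0.2036, 0.2792]
orientation: [0.237, 3.132, -0.002]
force: [0.5, 0.2, 0.1]
opening: 0.0714
```

Run:
```python
from h import *
st(); s=cam("side"); crop(s,220,110,420,260,4,"s29"); crop(s,280,130,380,255,6,"s29b"); c=cam("top"); crop(c,120,110,280,230,5,"t29b"); crop(c,220,115,380,215,5,"t29"); cv2.imwrite("pics/top29.png",c["frame"]); cv2.imwrite("pics/side29.png",s["frame"])
hsv=cv2.cvtColor(c["frame"],cv2.COLOR_BGR2HSV)
m=((hsv[...,0]<17)&(hsv[...,1]>135)&(hsv[...,2]>75)).astype(np.uint8)*255
m2=np.zeros_like(m); m2[150:205,232:372]=m[150:205,232:372]
k=max(cv2.findContours(m2,cv2.RETR_EXTERNAL,cv2.CHAIN_APPROX_NONE)[0],key=cv2.contourArea)
P=toplane(c,cv2.boxPoints(cv2.minAreaRect(k)),.105); print(P,P.mean(0))
```

```text
t 62.65 pos [ 0.3817 -0.2036  0.2792] x [-0.989  0.15  -0.001] y [ 0.15   0.989 -0.001] z [ 0.    -0.001 -1.   ] F [0.5 0.2 0.1] op 0.0714 q [-0.61 -0.35  1.85 -0.    1.64 -2.03]
[[ 0.55216131  0.27161632  0.105     ]
 [ 0.5814856   0.26807693  0.105     ]
 [ 0.52571245 -0.1062402   0.105     ]
 [ 0.49673169 -0.10176573  0.105     ]] [0.53902276 0.08292183 0.105     ]
```

View pics/t29.png

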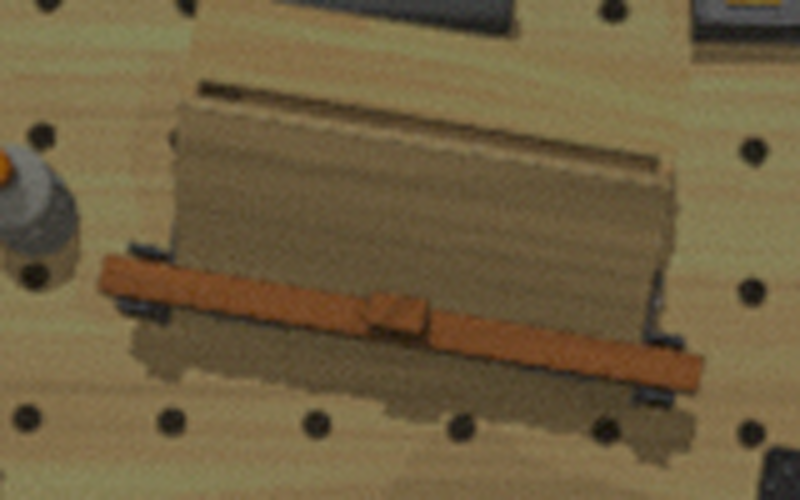

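View pics/s29b.png

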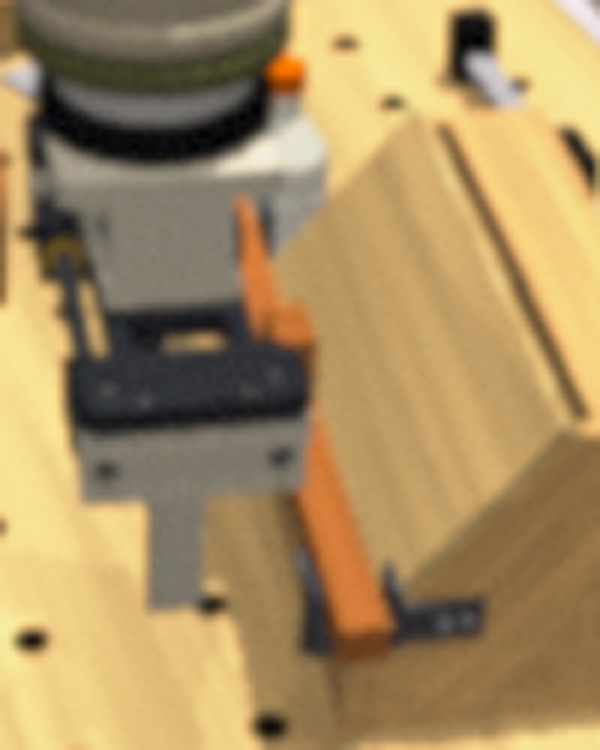

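View pics/top29.png

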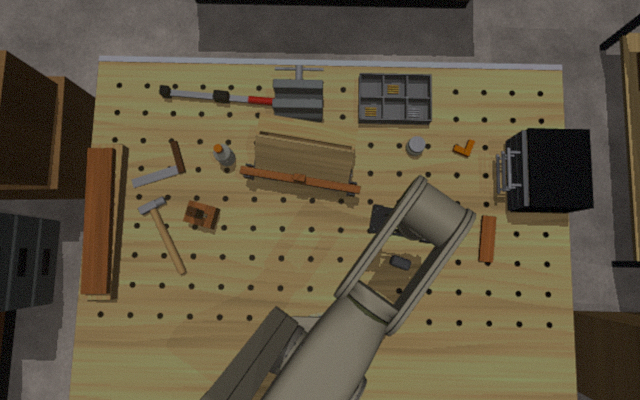

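View pics/s29.png

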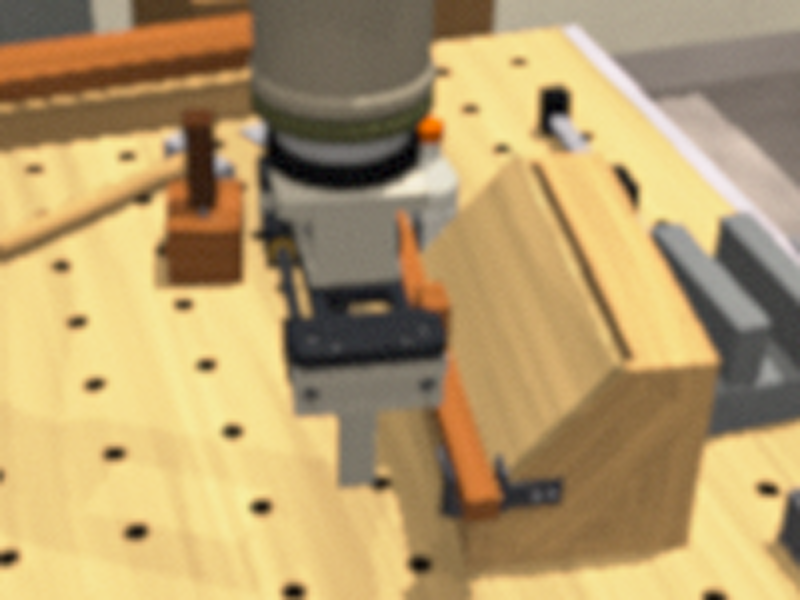

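Run:
```python
from plant import robot
print(robot.close_job())
```

```text
the job is handed in; nothing more can be done
None
```

The job is handed in after about 63 s of the 210 s allowed. It reports no verdict, so what follows is from my own checks.

**What was done:**
- I lifted the bar level out of its brackets and prised the cover open with the scraper, with about 2 N of contact.
- The scraper went back in its stand, and I dropped all four brown L-blocks into the bin. The orange look-alike was left alone.
- I pushed the cover shut until it stopped moving (about 15 N) and laid the bar back in both brackets.

**Last checks:**
- **Blocks:** the wrist picture showed all four flat on the bin floor before I shut the cover.
- **Cover:** the gap along the top board looks the same as at the start.
- **Bar:** the top and side pictures show it in both brackets. It sticks out about equally at both ends, closer to centre than at the start, when it sat about 10 mm to the left.
- **Scraper:** it stands upright in its stand.
- **Other items:** the glue, jar, hammer, tape measure, offcut and try square look unmoved.
- **Arm:** it is clear of everything.

**What disagreed or was not measured:** my estimates of the bin's position differed by about 3 mm between the top gap and the brackets, so I lined up the blade and bar by direct views. I judged the cover angle and the bar height by picture and force only.

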